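Weigh out the palm sugar and rack the rest

ROBOT

A 6-joint arm with a two-finger parallel gripper is mounted at the origin on the work surface. World frame = base frame: x ahead of the robot, y to its left, z up, the work surface at z = 0. Lengths are in m, angles in rad, forces in N, time in s.
With the tool pointing down it reaches from about 0.225 to 0.875 m from the base axis. Payload 3.4 kg.
Tool frame: the origin (TCP) lies midway between the tips of the shut fingers; the grasp point (between the pads) lies behind it (manip.grip_point_offset is the z of the grasp point in the tool frame, in m); z points along the fingers, x is the direction in which the jaws open and shut, and the axes are right-handed (so a half turn about z gives the same grasp; the last joint's range is limited). The gripper opens to 85 mm and grips with 20 to 120 N. Pads are 22 mm wide; open, the fingers measure 114 mm over their backs; the gripper's body (76 mm by 85 mm) begins 54 mm behind the grasp point. The pads swing forward as they close: fully open they stand 13 mm farther back than shut.
Start: joints at [1.068, 0.276, 1.505, -0, 1.361, -0.121], TCP at [0.214, 0.534, 0.194] pointing down, gripper open.
Joint ranges: [-2.89, 2.89], [-0.75, 2.08], [0.22, 2.7], [-1.18, 4.32], [0.11, 2.71], [-2.7, 2.7]. Speed limits (rad/s): [2.57, 2.57, 3.14, 3.14, 3.14, 3.14].

INTERFACE

Orientations are given as a unit quaternion [w, x, y, z].
In Python, from rig import manip, eyes, recognise, regions_of, mark_of gives the robot as it stands.
- The arm moves only by the shell command python3 -m inch 'ROWS' [FORCE]. ROWS is JSON, a list of rows, each a list of 5 numbers: the gripper command: -1 is shut, 1 is fully open, values between are in proportion, then the shift along the tool's x, y, z in mm, then the turn about the tool's z in degrees. A call has 1 to 20 rows; each row shifts and turns the pose as measured when the row begins, along the tool's axes as they then stand; what a row does not reach is not made up. A row lasts 1/12 s, in which the tool goes at most 41.7 mm and 7.16 degrees, less where a joint would pass 70% of its speed; a pose out of reach is approached as far as the arm can. A call with a gripper value outside its range is refused whole. The fingers move at their own pace and stop on an object; FORCE is the grip in N (left out, the last holds). Time passes only in rows, so rows that do not move let the fingers close. It gives the time, the measured TCP pose, the force and the opening at its end, in the units of the state.
- manip.get_state(): the state, without advancing time (a new reading comes with each control period).
- eyes.get_image(name): name is "side" or "top"; returns a dict with "frame" (384x512x3 uint8, red, green, blue), "K" (3x3 intrinsics, pixels), "rvec" (rotation vector, rad) and "tvec" (3), from world to camera coordinates, as OpenCV has them. Camera axes: x right, y down, z forward; pixel columns grow to the right and rows downward; lengths in m; the calibration is good to about 2 mm. A picture is of the moment at which its call begins. There is no depth.
- manip.sign_off(): hands the job in, once; it reports no verdict.
Trained networks look in a picture, given as the dict that the camera call returned (one of the last four; its "shot" number tells which), for a name from the list of things; names that differ only in an ending like _2 or _b are one class to them, and where a whole thing is asked for, a point or a joint stands for the part that bears it (a point fixed in the world has none). Each returns a list of dicts, best first, with "confidence" (0 to 1); they miss things now and then, are a little off and sometimes report something else, mostly with a low value. They report only what shows in the picture. A call takes as long as a camera call.
- recognise(picture, target): "bbox" ([left, top, width, height] in pixels, round what is visible of it).
- regions_of(picture, target): "mask" (384x512 bool, what is visible of it) and "bbox" ([left, top, width, height] in pixels, round what is visible of it).
- mark_of(picture, target): "point" ([row, column] in pixels: a listed point, or the origin of a listed thing).
The state is a dict: "clock": time; "qpos": joint angles; "qd": joint speeds; "effort": joint torques, N m; "position": TCP position; "ee_rot": TCP orientation; "contact_force": force on the tool from outside, world axes, zero at the start; "moment": the same for the moment, N m; "width": finger opening in m.
Only numpy, scipy, OpenCV 4.12 (cv2) and the standard library are available. Lean on these libraries where they do the work, as an engineer would, in place of code of your own. Each camera call takes 0.05 s, during which the arm holds its last target.

TASK

Make up the weight of palm sugar: to the big lump already lying on the scale's tray add sugar blocks from the ledge until the pointer rests inside the dial's green band. Then lay all the blocks that are left over on the wooden rack in one neat row, side by side flat on the board, each pointing straight front to back and centred on the white line, and last of all swing the rack's bar shut until it lies in its catch. Leave the kitchen things on the ledge where they are.

Things in the scene. Friction and masses are not known exactly. Their poses are not given: they have to be found in the camera images.
- pointer (a joint): Red pointer, 55 mm from hub to tip, on the scale's flat white dial (140 mm wide, centre 182 mm behind the scale's centre along the scale's own +x, 72 mm above the ledge). Value in rad, clockwise seen from above: 0 (empty) points along the scale's +y; 2.4 rad per kg on the tray. The green band on the dial runs from 1.49 to 1.85 rad, wide enough that adding blocks singly cannot jump over it. It follows the tray and swings for about 1 s after a change of load.
- scale: Green spring scale, fixed where it stands, 170 mm wide (y); origin on the ledge, nearly under the centre of the tray, x axis pointing away from the robot side (the dial is on that side), z up.
- tray_floor (a point): Centre of the floor of the scale's open aluminium tray (inside 246 mm along the scale's x, 222 mm along its y; this point is 12 mm to the scale's -x side of the scale's origin; 4 mm thick rim standing 10 mm above the floor). The floor is 115 mm above the ledge when empty and sinks with the load, 20 mm per kg (1 mm per 0.122 rad of pointer), and yields like a spring (500 N/m) when pressed.
- lump: Big dark-brown lump of palm sugar, 60 x 100 x 50 mm, lying on the rear part of the tray from the start (its centre about 87 mm from the tray's centre toward the dial), 100 mm side along the scale's y; mass 0.2 to 0.46 kg. Origin at the centre of its underside.
- rack: Low wooden rack, fixed, board 170 mm deep (x) and 350 mm wide (y), 20 mm thick; a back rail 54 mm high stands from x = +73 mm to +85 mm. Origin under the board's centre on the ledge; x points away from the open front, y along the row.
- row_line (a point): Middle of the thin white line inlaid in the rack board along the rack's y, on the board's top, 20 mm above the ledge. The row is to be centred on this line; usable length 125 mm either side of this point.
- bar (a joint): Steel retaining bar, 10 mm thick, 325 mm long, lying level 42 mm above the ledge along the rack's front, hinged about a vertical post. 0 rad = fully closed, lying in the fork-shaped catch at the rack's +y end (closed, its axis is 70 mm in front of the white line); positive = swung open toward the front (-x of the rack). Starts 0.35 to 0.75 open. A stiff hinge: it stays where it is left, about 0.5 N at the handle moves it.
- bar_handle (a point): Middle of the grippable part of the red upright handle on the bar: a round peg 18 mm in diameter, 170 mm from the hinge, standing from the bar up to 100 mm above the ledge; this point is 82 mm above the ledge.
- bar_hinge (a point): Hinge axis of the bar at bar height; 70 mm in front of (rack -x) and 160 mm to the rack's -y side of row_line. The closed bar points along the rack's +y from here.
- block1: Block of palm sugar, hard, medium brown, 84 x 36 x 36 mm, long along its own x axis, origin at its centre; 0.11 to 0.13 kg. Five or six of these lie on the ledge; an absent one is None throughout. Lying flat its centre is 18 mm above what it lies on.
- block2: Block of palm sugar, hard, medium brown, 84 x 36 x 36 mm, long along its own x axis, origin at its centre; 0.11 to 0.13 kg. Five or six of these lie on the ledge; an absent one is None throughout. Lying flat its centre is 18 mm above what it lies on.
- block3: Block of palm sugar, hard, medium brown, 84 x 36 x 36 mm, long along its own x axis, origin at its centre; 0.11 to 0.13 kg. Five or six of these lie on the ledge; an absent one is None throughout. Lying flat its centre is 18 mm above what it lies on.
- block4: Block of palm sugar, hard, medium brown, 84 x 36 x 36 mm, long along its own x axis, origin at its centre; 0.11 to 0.13 kg. Five or six of these lie on the ledge; an absent one is None throughout. Lying flat its centre is 18 mm above what it lies on.
- block5: Block of palm sugar, hard, medium brown, 84 x 36 x 36 mm, long along its own x axis, origin at its centre; 0.11 to 0.13 kg. Five or six of these lie on the ledge; an absent one is None throughout. Lying flat its centre is 18 mm above what it lies on.
- block6: Block of palm sugar, hard, medium brown, 84 x 36 x 36 mm, long along its own x axis, origin at its centre; 0.11 to 0.13 kg. Five or six of these lie on the ledge; an absent one is None throughout. Lying flat its centre is 18 mm above what it lies on.
- bowl: White ceramic bowl, 132 mm wide, 60 mm high; origin at its underside's centre. Not part of the job; leave where it is.
- cup: Red plastic cup, 72 mm wide, 95 mm high; origin at its underside's centre. Not part of the job; leave where it is.
- saucepan: Aluminium saucepan, 156 mm wide, 70 mm high, black handle 210 mm out along its x; origin at its underside's centre. Not part of the job; leave where it is.
- canister: Squat steel canister with screw lid, 111 mm wide, 97 mm high; origin at its underside's centre. Not part of the job; leave where it is.
- stick: Flat wooden cooking stick, 290 mm long (x), 34 mm wide at its blade, 12 mm high; origin at its underside's centre, near mid-length. Not part of the job; leave where it is.
- saltjar: Glass salt jar, 72 mm wide, 100 mm high; origin at its underside's centre. Not part of the job; leave where it is.

How it is judged:
By the outcome, as a careful person would: the job done as asked, in the order asked, and still so for the second after the job is handed in, with the robot touching nothing.
Of block1, block2, block3, block4, block5, block6 only 5 to 6 are there at a start; the rules pass over those that are not, and their reading is None.
At some moment in a run one of block1, block2, block3, block4, block5, block6 may be knocked a few centimetres aside while the robot is not near it.
Once in a run the grip may slacken for a moment while it holds something.
It also fails if it takes over 210 s, if anything falls off the work surface, if the arm or the gripper's body presses on something with over 40 N, if the wrist force passes 120 N, or if a joint passes its speed limit or range.

## Working session

There is one attempt and no reset: what is moved stays moved. The work goes in short steps, Python scripts to look and compute and a shell command to move; the robot and the scene stay as the last step left them, time stands still between calls to the robot, and variables do not carry over. Pictures are saved under pics/ and viewed, and the job is handed in when it is done.

```bash
ls; mkdir -p pics
python3 - <<'E'
from rig import manip, eyes
import cv2
print(manip.get_state(), manip.grip_point_offset)
for n in ("side","top"):
    p=eyes.get_image(n)
    cv2.imwrite(f"pics/{n}0.png",cv2.cvtColor(p["frame"],cv2.COLOR_RGB2BGR))
    print(n,p["K"],p["rvec"],p["tvec"],p["shot"])
E
```

```text
pics
{'clock': 0.0, 'qpos': array([ 1.06796171e+00,  2.76594917e-01,  1.50616559e+00,  6.28425687e-05,
        1.36067169e+00, -1.21008582e-01]), 'qd': array([-0.00067413,  0.00058832, -0.00121509, -0.00027242, -0.00037005,
       -0.00203566]), 'effort': array([-3.43342814e-03, -4.16788709e+01, -2.45800495e+01, -5.93080986e-04,
        1.10024930e-02,  6.09719422e-06]), 'position': array([0.21394868, 0.53306675, 0.19262687]), 'ee_rot': array([ 3.92057493e-04,  8.28440304e-01,  5.60076616e-01, -8.32598237e-04]), 'contact_force': array([-0.48629147, -0.85734401,  0.03028015]), 'moment': array([-0.00133216, -0.00571144,  0.00089301]), 'width': 0.08499228101240362} -0.0187
side [[416.31046783   0.         256.6521658 ]
 [  0.         416.31046783 196.04869187]
 [  0.           0.           1.        ]] [ 0.40727325 -2.83255613  0.99592094] [0.57035647 0.1900077  1.5210576 ] 1
top [[359.99360598   0.         255.35423692]
 [  0.         359.99360598 185.75694229]
 [  0.           0.           1.        ]] [ 2.11059155 -2.15884404  0.15932366] [0.00415089 0.60872564 1.19988268] 2
```

View pics/top0.png

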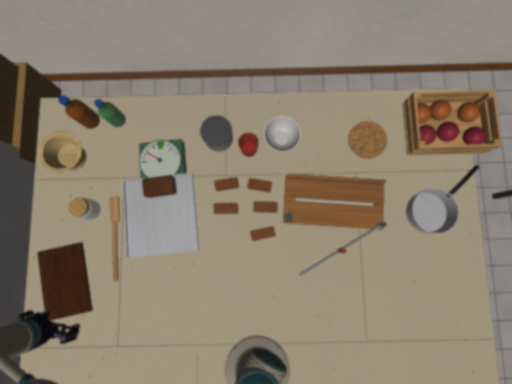

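View pics/side0.png

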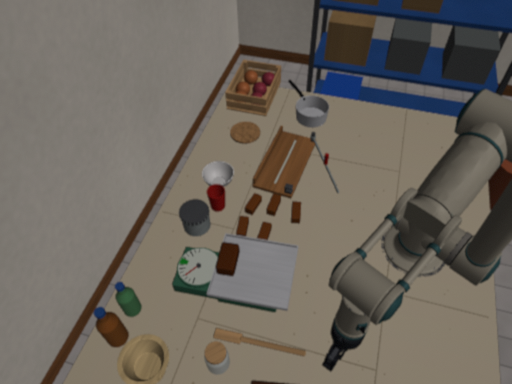

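```bash
cat > h.py <<'E'
import numpy as np, cv2
from scipy.optimize import minimize
from scipy.spatial.transform import Rotation as R
from rig import manip, eyes, recognise, regions_of, mark_of
def P(p,X):
    X=np.atleast_2d(np.asarray(X,float))
    return cv2.projectPoints(X,np.array(p["rvec"]),np.array(p["tvec"]),np.array(p["K"]),None)[0].reshape(-1,2)
def unproj(p,uv,z):
    Rm=cv2.Rodrigues(np.array(p["rvec"]))[0]; t=np.array(p["tvec"]).ravel()
    c=-Rm.T@t; d=Rm.T@np.linalg.inv(p["K"])@np.array([uv[0],uv[1],1.])
    return c+d*(z-c[2])/d[2]
def box(x,y,yaw,zb,dims):
    l,w,h=dims; c,s=np.cos(yaw),np.sin(yaw)
    return np.array([[x+c*a*l/2-s*b*w/2,y+s*a*l/2+c*b*w/2,zb+g*h] for a in(-1,1) for b in(-1,1) for g in(0,1)])
S=8
def render(p,pts,roi):
    x0,y0,w,h=roi
    q=cv2.convexHull(((P(p,pts)-[x0,y0]+0.5)*S).astype(np.float32)).reshape(-1,2)
    m=np.zeros((h*S,w*S),np.uint8); cv2.fillConvexPoly(m,np.round(q*16).astype(np.int32),255,shift=4)
    return cv2.resize(m,(w,h),interpolation=cv2.INTER_AREA)/255.
def fitbox(views,zb,dims=(.084,.036,.036),x0=None):
    """views: list of (pic,mask)"""
    rois=[]
    for p,m in views:
        ys,xs=np.where(m); rois.append((max(xs.min()-8,0),max(ys.min()-8,0),xs.max()-xs.min()+17,ys.max()-ys.min()+17))
    def cost(v):
        e=0
        for (p,m),r in zip(views,rois):
            a=render(p,box(v[0],v[1],v[2],zb,dims),r)
            b=m[r[1]:r[1]+r[3],r[0]:r[0]+r[2]].astype(float)
            h,w=b.shape; e+=((a[:h,:w]-b)**2).sum()
        return e
    p,m=views[0]; ys,xs=np.where(m); c=unproj(p,(xs.mean(),ys.mean()),zb+dims[2]/2)
    best=None
    starts=[x0] if x0 is not None else [(c[0],c[1],a) for a in np.arange(0,np.pi,np.pi/6)]
    for s in starts:
        s=np.array(s,float)
        sim=np.vstack([s,s+[.006,0,0],s+[0,.006,0],s+[0,0,.2]])
        r=minimize(cost,s,method="Nelder-Mead",options=dict(initial_simplex=sim,xatol=1e-4,fatol=.02))
        if best is None or r.fun<best.fun: best=r
    v=best.x.copy(); v[2]=(v[2]+np.pi/2)%np.pi-np.pi/2
    return v,best.fun
def save(p,n,crop=None,k=1):
    f=cv2.cvtColor(p["frame"],cv2.COLOR_RGB2BGR)
    if crop: x,y,w,h=crop; f=f[y:y+h,x:x+w]
    if k!=1: f=cv2.resize(f,None,fx=k,fy=k,interpolation=cv2.INTER_CUBIC)
    cv2.imwrite(f"pics/{n}.png",f)
def blocks(p):
    out=[]
    for n in ["block1"]:
        out+=regions_of(p,n)
    return out
def st():
    s=manip.get_state(); w,x,y,z=s["ee_rot"]; M=R.from_quat([x,y,z,w]).as_matrix()
    return s,M
def togo(x,y,z,jaw=None):
    """shift in tool axes mm from current TCP to target TCP; jaw= world angle (rad) desired for tool x axis"""
    s,M=st(); d=np.array([x,y,z])-s["position"]
    a=np.arctan2(M[1,0],M[0,0]); turn=None
    if jaw is not None:
        t=(jaw-a+np.pi/2)%np.pi-np.pi/2
        turn=-np.degrees(t)   # tool z down
    return np.round(M.T@d*1000,1),turn,np.round(np.degrees(a),1)
E
python3 - <<'E'
from h import *
t=eyes.get_image("top"); s=eyes.get_image("side")
for p,n in((t,"top"),(s,"side")):
    rs=regions_of(p,"block1")
    for r in rs: print(n,r["confidence"],r["bbox"],r["mask"].sum())
    for k in ["bar_handle","bar_hinge","row_line","tray_floor","rack","scale","lump","pointer","stick","cup","bowl"]:
        print(n,k,[(round(m["confidence"],2),np.round(m["point"],1)) for m in mark_of(p,k)[:2]])
save(t,"tc",(110,120,300,170),2.6)
save(s,"sc",(160,100,200,220),2.6)
E
```

```text
top 0.81 [215.5, 203.3, 23.5, 12.6] 231
top 0.73 [211.3, 177.5, 27.7, 14.2] 226
top 0.7 [246.8, 177.4, 25.9, 15.2] 230
top 0.61 [251.1, 227.3, 24.5, 12.0] 272
top 0.59 [253.0, 198.9, 25.1, 15.3] 234
top 0.17 [234.5, 129.3, 26.1, 31.7] 379
top bar_handle [(0.72, array([250. , 340.1]))]
top bar_hinge [(0.68, array([185. , 160.2])), (0.57, array([224.5, 378.9]))]
top row_line [(0.97, array([203.2, 336.5])), (0.3, array([141.3, 217. ]))]
top tray_floor [(0.85, array([210.8, 159.2])), (0.64, array([203.6, 333.7]))]
top rack [(0.65, array([205.6, 336. ]))]
top scale [(0.63, array([215.7, 167.1])), (0.42, array([235. , 262.4]))]
top lump [(0.65, array([187.5, 159.6]))]Traceback (most recent call last):
  File "<stdin>", line 7, in <module>
ValueError: it knows: bar_handle, bar_hinge, block, bowl, canister, cup, lump, rack, row_line, saltjar, saucepan, scale, stick, tray_floor
```

Run:
```python
from h import *
t=eyes.get_image("top"); s=eyes.get_image("side")
rt=[r for r in regions_of(t,"block1") if r["confidence"]>.4]; rs=[r for r in regions_of(s,"block1") if r["confidence"]>.4]
for r in rt:
    v,f=fitbox([(t,r["mask"])],0)
    q=P(s,[v[0],v[1],.018])[0]
    best=min(rs,key=lambda k:np.hypot(k["bbox"][0]+k["bbox"][2]/2-q[0],k["bbox"][1]+k["bbox"][3]/2-q[1]))
    v2,f2=fitbox([(s,best["mask"])],0,x0=v)
    v3,f3=fitbox([(t,r["mask"]),(s,best["mask"])],0,x0=v)
    print(r["bbox"],np.round(v,4),round(f,1),np.round(v2,4),round(f2,1),np.round(v3,4),round(f3,1))
```

```text
[213.8, 179.1, 26.5, 12.2] [ 0.6254  0.0938 -1.3652] 37.9 [ 0.6255  0.0882 -1.4224] 40.4 [ 0.6246  0.0931 -1.4172] 80.4
[249.0, 177.7, 22.3, 14.4] [ 0.617  -0.0238  1.3855] 23.6 [ 0.6169 -0.0209  1.3644] 11.5 [ 0.6171 -0.0228  1.3623] 39.9
[251.7, 201.5, 26.4, 7.4] [ 0.5388 -0.0412  1.5478] 39.5 [ 0.5386 -0.0417 -1.5674] 36.3 [ 0.5388 -0.0412  1.5478] 78.1
[214.4, 202.8, 24.5, 8.2] [0.5375 0.0969 1.5137] 41.3 [ 0.5379  0.0891 -1.5339] 69.9 [ 0.5371  0.0938 -1.5439] 117.8
[252.3, 229.8, 21.9, 8.5] [ 0.4459 -0.0316 -1.3496] 44.8 [ 0.4482 -0.0273 -1.3433] 28.8 [ 0.4464 -0.0302 -1.3444] 77.2
```

Run:
```python
from h import *
t=eyes.get_image("top"); s=eyes.get_image("side")
save(t,"tc",(110,120,300,170),2.6)
save(s,"sc",(160,100,200,220),2.6)
```

```text
(no output)
```

View pics/tc.png

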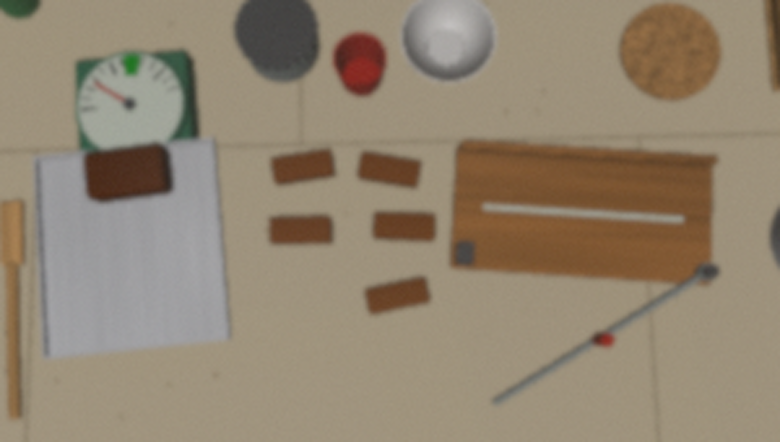

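View pics/sc.png

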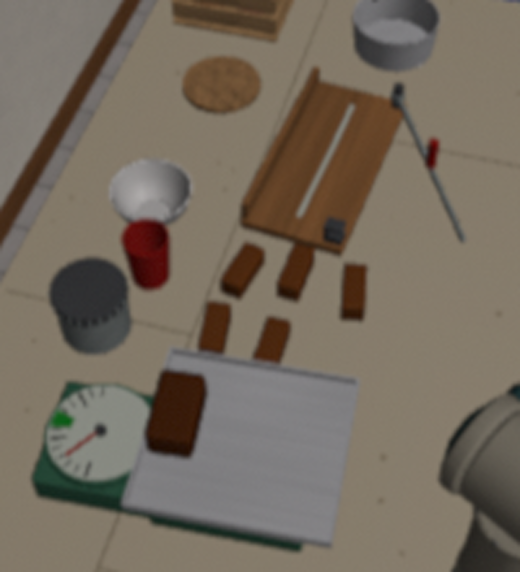

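```bash
cat >> h.py <<'E'
def alpha(p,roi,bg=None,ch=2):
    x,y,w,h=roi; f=p["frame"][y:y+h,x:x+w].astype(float)[:,:,ch]
    if bg is None: bg=np.percentile(f,85)
    fg=np.percentile(f,10)
    return np.clip((bg-f)/(bg-fg),0,1)
def fitbox2(views,x0,zb,dims=(.084,.036,.036),ch=2,pad=6,free=True):
    """views: pics. soft-edge fit, B channel; views list of pics"""
    data=[]
    for p in views:
        q=P(p,box(*x0,zb,dims)); a=np.floor(q.min(0)-pad).astype(int); b=np.ceil(q.max(0)+pad).astype(int)
        roi=(a[0],a[1],b[0]-a[0],b[1]-a[1]); x,y,w,h=roi
        f=p["frame"][y:y+h,x:x+w].astype(float)[:,:,ch]
        data.append((p,roi,f))
    def cost(v):
        e=0
        for p,roi,f in data:
            m=render(p,box(*v,zb,dims),roi)
            A=np.stack([m.ravel(),1-m.ravel()],1)
            sol,res,_,_=np.linalg.lstsq(A,f.ravel(),rcond=None)
            e+=((A@sol-f.ravel())**2).sum()/(sol[1]-sol[0]+1)**2
        return e
    s=np.array(x0,float)
    sim=np.vstack([s,s+[.005,0,0],s+[0,.005,0],s+[0,0,.12]])
    r=minimize(cost,s,method="Nelder-Mead",options=dict(initial_simplex=sim,xatol=5e-5,fatol=.005))
    v=r.x; v[2]=(v[2]+np.pi/2)%np.pi-np.pi/2
    return v,r.fun
E
python3 - <<'E'
from h import *
t=eyes.get_image("top"); s=eyes.get_image("side")
for v in [(.6246,.0931,-1.41),(.6171,-.0228,1.36),(.5388,-.0412,1.55),(.5371,.0938,-1.54),(.4464,-.0302,-1.344)]:
    print([ (np.round(a,4),round(f,2)) for a,f in (fitbox2([t],v,0),fitbox2([s],v,0),fitbox2([t,s],v,0))])
# lump
for n in (t,s):
    print(np.round(unproj(n,mark_of(n,"row_line")[0]["point"][::-1],.02),4))
    for k,z in (("bar_handle",.082),("tray_floor",.11),("lump",.11),("bar_hinge",.042),("rack",0)):
        for m in mark_of(n,k)[:2]: print(k,round(m["confidence"],2),np.round(unproj(n,m["point"][::-1],z),4))
E
```

```text
[(array([ 0.6234,  0.0936, -1.4285]), np.float64(14.64)), (array([ 0.6254,  0.0901, -1.3705]), np.float64(170.92)), (array([ 0.6243,  0.0919, -1.4059]), np.float64(198.34))]
[(array([ 0.6166, -0.0235,  1.3748]), np.float64(13.73)), (array([ 0.6181, -0.0233,  1.4358]), np.float64(198.35)), (array([ 0.6173, -0.0234,  1.3997]), np.float64(214.78))]
[(array([ 0.5388, -0.0412,  1.5482]), np.float64(12.38)), (array([ 0.5396, -0.0511, -1.5586]), np.float64(189.71)), (array([ 0.539 , -0.0447,  1.5529]), np.float64(226.73))]
[(array([ 0.5374,  0.0973, -1.5685]), np.float64(11.29)), (array([ 0.5389,  0.0829, -1.5411]), np.float64(133.73)), (array([ 0.5371,  0.0935, -1.546 ]), np.float64(184.32))]
[(array([ 0.4462, -0.0298, -1.3795]), np.float64(10.38)), (array([ 0.4478, -0.0313, -1.3922]), np.float64(37.69)), (array([ 0.4468, -0.0303, -1.3972]), np.float64(49.78))]
[ 0.5495 -0.2759  0.02  ]
bar_handle 0.82 [ 0.3808 -0.2828  0.082 ]
bar_handle 0.36 [0.5277 0.0932 0.082 ]
tray_floor 0.67 [0.5085 0.2996 0.11  ]
lump 0.68 [0.6052 0.3104 0.11  ]
bar_hinge 0.63 [ 0.4661 -0.434   0.042 ]
rack 0.56 [ 0.5436 -0.2849  0.    ]
[ 0.5699 -0.3008  0.02  ]
bar_handle 0.6 [0.5947 0.03   0.082 ]
bar_handle 0.55 [ 0.3867 -0.2833  0.082 ]
tray_floor 0.82 [0.518  0.3117 0.11  ]
lump 0.73 [0.6133 0.2926 0.11  ]
bar_hinge 0.58 [ 0.4769 -0.4505  0.042 ]
rack 0.63 [ 0.561  -0.2861  0.    ]
```

```bash
cat > scale.py <<'E'
from h import *
def hub_axis(t):
    c=np.array([unproj(t,(110+a/2.6-.5+.19,120+b/2.6-.5+.19),.119) for a,b in((38,158),(214,140),(229,340),(46,356))])
    return c
def pointer(t,hub,yaw,z=.074):
    q=P(t,[hub[0],hub[1],z])[0]; x,y=int(q[0])-30,int(q[1])-30
    f=t["frame"][y:y+60,x:x+60].astype(float)
    red=np.clip(f[:,:,0]-np.maximum(f[:,:,1],f[:,:,2])-15,0,None)
    ys,xs=np.where(red>0)
    W=np.array([unproj(t,(a+x,b+y),z)[:2] for a,b in zip(xs,ys)])-hub[:2]; w=red[ys,xs]
    d=np.linalg.norm(W,axis=1); k=(d<.062)
    W,w=W[k],w[k]; m=(W*w[:,None]).sum(0)/w.sum()
    # line angle through PCA plus direction
    cov=np.cov(W.T,aweights=w); ev,E=np.linalg.eigh(cov); v=E[:,1]*np.sign(E[:,1]@m)
    f=lambda v: (yaw+np.pi/2)-np.arctan2(v[1],v[0])
    return f(m),f(v),w.sum(),len(w)
E
python3 - <<'E'
from scale import *
t=eyes.get_image("top"); c=hub_axis(t); print(np.round(c,4))
print([round(np.linalg.norm(c[i]-c[(i+1)%4]),4) for i in range(4)])
ax=(c[0]+c[1]-c[2]-c[3])/2; ay=(c[0]+c[3]-c[1]-c[2])/2
print("yaw",np.arctan2(ax[1],ax[0]),np.arctan2(ay[1],ay[0])-np.pi/2)
yaw=(np.arctan2(ax[1],ax[0])+np.arctan2(ay[1],ay[0])-np.pi/2)/2
ctr=c.mean(0)[:2]; u=np.array([np.cos(yaw),np.sin(yaw)]); v=np.array([-u[1],u[0]])
print("tray",ctr,"hub pred",ctr+u*.194)
# hub from dial white blob
g=t["frame"].astype(float); x,y=125,125
hub=unproj(t,(110+130/2.6-.3,120+104/2.6-.3),.072); print("hub img",hub)
for h in (ctr+u*.194,hub[:2]): print(pointer(t,h,yaw))
E
```

```text
[[0.6251 0.4204 0.119 ]
 [0.643  0.1975 0.119 ]
 [0.3932 0.1776 0.119 ]
 [0.3788 0.4018 0.119 ]]
[np.float64(0.2236), np.float64(0.2506), np.float64(0.2246), np.float64(0.2471)]
yaw 0.07745785711125443 0.0721681261941054
tray [0.5100276  0.29932276] hub pred [0.70348494 0.31382295]
hub img [0.70362731 0.31817616 0.072     ]
(np.float64(0.49195814809701854), np.float64(1.0583623437239735), np.float64(277.0), 32)
(np.float64(0.6183686345898283), np.float64(0.8400093324294929), np.float64(266.0), 30)
```

Run:
```python
from h import *
t=eyes.get_image("top"); s=eyes.get_image("side")
save(t,"dt",(130,130,64,64),9); save(s,"ds",(165,235,64,64),9)
a=cv2.imread("pics/dt.png");b=cv2.imread("pics/ds.png"); cv2.imwrite("pics/d.png",np.hstack([a,b])[:, :1152][::1] if 0 else cv2.resize(np.hstack([a,b]),(800,400)))
```

```text
(no output)
```

View pics/d.png

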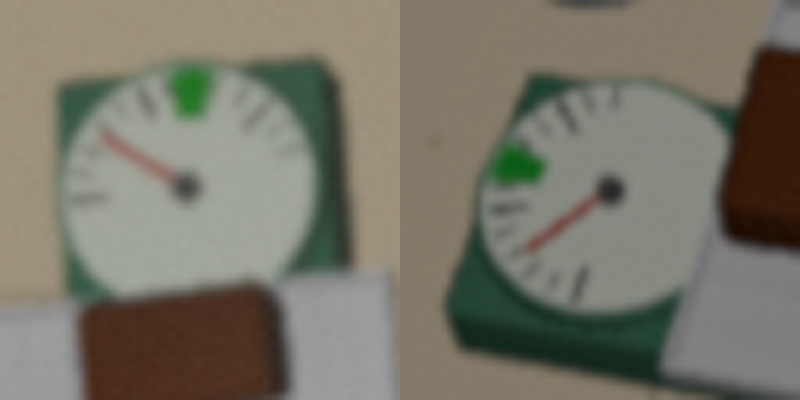

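Run:
```python
from h import *
print(togo(.5374,.0965,.1,-1.56+np.pi/2))
```

```text
(array([-285.2,  462.8,   93.5]), np.float64(67.50450286236895), np.float64(68.1))
```

```bash
python3 -m inch '[[1,-20.4,33.1,0,0],[1,-20.4,33.1,0,0],[1,-20.4,33.1,0,0],[1,-20.4,33.1,0,0],[1,-20.4,33.1,0,0],[1,-20.4,33.1,0,0],[1,-20.4,33.1,0,0],[1,-20.4,33.1,0,0],[1,-20.4,33.1,0,0],[1,-20.4,33.1,0,0],[1,-20.4,33.1,0,0],[1,-20.4,33.1,0,0],[1,-20.4,33.1,0,0],[1,-20.4,33.1,0,0],[1,0,0,0,0]]' 60; python3 -m inch '[[1,0,0,0,6.8],[1,0,0,0,6.8],[1,0,0,0,6.8],[1,0,0,0,6.8],[1,0,0,0,6.8],[1,0,0,0,6.8],[1,0,0,0,6.8],[1,0,0,0,6.8],[1,0,0,0,6.8],[1,0,0,0,6.8]]'
python3 - <<'E'
from h import *
print(togo(.5374,.0965,.1,-1.56+np.pi/2))
E
```

```text
clock: 3.0
position: [0.5546, 0.0806, 0.1925]
ee_rot: [0.0, 0.826, 0.564, 0.005]
contact_force: [0.4, 0.9, 0.6]
width: 0.0855
clock: 3.83
position: [0.5546, 0.0791, 0.1913]
ee_rot: [-0.003, 1.0, -0.025, 0.003]
contact_force: [0.2, -1.1, 0.3]
width: 0.0854
(array([-18.5, -16. ,  91.3]), np.float64(-3.452941842663106), np.float64(-2.8))
```

```bash
python3 -m inch '[[0.6,-9,-8,35,-3.4],[0.6,-9,-8,35,0],[0.6,0,0,35,0],[0.6,0,0,20,0],[0.6,0,0,0,0]]'
python3 - <<'E'
from h import *
print(togo(.5374,.0965,.005,-1.56+np.pi/2))
t=eyes.get_image("top");save(t,"a1",(180,150,120,110),5)
E
```

```text
clock: 4.25
position: [0.54, 0.0989, 0.066]
ee_rot: [-0.004, 1.0, 0.004, 0.008]
contact_force: [-0.7, -1.0, 0.9]
width: 0.0685
(array([-3.6,  2.8, 60.9]), np.float64(-0.17652101906998074), np.float64(0.4))
```

View pics/a1.png

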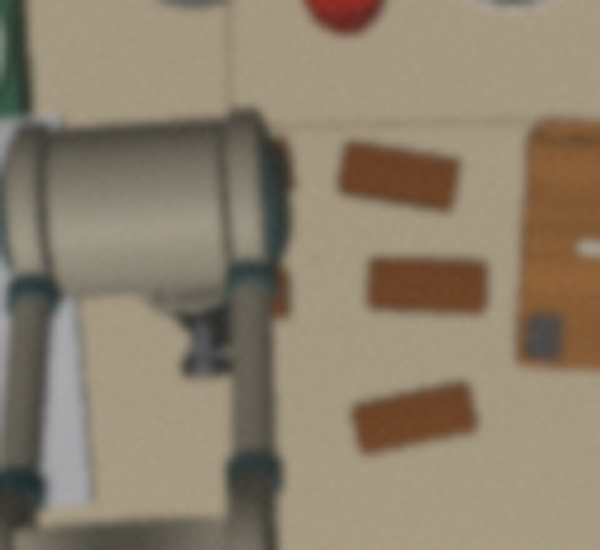

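```bash
python3 -m inch '[[0.6,-2,1.5,30,0],[0.6,-1,1,26,0],[0.6,0,0,0,0],[0.6,0,0,0,0]]'
python3 - <<'E'
from h import *
print(togo(.5374,.0965,.005,-1.56+np.pi/2))
E
```

```text
clock: 4.63
position: [0.5459, 0.0978, 0.0171]
ee_rot: [-0.004, 1.0, 0.004, 0.016]
contact_force: [0.8, -0.4, 1.2]
width: 0.0684
(array([-8.9,  1.4, 11.9]), np.float64(-0.1495264559668375), np.float64(0.5))
```

```bash
cat >> h.py <<'E'
def tilt():
    s,M=st(); return np.round(np.degrees(M[:2,2]),2), np.round(np.degrees(np.arctan2(M[1,0],M[0,0])),2)
E
python3 -c "
from h import *
print(tilt(), st()[0]['qd'].round(3))"
python3 -m inch '[[0.6,-8,1.4,10,0],[0.6,0,0,0,0],[0.6,0,0,0,0]]'
python3 - <<'E'
from h import *
print(togo(.5374,.0965,.005,-1.56+np.pi/2),tilt())
E
```

```text
(array([1.8 , 0.46]), np.float64(0.47)) [-0.001  0.009 -0.003 -0.002  0.003  0.001]
clock: 4.88
position: [0.5439, 0.0969, 0.0132]
ee_rot: [-0.004, 1.0, 0.004, 0.021]
contact_force: [-0.1, 0.6, -0.3]
width: 0.0682
(array([-6.9,  0.4,  7.9]), np.float64(-0.16086143608300021), np.float64(0.5)) (array([2.42, 0.5 ]), np.float64(0.46))
```

```bash
python3 -m inch '[[0.6,0,0,0,0],[0.6,0,0,0,0],[0.6,0,0,0,0]]'
python3 - <<'E'
from h import *
print(togo(.5374,.0965,.005,-1.56+np.pi/2),tilt())
E
python3 -m inch '[[0.6,-8,0,6,0]]'
python3 - <<'E'
from h import *
print(togo(.5374,.0965,.005,-1.56+np.pi/2),tilt())
E
```

```text
clock: 5.13
position: [0.5482, 0.0972, 0.0182]
ee_rot: [-0.005, 1.0, 0.004, 0.026]
contact_force: [0.1, -0.4, -0.2]
width: 0.0685
(array([-11.5,   0.7,  12.6]), np.float64(-0.16414225433218402), np.float64(0.5)) (array([2.94, 0.53]), np.float64(0.45))
clock: 5.22
position: [0.5444, 0.0973, 0.0137]
ee_rot: [-0.005, 1.0, 0.004, 0.029]
contact_force: [0.6, 0.1, -0.4]
width: 0.0683
(array([-7.5,  0.8,  8.3]), np.float64(-0.1747784601339137), np.float64(0.4)) (array([3.34, 0.55]), np.float64(0.44))
```

```bash
for i in 1 2; do python3 -c "
from h import *
s=st()[0]; print(s['clock'],s['position'].round(4),s['qpos'].round(4),s['effort'].round(2),tilt()[0])"; python3 -m inch '[[0.6,0,0,0,0],[0.6,0,0,0,0]]' >/dev/null; done; python3 -c "
from h import *
s=st()[0]; print(s['position'].round(4),s['qpos'].round(4),s['effort'].round(2),tilt()[0])"
```

```text
5.2167 [0.5444 0.0973 0.0137] [0.046  0.3749 1.861  0.0091 0.8469 0.0322] [ 8.000e-02 -4.090e+01 -1.795e+01  3.000e-02  3.000e-01 -1.000e-02] [3.34 0.55]
5.3833 [0.5415 0.0973 0.0128] [0.0463 0.3743 1.865  0.0092 0.8471 0.0323] [ 9.000e-02 -4.104e+01 -1.765e+01  3.000e-02 -1.500e-01  0.000e+00] [3.14 0.54]
[0.5406 0.0973 0.0124] [0.0464 0.3744 1.8662 0.0092 0.8473 0.0323] [ 2.000e-02 -4.126e+01 -1.820e+01  3.000e-02 -2.700e-01  0.000e+00] [3.05 0.54]
```

```bash
q(){ python3 -c "
from h import *
s=st()[0]; print(s['clock'],s['position'].round(4),s['qpos'].round(3),tilt()[0])"; }; python3 -m inch '[[0.6,0,0,-10,0],[0.6,0,0,-10,0],[0.6,0,0,-10,0]]' >/dev/null;q;  python3 -m inch '[[0.6,0,0,0,0]]' >/dev/null;q; python3 -m inch '[[0.6,0,0,-10,0],[0.6,0,0,-10,0],[0.6,0,0,-10,0]]' >/dev/null;q;python3 -m inch '[[0.6,0,0,0,0]]' >/dev/null;q;python3 -m inch '[[0.6,0,0,0,0]]' >/dev/null;q
```

```text
5.8 [0.5369 0.0969 0.0421] [0.046 0.336 1.834 0.009 0.924 0.033] [2.72 0.52]
5.8833 [0.5387 0.097  0.0447] [0.046 0.333 1.83  0.009 0.926 0.033] [2.97 0.53]
6.1333 [0.5363 0.0966 0.076 ] [0.045 0.297 1.793 0.008 1.001 0.033] [2.89 0.53]
6.2167 [0.538  0.0967 0.0784] [0.045 0.294 1.79  0.008 1.002 0.033] [3.15 0.54]
6.3 [0.5382 0.0967 0.0789] [0.045 0.293 1.79  0.008 1.002 0.033] [3.2  0.54]
```

```bash
cat > q.py <<'E'
from h import *
s=st()[0]; print(round(s['clock'],2),s['position'].round(4),s['qpos'].round(3),s['width'].round(4),tilt())
E
python3 -m inch '[[0.6,-30,0,0,0],[0.6,-30,0,0,0],[0.6,0,0,0,0],[0.6,0,0,0,0]]' >/dev/null;python3 q.py;  python3 -m inch '[[0.6,8,0,0,0],[0.6,8,0,0,0],[0.6,8,0,0,0],[0.6,8,0,0,0],[0.6,5,0,0,0],[0.6,3,0,0,0],[0.6,0,0,0,0]]' >/dev/null;python3 q.py
```

```text
Traceback (most recent call last):
  File "q.py", line 2, in <module>
    s=st()[0]; print(round(s['clock'],2),s['position'].round(4),s['qpos'].round(3),s['width'].round(4),tilt())
                                                                                   ^^^^^^^^^^^^^^^^
AttributeError: 'float' object has no attribute 'round'
Traceback (most recent call last):
  File "q.py", line 2, in <module>
    s=st()[0]; print(round(s['clock'],2),s['position'].round(4),s['qpos'].round(3),s['width'].round(4),tilt())
                                                                                   ^^^^^^^^^^^^^^^^
AttributeError: 'float' object has no attribute 'round'
```

```bash
sed -i "s/s\['width'\].round(4)/round(float(s['width']),4)/" q.py; python3 q.py; python3 -m inch '[[0.6,-40,0,0,0],[0.6,-40,0,0,0],[0.6,0,0,0,0]]' >/dev/null;python3 q.py;  python3 -m inch '[[0.6,8,0,0,0],[0.6,8,0,0,0],[0.6,8,0,0,0],[0.6,8,0,0,0],[0.6,5,0,0,0],[0.6,3,0,0,0],[0.6,0,0,0,0]]' >/dev/null;python3 q.py
```

```text
7.22 [0.5267 0.0963 0.0762] [0.046 0.278 1.821 0.008 0.981 0.034] 0.0688 (array([3.45, 0.54]), np.float64(0.4))
7.47 [0.4467 0.0954 0.0692] [0.052 0.179 1.985 0.008 0.918 0.042] 0.0682 (array([3.34, 0.53]), np.float64(0.34))
8.05 [0.495  0.0957 0.0727] [0.048 0.238 1.892 0.008 0.948 0.037] 0.0684 (array([3.63, 0.54]), np.float64(0.33))
```

```bash
for i in 1 2 3; do python3 -m inch '[[0.6,0,0,0,0],[0.6,0,0,0,0]]' >/dev/null;python3 q.py; done; for i in 1 2 3; do python3 -m inch '[[0.6,0,0,12,0]]' >/dev/null;python3 q.py; done;for i in 1 2 3; do python3 -m inch '[[0.6,0,0,0,0]]' >/dev/null;python3 q.py; done
```

```text
8.22 [0.4959 0.0956 0.0724] [0.047 0.24  1.89  0.008 0.948 0.037] 0.0688 (array([3.6 , 0.54]), np.float64(0.31))
8.38 [0.4952 0.0956 0.0721] [0.047 0.24  1.891 0.008 0.949 0.037] 0.0682 (array([3.54, 0.54]), np.float64(0.32))
8.55 [0.4945 0.0956 0.072 ] [0.048 0.239 1.892 0.008 0.949 0.037] 0.0683 (array([3.5 , 0.54]), np.float64(0.32))
8.63 [0.4968 0.0958 0.0618] [0.048 0.252 1.905 0.008 0.918 0.037] 0.0681 (array([3.76, 0.55]), np.float64(0.33))
8.72 [0.4978 0.096  0.0501] [0.048 0.267 1.92  0.008 0.887 0.037] 0.0684 (array([3.84, 0.56]), np.float64(0.33))
8.8 [0.499  0.0962 0.0382] [0.048 0.283 1.935 0.009 0.855 0.037] 0.068 (array([3.93, 0.56]), np.float64(0.33))
8.88 [0.4972 0.0961 0.0365] [0.048 0.284 1.937 0.009 0.855 0.037] 0.0686 (array([3.7 , 0.55]), np.float64(0.34))
8.97 [0.4969 0.0961 0.0364] [0.048 0.285 1.938 0.009 0.855 0.037] 0.0683 (array([3.66, 0.55]), np.float64(0.34))
9.05 [0.4967 0.0961 0.0366] [0.048 0.284 1.937 0.009 0.856 0.037] 0.0683 (array([3.64, 0.55]), np.float64(0.34))
```

```bash
python3 -m inch '[[0.6,0,0,-40,0],[0.6,0,0,-40,0],[0.6,0,0,-40,0]]' >/dev/null;python3 q.py; for i in 1 2 3; do python3 -m inch '[[0.6,0,0,0,0]]' >/dev/null;python3 q.py; done
```

```text
9.3 [0.4822 0.0945 0.1525] [0.046 0.153 1.778 0.007 1.168 0.038] 0.0683 (array([2.45, 0.49]), np.float64(0.34))
9.38 [0.4875 0.0949 0.1608] [0.047 0.145 1.766 0.007 1.172 0.038] 0.0686 (array([3.35, 0.53]), np.float64(0.34))
9.47 [0.4883 0.095  0.1632] [0.047 0.142 1.764 0.007 1.173 0.038] 0.0686 (array([3.6 , 0.54]), np.float64(0.35))
9.55 [0.4894 0.095  0.1648] [0.047 0.14  1.762 0.007 1.172 0.038] 0.0685 (array([3.83, 0.55]), np.float64(0.35))
```

```bash
python3 -m inch '[[0.6,0,0,-40,0],[0.6,0,0,-30,0],[0.6,0,0,-22,0],[0.6,0,0,-15,0],[0.6,0,0,-10,0],[0.6,0,0,-6,0],[0.6,0,0,-3,0],[0.6,0,0,-1,0],[0.6,0,0,0,0]]' >/dev/null;python3 q.py; python3 -m inch '[[0.6,0,0,5,0],[0.6,0,0,10,0],[0.6,0,0,15,0],[0.6,0,0,20,0],[0.6,0,0,25,0],[0.6,0,0,30,0],[0.6,0,0,0,0]]' >/dev/null;python3 q.py; python3 -m inch '[[0.6,0,0,0,0],[0.6,0,0,0,0]]' >/dev/null;python3 q.py
```

```text
10.3 [0.4747 0.0935 0.2869] [0.045 0.065 1.544 0.007 1.486 0.038] 0.0683 (array([2.65, 0.5 ]), np.float64(0.35))
10.88 [0.476  0.0942 0.17  ] [0.046 0.133 1.756 0.007 1.215 0.038] 0.0682 (array([2.16, 0.48]), np.float64(0.34))
11.05 [0.4742 0.0941 0.1681] [0.046 0.135 1.758 0.007 1.216 0.038] 0.0684 (array([1.84, 0.46]), np.float64(0.34))
```

```bash
python3 -m inch '[[0.6,10,0,-40,0],[0.6,10,0,-30,0],[0.6,10,0,-22,0],[0.6,10,0,-15,0],[0.6,8,0,-10,0],[0.6,6,0,-6,0],[0.6,4,0,-3,0],[0.6,2,0,-1,0],[0.6,0,0,0,0],[0.6,0,0,5,0],[0.6,0,0,10,0],[0.6,0,0,15,0],[0.6,0,0,20,0],[0.6,0,0,30,0],[0.6,0,0,35,0],[0.6,0,0,35,0],[0.6,0,0,30,0],[0.6,0,0,0,0],[0.6,0,0,0,0]]' >/dev/null;python3 q.py; python3 -c "
from h import *
print(togo(.5374,.0965,.005,-1.56+np.pi/2))"
```

```text
12.63 [0.5285 0.095  0.1163] [0.043 0.258 1.734 0.007 1.12  0.033] 0.0681 (array([1.67, 0.46]), np.float64(0.4))
(array([  5.7,  -0.6, 111.5]), np.float64(-0.22255865174792905), np.float64(0.4))
```

```bash
python3 -m inch '[[0.6,1.5,0,8,0],[0.6,1.5,0,14,0],[0.6,1.5,0,20,0],[0.6,1,0,24,0],[0.6,0,0,24,0],[0.6,0,0,14,0],[0.6,0,0,0,0],[0.6,0,0,0,0]]' >/dev/null;python3 q.py; python3 -c "
from h import *
print(togo(.5374,.0965,.005,-1.56+np.pi/2))"
```

```text
13.3 [0.5496 0.0966 0.0199] [0.044 0.375 1.84  0.009 0.872 0.032] 0.0685 (array([3.13, 0.52]), np.float64(0.41))
(array([-13. ,   0.2,  14.2]), np.float64(-0.20665286989309725), np.float64(0.4))
```

Run:
```python
from h import *
s=eyes.get_image("side"); print(st()[0]["contact_force"], st()[0]["moment"]); save(s,"a2",(190,150,160,150),5)
t=eyes.get_image("top"); save(t,"a3",(190,150,120,110),5)
```

```text
[-0.1323165   0.27026342 -0.48706281] [ 0.00489552  0.03361764 -0.00044491]
```

View pics/a2.png

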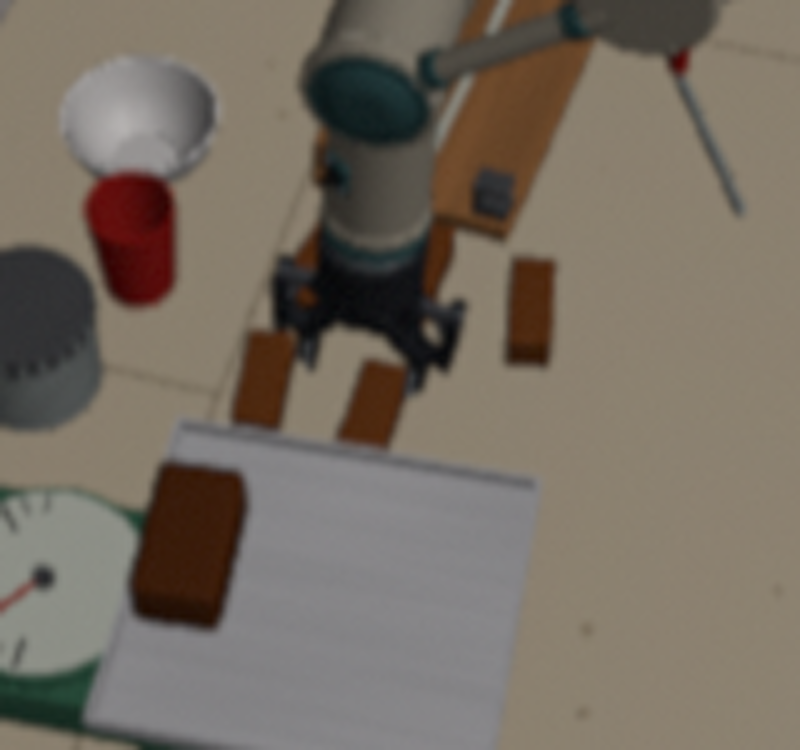

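```bash
python3 -m inch '[[0.6,-5,0,2,0],[0.6,-5,0,4,0],[0.6,-3,0,4,0],[0.6,-2,0,4,0]]' >/dev/null;python3 q.py; python3 -m inch '[[0.6,0,0,0,0],[0.6,0,0,0,0]]' >/dev/null;python3 q.py; python3 -c "
from h import *
print(togo(.5374,.0965,.005,-1.56+np.pi/2))"
```

```text
13.73 [0.5389 0.0969 0.01  ] [0.046 0.369 1.885 0.009 0.821 0.033] 0.0685 (array([3.82, 0.55]), np.float64(0.41))
13.9 [0.5371 0.0969 0.0093] [0.046 0.369 1.887 0.009 0.82  0.032] 0.0685 (array([3.72, 0.55]), np.float64(0.43))
(array([-0. ,  0.4,  4.3]), np.float64(-0.19329410752558246), np.float64(0.4))
```

Good: in place (tilt 3.7°). Close and lift with an abrupt start and a gradual stop.

```bash
python3 -m inch '[[0.6,0,0,3,0],[-1,0,0,0,0],[-1,0,0,0,0],[-1,0,0,0,0],[-1,0,0,0,0],[-1,0,0,0,0],[-1,0,0,0,0]]' 70; python3 q.py; python3 -m inch '[[-1,0,0,-40,0],[-1,0,0,-35,0],[-1,0,0,-30,0],[-1,0,0,-24,0],[-1,0,0,-18,0],[-1,0,0,-12,0],[-1,0,0,-8,0],[-1,0,0,-4,0],[-1,0,0,-2,0],[-1,0,0,0,0]]'; python3 q.py;  python3 -c "
from h import *
u=np.array([np.cos(.075),np.sin(.075)]); v=np.array([-u[1],u[0]]); c=np.array([.510,.301])
for a,b in ((0,.052),(0,-.052),(-.072,.052),(-.072,-.052)):
    p=c+u*a+v*b; print(a,b,p.round(4),togo(p[0],p[1],.117,.075))"
```

```text
clock: 14.48
position: [0.5381, 0.0969, 0.006]
ee_rot: [-0.005, 0.999, 0.004, 0.033]
contact_force: [-0.4, 0.4, 0.2]
width: 0.0001
14.48 [0.5381 0.0969 0.006 ] [0.046 0.374 1.89  0.009 0.812 0.032] 0.0001 (array([3.75, 0.55]), np.float64(0.42))
clock: 15.32
position: [0.5251, 0.095, 0.1851]
ee_rot: [-0.005, 1.0, 0.004, 0.03]
contact_force: [0.6, -0.4, 0.3]
width: -0.0002
15.32 [0.5251 0.095  0.1851] [0.044 0.182 1.656 0.007 1.243 0.034] -0.0002 (array([3.46, 0.53]), np.float64(0.41))
0 0.052 [0.5061 0.3529] (array([ -21.3, -257.3,   69.3]), np.float64(-3.888342511216695), np.float64(0.4))
0 -0.052 [0.5139 0.2491] (array([ -14.2, -153.6,   68.8]), np.float64(-3.888342511216695), np.float64(0.4))
-0.072 0.052 [0.4343 0.3475] (array([ -93. , -252.5,   64.9]), np.float64(-3.888342511216695), np.float64(0.4))
-0.072 -0.052 [0.4421 0.2438] (array([ -85.9, -148.7,   64.4]), np.float64(-3.888342511216695), np.float64(0.4))
```

Run:
```python
from h import *
s=eyes.get_image("side"); t=eyes.get_image("top")
print(P(s,[.5381,.0969,.006]),P(t,[.5381,.0969,.006]), P(s,st()[0]["position"]),P(t,st()[0]["position"]))
save(s,"a4",(190,130,160,150),5);save(t,"a5",(180,150,120,110),5)
```

```text
[[263.86674558 234.34159543]] [[225.95682433 207.92232011]] [[267.70290722 205.78523549]] [[221.28542613 206.69497165]]
```

View pics/a4.png

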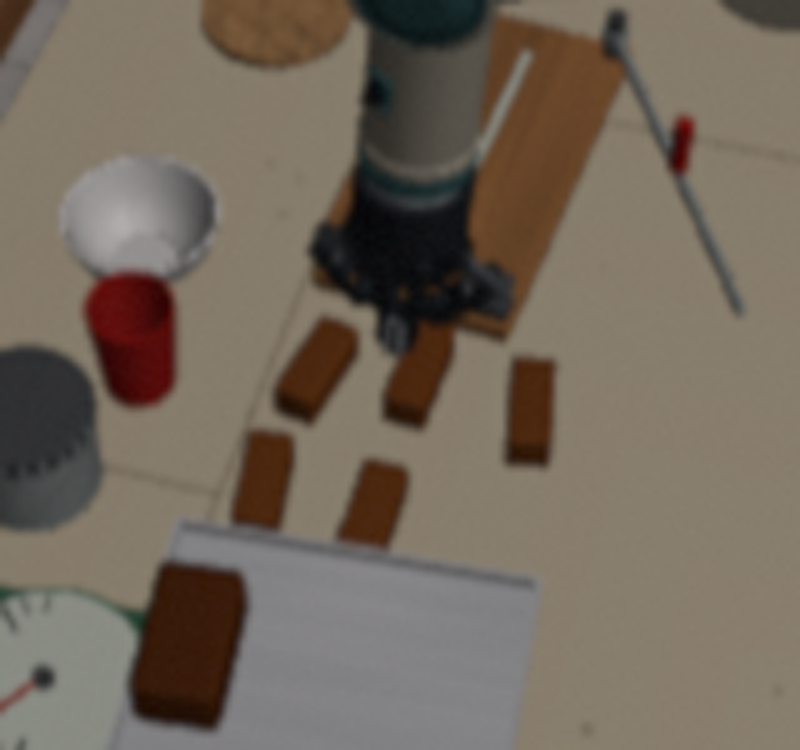

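View pics/a5.png

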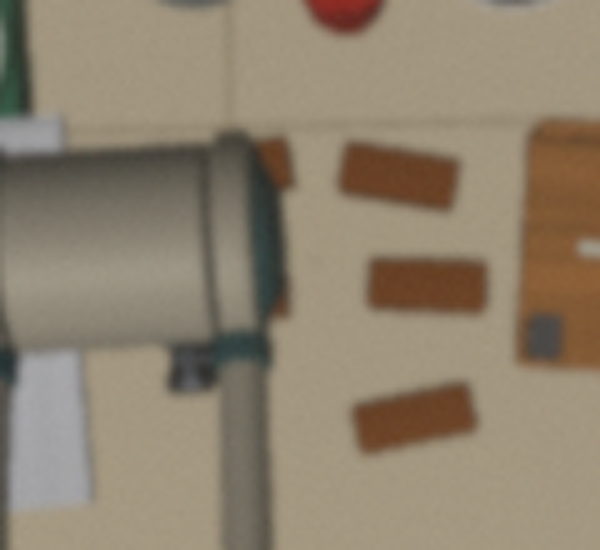

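Run:
```python
from h import *
s=eyes.get_image("side"); t=eyes.get_image("top")
for p in (s,t):
    Rm=cv2.Rodrigues(np.array(p["rvec"]))[0]; print("cam",-Rm.T@np.array(p["tvec"]))
    for z in (.19,.21,.23): print(z,P(p,[.2139,.533,z]).round(1))
f=cv2.imread("pics/top0.png");g=cv2.imread("pics/side0.png")
cv2.imwrite("pics/z.png",np.hstack([cv2.resize(f[300:364,40:104],(400,400),interpolation=2),cv2.resize(g[310:374,300:364],(400,400),interpolation=2)]))
```

```text
cam [0.29463534 0.93058016 1.31233999]
0.19 [[336.2 357.1]]
0.21 [[337.2 354.6]]
0.23 [[338.3 352. ]]
cam [ 0.41201066 -0.0187981   1.28069373]
0.19 [[ 71.8 316.1]]
0.21 [[ 68.2 317.5]]
0.23 [[ 64.4 318.9]]
```

View pics/z.png

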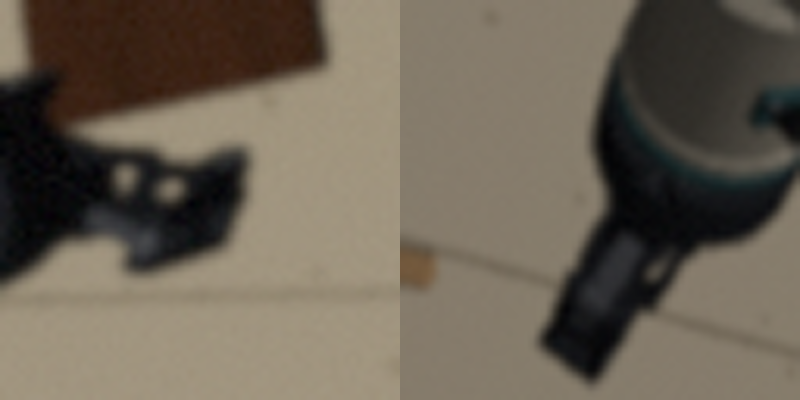

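Run:
```python
from h import *
s=eyes.get_image("side"); t=eyes.get_image("top")
a=np.radians(68.1); u=np.array([np.cos(a),np.sin(a),0]); v=np.array([-u[1],u[0],0])
for p,o in ((s,(300,310)),(t,(40,300))):
    for sg in (-1,1):
        for w in (-.011,.011):
            q=P(p,np.array([.2139,.533,.1926+.013])+u*sg*.0425+v*w)[0]; print(sg,w,q.round(1),((q-o)*6.25).round(0))
```

```text
-1 -0.011 [341.9 339.8] [262. 186.]
-1 0.011 [349.1 345. ] [307. 218.]
1 -0.011 [324.5 365.7] [153. 348.]
1 0.011 [331.9 371.3] [199. 383.]
-1 -0.011 [ 84.  318.9] [275. 118.]
-1 0.011 [ 80.7 326.4] [255. 165.]
1 -0.011 [ 57.3 308. ] [108.  50.]
1 0.011 [ 54.  315.4] [88. 96.]
```

Run:
```python
from h import *
s=eyes.get_image("side"); t=eyes.get_image("top"); st_=st()[0]
f=s["frame"][170:220,240:300].astype(float); f=np.clip(f*2,0,255).astype(np.uint8)
f=cv2.resize(f,None,fx=12,fy=12,interpolation=2)
q=(P(s,st_["position"])[0]-[240,170]+.5)*12; cv2.circle(f,tuple(int(i) for i in q),5,(255,0,0),2)
cv2.imwrite("pics/z2.png",f[:,:,::-1]); print(q)
```

```text
[337.15348112 434.55223927]
```

View pics/z2.png

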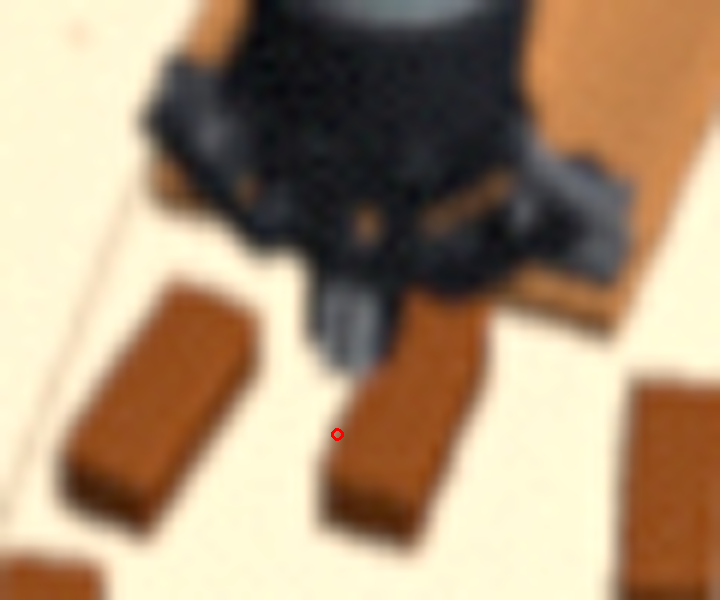

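Run:
```python
from h import *
s=eyes.get_image("side"); 
b=np.array([.5251,.095,.1851]); p0=P(s,b)[0]
for d in ([0,0,.03],[0,-.03,0],[.03,0,0]): print(d,(P(s,b+d)[0]-p0).round(2))
for sg in (-1,1): print(P(s,[.5496+sg*.034,.0966,.025]).round(1))
```

```text
[0, 0, 0.03] [ 0.04 -5.45]
[0, -0.03, 0] [ 2.36 -6.62]
[0.03, 0, 0] [-8.43 -1.91]
[[269.7 232.8]]
[[252.2 228.6]]
```

Run:
```python
from h import *
s=eyes.get_image("side"); t=eyes.get_image("top")
a=np.radians(68.1); u=np.array([np.cos(a),np.sin(a),0]); v=np.array([-u[1],u[0],0])
out=[]
for p,n,o in ((t,"top0",(30,290)),(s,"side0",(300,310))):
    f=cv2.imread(f"pics/{n}.png")[o[1]:o[1]+60,o[0]:o[0]+60].astype(float); f=np.clip(f*2.2,0,255).astype(np.uint8)
    f=cv2.resize(f,None,fx=6.6,fy=6.6,interpolation=2)
    for sg,c in ((-1,(255,0,0)),(1,(0,0,255))):
        for w in (-.011,.011):
          for z in (.0,.02):
            q=(P(p,np.array([.2139,.533,.1926+.013+z])+u*sg*.0425+v*w)[0]-o+.5)*6.6
            cv2.circle(f,tuple(int(i) for i in q),3,c,-1)
    out.append(f)
cv2.imwrite("pics/z3.png",np.hstack(out))
```

```text
(no output)
```

View pics/z3.png

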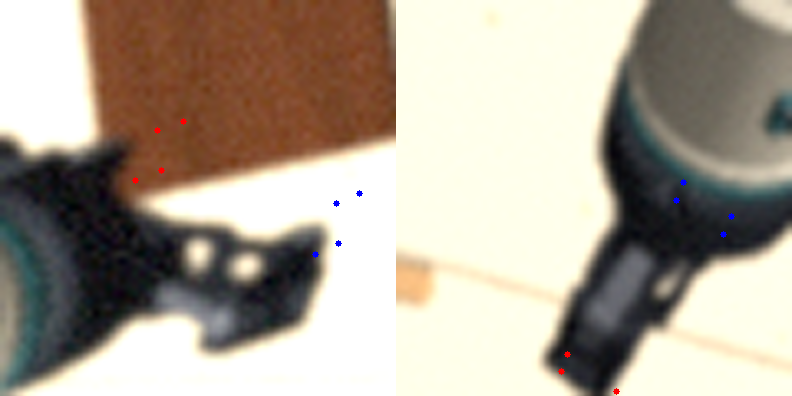

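```bash
python3 -m inch '[[-1,-15,4,5,0],[-1,-15,4,10,0],[-1,-15,4,15,0],[-1,-15,4,20,0],[-1,-15,3,25,0],[-1,-15,3,25,0],[-1,-10,2,20,0],[-1,-5,1,0,0],[-1,0,0,0,0]]' ; python3 q.py
python3 - <<'E'
from h import *
out=[]
for n in ("top","side"):
    p=eyes.get_image(n); q=P(p,st()[0]["position"])[0]; o=(q-30).astype(int)
    f=p["frame"][o[1]:o[1]+60,o[0]:o[0]+60].astype(float); f=np.clip(f*2,0,255).astype(np.uint8)
    f=cv2.resize(f,None,fx=6.6,fy=6.6,interpolation=2); cv2.circle(f,tuple(int(i) for i in (q-o+.5)*6.6),4,(255,0,0),-1); out.append(f[:,:,::-1]); print(q)
cv2.imwrite("pics/z4.png",np.hstack(out))
E
```

```text
clock: 16.62
position: [0.4279, 0.0699, 0.056]
ee_rot: [-0.005, 0.999, 0.004, 0.035]
contact_force: [-0.9, 0.1, 0.4]
width: -0.0
16.62 [0.4279 0.0699 0.056 ] [-0.009  0.158  2.057  0.014  0.857 -0.025] -0.0 (array([3.95, 0.57]), np.float64(0.44))
[232.87984872 238.70175664]
[294.28559199 227.45118462]
```

View pics/z4.png

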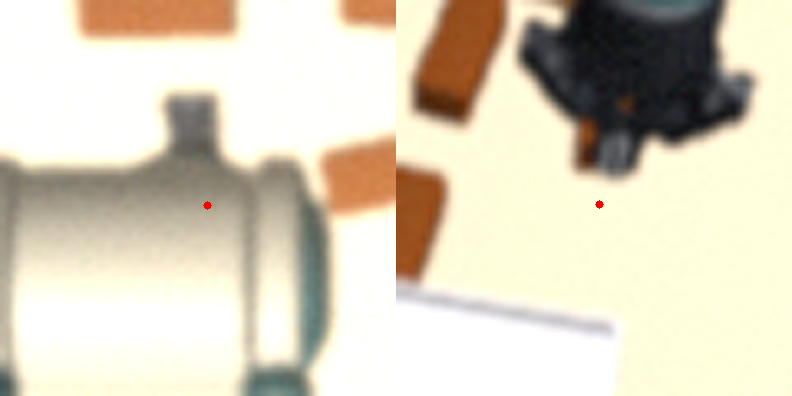

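```bash
python3 -m inch '[[-1,0,0,6,0],[-1,0,0,6,0],[-1,0,0,6,0],[-1,0,0,6,0],[-1,0,0,6,0],[-1,0,0,4,0],[-1,0,0,0,0]]' ; python3 q.py
```

```text
clock: 17.3
position: [0.4423, 0.0707, 0.0248]
ee_rot: [-0.005, 0.999, 0.004, 0.044]
contact_force: [-0.4, 0.7, 0.2]
width: 0.0002
17.3 [0.4423 0.0707 0.0248] [-0.007  0.215  2.089  0.016  0.751 -0.026] 0.0002 (array([4.98, 0.57]), np.float64(0.47))
```

```bash
for i in 1 2 3 4 5; do python3 -m inch '[[-1,0,0,3,0],[-1,0,0,1,0]]' | grep -E "pos|force"; done; python3 q.py
```

```text
position: [0.4426, 0.0708, 0.0201]
contact_force: [-0.9, 0.2, 0.0]
position: [0.443, 0.0708, 0.0157]
contact_force: [0.5, 0.3, -0.2]
position: [0.4435, 0.0709, 0.0115]
contact_force: [0.2, -0.8, -0.6]
position: [0.444, 0.0709, 0.0073]
contact_force: [-0.2, 0.3, -0.1]
position: [0.4444, 0.0709, 0.0029]
contact_force: [-0.6, -0.8, -0.0]
18.13 [0.4444 0.0709 0.0029] [-0.006  0.252  2.114  0.017  0.689 -0.027] -0.0001 (array([5.  , 0.57]), np.float64(0.47))
```

```bash
for i in 1 2 3 4 5 6; do python3 -m inch '[[-1,0,0,3,0],[-1,0,0,1,0]]' | grep -E "pos|force"; done; python3 q.py
```

```text
position: [0.4448, 0.071, -0.0015]
contact_force: [-0.3, -0.4, 0.2]
position: [0.4453, 0.071, -0.0059]
contact_force: [-0.3, -0.1, 0.6]
position: [0.4457, 0.0711, -0.0103]
contact_force: [0.0, -0.3, -0.2]
position: [0.4461, 0.0711, -0.0147]
contact_force: [-0.4, 0.3, -0.3]
position: [0.4465, 0.0712, -0.0192]
contact_force: [-0.7, -0.7, -0.5]
position: [0.447, 0.0712, -0.0236]
contact_force: [-0.6, 0.7, -0.9]
19.13 [ 0.447   0.0712 -0.0236] [-0.005  0.301  2.141  0.018  0.612 -0.028] 0.0003 (array([5.01, 0.57]), np.float64(0.47))
```

```bash
for i in 1 2 3 4; do python3 -m inch '[[-1,0,0,3,0],[-1,0,0,0,0]]' | grep -E "pos|force"; done; python3 q.py
```

```text
position: [0.4472, 0.0712, -0.0271]
contact_force: [0.1, -0.5, -0.5]
position: [0.4474, 0.0713, -0.0305]
contact_force: [0.9, 0.5, 0.4]
position: [0.4478, 0.0713, -0.0337]
contact_force: [-0.4, -0.1, 0.4]
position: [0.4485, 0.0713, -0.0369]
contact_force: [0.0, 0.5, 0.3]
19.8 [ 0.4485  0.0713 -0.0369] [-0.005  0.326  2.154  0.019  0.573 -0.029] 0.0 (array([5.04, 0.58]), np.float64(0.47))
```

```bash
cat > look.py <<'E'
import sys
from h import *
out=[]
for n in ("top","side"):
    p=eyes.get_image(n); q=P(p,st()[0]["position"])[0]; o=(q-40).astype(int); o=np.maximum(o,0)
    f=p["frame"][o[1]:o[1]+80,o[0]:o[0]+80].astype(float); f=np.clip(f*2,0,255).astype(np.uint8)
    f=cv2.resize(f,None,fx=5,fy=5,interpolation=2); cv2.circle(f,tuple(int(i) for i in (q-o+.5)*5),4,(255,0,0),-1); out.append(f[:,:,::-1]); print(n,q,o)
cv2.imwrite(f"pics/{sys.argv[1]}.png",np.hstack(out))
E
python3 look.py l1
```

```text
top [234.2810926  233.47697362] [194 193]
side [288.25434518 240.59477764] [248 200]
```

View pics/l1.png

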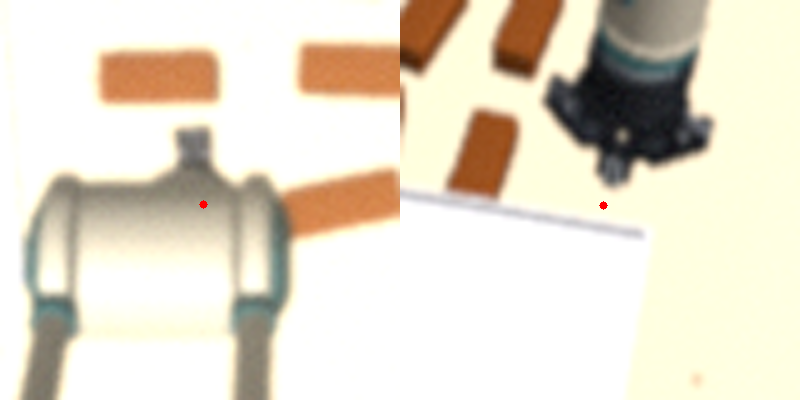

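```bash
python3 - <<'E'
from h import *
s=eyes.get_image("side")
for z in (0,.01,.02,.03): print(unproj(s,(291,237),z).round(4))
E
for i in 1 2 3; do python3 -m inch '[[-1,0,0,2.5,0],[-1,0,0,0,0]]' | grep -E "pos|force"; done; python3 q.py
```

```text
[0.4383 0.0764 0.    ]
[0.4372 0.0829 0.01  ]
[0.4361 0.0894 0.02  ]
[0.435  0.0959 0.03  ]
position: [0.4488, 0.0714, -0.0369]
contact_force: [-0.4, 0.1, -0.5]
position: [0.4493, 0.0714, -0.0367]
contact_force: [-1.0, 0.2, 0.4]
position: [0.4499, 0.0715, -0.0368]
contact_force: [-0.6, 0.2, -0.2]
20.45 [ 0.4499  0.0715 -0.0368] [-0.005  0.326  2.155  0.019  0.567 -0.03 ] 0.0005 (array([5.33, 0.56]), np.float64(0.54))
```

```bash
python3 -m inch '[[-1,0,0,-40,0],[-1,0,0,-40,0],[-1,0,0,-40,0],[-1,0,0,-40,0],[-1,0,-5,-20,0],[-1,0,-20,-10,0],[-1,0,-30,-5,0],[-1,0,-40,-5,0],[-1,0,-40,0,0],[-1,0,-40,0,0],[-1,0,-40,0,0],[-1,0,-30,0,0],[-1,0,-20,0,0],[-1,0,-10,0,0],[-1,0,0,0,0],[-1,0,0,0,0]]' ; python3 q.py; python3 look.py l2
```

```text
clock: 21.78
position: [0.4289, 0.3567, 0.1727]
ee_rot: [-0.005, 0.999, 0.003, 0.047]
contact_force: [-0.1, 0.1, -0.3]
width: 0.0001
21.78 [0.4289 0.3567 0.1727] [ 0.601  0.217  1.644 -0.047  1.197  0.61 ] 0.0001 (array([5.35, 0.62]), np.float64(0.3))
top [136.42660096 240.20105709] [ 96 200]
side [274.69774978 280.9012131 ] [234 240]
```

View pics/l2.png

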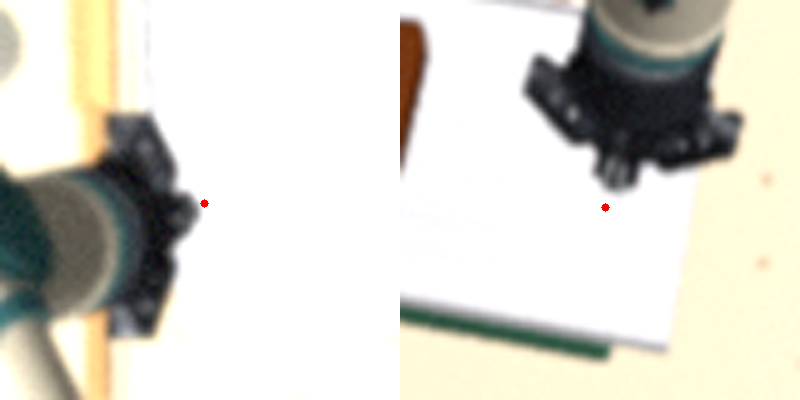

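```bash
cat >> h.py <<'E'
def tri(t,uvt,s,uvs):
    Ms=[np.array(p["K"])@np.hstack([cv2.Rodrigues(np.array(p["rvec"]))[0],np.array(p["tvec"]).reshape(3,1)]) for p in (t,s)]
    X=cv2.triangulatePoints(Ms[0],Ms[1],np.array(uvt,float).reshape(2,1),np.array(uvs,float).reshape(2,1)); return (X[:3]/X[3]).ravel()
E
python3 - <<'E'
from h import *
s=eyes.get_image("side"); t=eyes.get_image("top")
X=tri(t,(134.5,241.9),s,(277.1,277.5)); print(X,st()[0]["position"]-X, P(t,X),P(s,X))
E
```

```text
[0.42305878 0.35425001 0.19502163] [ 0.00636402  0.00133978 -0.02181877] [[134.5326767  242.12756334]] [[276.9288392  277.47302847]]
```

Run:
```python
from h import *
s=eyes.get_image("side"); t=eyes.get_image("top")
A=tri(t,(124.5,223.1),s,(261.5,251.9));B=tri(t,(123.5,266.5),s,(301.5,263.1)); print(A,P(t,A),P(s,A),B,P(t,B),P(s,B))
out=[]
for p,o in ((t,(96,200)),(s,(234,240))):
    f=p["frame"][o[1]-10:o[1]+70,o[0]:o[0]+80].astype(float); f=np.clip(f*1.6+20,0,255).astype(np.uint8); out.append(cv2.resize(f[10:60,15:75],(600,500),interpolation=2)[:,:,::-1])
cv2.imwrite("pics/l3t.png",out[0]);cv2.imwrite("pics/l3s.png",out[1])
```

```text
[0.47304725 0.34560536 0.30403587] [[124.52877386 223.30351934]] [[261.35402188 251.87173239]] [0.35768424 0.34620645 0.29860848] [[123.52391748 266.66277191]] [[301.38084787 263.08605957]]
```

View pics/l3t.png

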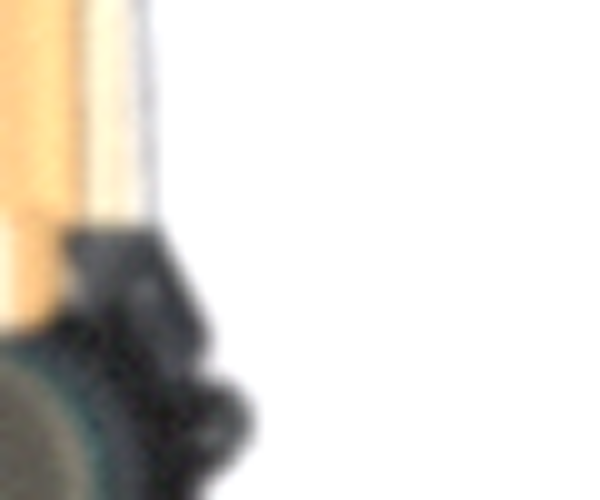

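View pics/l3s.png

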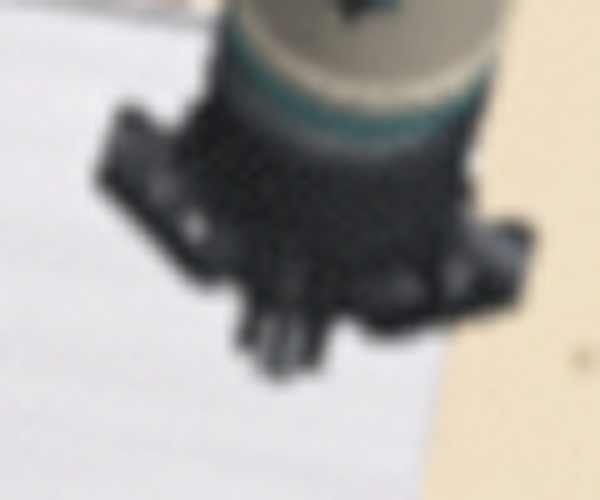

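```bash
python3 -m inch '[[0.6,0,0,-41,0],[0.6,0,0,-30,0],[0.6,0,0,-22,0],[0.6,0,0,-15,0],[0.6,0,0,-10,0],[0.6,0,0,-6,0],[0.6,0,0,-3,0],[0.6,0,0,-1,0],[0.6,0,0,0,0]]' >/dev/null; python3 q.py; python3 -m inch '[[0.6,0,0,4,0],[0.6,0,0,8,0],[0.6,0,0,13,0],[0.6,0,0,18,0],[0.6,0,0,24,0],[0.6,0,0,30,0],[0.6,0,0,36,0],[0.6,0,0,0,0],[0.6,0,0,0,0]]' >/dev/null; python3 q.py
```

```text
22.83 [0.4168 0.3462 0.3057] [ 0.599  0.136  1.42  -0.046  1.506  0.607] 0.0683 (array([5.22, 0.41]), np.float64(-0.43))
23.58 [0.4255 0.3444 0.1586] [ 0.586  0.221  1.675 -0.048  1.178  0.61 ] 0.0683 (array([4.65, 0.04]), np.float64(-0.4))
```

```bash
python3 -m inch '[[0.6,0,0,-41,0],[0.6,0,0,-41,0],[0.6,0,0,-30,0],[0.6,0,0,-22,0],[0.6,0,0,-15,0],[0.6,2,4,-10,0],[0.6,6,10,-6,0],[0.6,10,18,-3,0],[0.6,14,24,-1,0],[0.6,14,28,0,0],[0.6,14,28,0,0],[0.6,14,28,0,0],[0.6,14,28,0,0],[0.6,12,28,0,0],[0.6,10,20,0,0],[0.6,6,14,0,0],[0.6,3,8,0,0],[0.6,0,4,0,0],[0.6,0,0,0,0]]' >/dev/null; python3 q.py; python3 -m inch '[[0.6,0,0,4,0],[0.6,0,0,8,0],[0.6,0,0,13,0],[0.6,0,0,18,0],[0.6,0,0,24,0],[0.6,0,0,30,0],[0.6,0,0,36,0],[0.6,0,0,40,0],[0.6,0,0,0,0],[0.6,0,0,0,0]]' >/dev/null; python3 q.py
```

```text
25.17 [0.5335 0.084  0.3644] [ 0.027  0.112  1.311 -0.     1.62   0.032] 0.0683 (array([5.66, 0.14]), np.float64(-0.26))
26.0 [0.5467 0.0958 0.1853] [0.045 0.191 1.648 0.005 1.201 0.033] 0.0683 (array([5.82, 0.51]), np.float64(0.55))
```

```bash
python3 -m inch '[[0.6,-40,0,0,0],[0.6,-30,0,0,0],[0.6,-20,0,0,0],[0.6,-12,0,0,0],[0.6,-8,0,0,0],[0.6,-4,0,0,0],[0.6,-2,0,0,0],[0.6,0,0,0,0]]' >/dev/null; python3 q.py; python3 -m inch '[[0.6,4,0,0,0],[0.6,8,0,0,0],[0.6,13,0,0,0],[0.6,18,0,0,0],[0.6,24,0,0,0],[0.6,30,0,0,0],[0.6,0,0,0,0],[0.6,0,0,0,0]]' >/dev/null; python3 q.py;python3 -m inch '[[0.6,-4,0,0,0],[0.6,-8,0,0,0],[0.6,-13,0,0,0],[0.6,-18,0,0,0],[0.6,-24,0,0,0],[0.6,-30,0,0,0],[0.6,0,0,0,0],[0.6,0,0,0,0]]' >/dev/null; python3 q.py
```

```text
26.67 [0.4355 0.0983 0.1843] [0.062 0.012 1.861 0.005 1.146 0.045] 0.0684 (array([7.  , 0.68]), np.float64(0.85))
27.33 [0.5474 0.0992 0.1974] [0.05  0.169 1.648 0.006 1.195 0.035] 0.0682 (array([7.39, 0.68]), np.float64(0.76))
28.0 [0.4401 0.0973 0.1802] [0.059 0.022 1.861 0.005 1.137 0.044] 0.0685 (array([6.93, 0.65]), np.float64(0.74))
```

```bash
python3 -m inch '[[0.6,41,0,0,0],[0.6,30,0,0,0],[0.6,20,0,0,0],[0.6,12,0,0,0],[0.6,8,0,0,0],[0.6,4,0,0,0],[0.6,2,0,0,0],[0.6,0,0,0,0]]' >/dev/null; python3 q.py; python3 -m inch '[[0.6,-4,0,0,0],[0.6,-8,0,0,0],[0.6,-13,0,0,0],[0.6,-18,0,0,0],[0.6,-24,0,0,0],[0.6,-30,0,0,0],[0.6,0,0,0,0],[0.6,0,0,0,0]]' >/dev/null; python3 q.py; python3 -m inch '[[0.6,41,0,0,0],[0.6,30,0,0,0],[0.6,20,0,0,0],[0.6,12,0,0,0],[0.6,8,0,0,0],[0.6,4,0,0,0],[0.6,2,0,0,0],[0.6,0,0,0,0]]' >/dev/null; python3 q.py
```

```text
28.67 [0.5506 0.0989 0.1913] [0.049 0.188 1.637 0.006 1.205 0.033] 0.0682 (array([6.38, 0.64]), np.float64(0.8))
29.33 [0.439  0.0974 0.1781] [0.059 0.032 1.854 0.005 1.151 0.042] 0.0686 (array([5.98, 0.63]), np.float64(0.85))
30.0 [0.5502 0.0994 0.1878] [0.05  0.198 1.63  0.006 1.217 0.032] 0.0683 (array([5.47, 0.62]), np.float64(0.92))
```

```bash
python3 -m inch '[[0.6,-8,0,0,0],[0.6,-18,0,0,0],[0.6,-30,0,0,0],[0.6,-41,0,0,0],[0.6,41,0,0,0],[0.6,30,0,0,0],[0.6,16,0,0,0],[0.6,8,0,0,0],[0.6,0,0,0,0],[0.6,-8,0,0,0],[0.6,-18,0,0,0],[0.6,-30,0,0,0],[0.6,-41,0,0,0],[0.6,41,0,0,0],[0.6,30,0,0,0],[0.6,16,0,0,0],[0.6,8,0,0,0],[0.6,0,0,0,0]]' >/dev/null; python3 q.py
```

```text
31.5 [0.4679 0.0969 0.1579] [0.053 0.147 1.77  0.007 1.214 0.032] 0.0681 (array([0.63, 0.39]), np.float64(1.08))
```

```bash
python3 -m inch '[[0.6,4,0,3,0],[0.6,8,0,6,0],[0.6,12,0,8,0],[0.6,12,0,8,0],[0.6,12,0,8,0],[0.6,10,0,8,0],[0.6,6,0,6,0],[0.6,4,0,4,0],[0.6,2,0,3,0],[0.6,0,0,3,0],[0.6,0,0,3,0],[0.6,0,0,3,0]]' >/dev/null; python3 q.py; python3 look.py l4
```

```text
32.5 [0.5572 0.0996 0.0935] [0.049 0.324 1.698 0.007 1.099 0.027] 0.0682 (array([1.16, 0.42]), np.float64(1.08))
top [222.72694588 199.87807768] [182 159]
side [258.64852292 220.249059  ] [218 180]
```

View pics/l4.png

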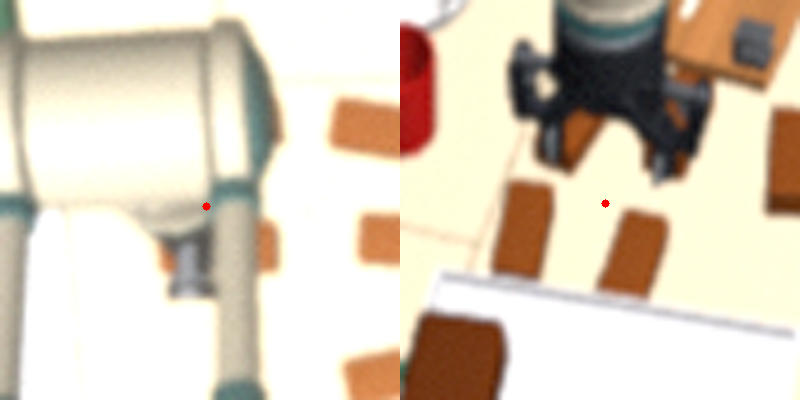

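```bash
python3 -m inch '[[0.6,-3,0,4,0],[0.6,-5,0,8,0],[0.6,-6,0,8,0],[0.6,-4,0,8,0],[0.6,-2,0,8,0],[0.6,-1,0,8,0],[0.6,0,0,7,0],[0.6,0,0,6,0],[0.6,0,0,5,0],[0.6,0,0,4,0],[0.6,0,0,4,0],[0.6,0,0,4,0],[0.6,0,0,3,0]]' >/dev/null; python3 q.py; python3 -c "
from h import *
print(togo(.539,.0965,-.02,-1.56+np.pi/2))"
```

```text
33.68 [0.5354 0.0999 0.0099] [0.052 0.386 1.852 0.008 0.88  0.028] 0.0681 (array([1.3 , 0.43]), np.float64(1.09))
(array([ 2.9,  3.6, 29.9]), np.float64(0.4701391587603245), np.float64(1.1))
```

```bash
python3 -m inch '[[0.6,1,1,4,0],[0.6,1,1,5,0],[0.6,1,1,5,0],[0.6,0,0,5,0],[0.6,0,0,5,0],[0.6,0,0,5,0],[0.6,0,0,2,0],[0.6,0,0,0,0]]' ; python3 q.py; python3 look.py l5
```

```text
clock: 34.35
position: [0.5401, 0.0967, -0.0248]
ee_rot: [-0.004, 1.0, 0.009, 0.012]
contact_force: [-0.3, -0.6, -0.5]
width: 0.0685
34.35 [ 0.5401  0.0967 -0.0248] [0.046 0.437 1.88  0.009 0.802 0.021] 0.0685 (array([1.32, 0.43]), np.float64(1.07))
top [226.77561765 208.18145142] [186 168]
side [263.32761607 238.60130154] [223 198]
```

View pics/l5.png

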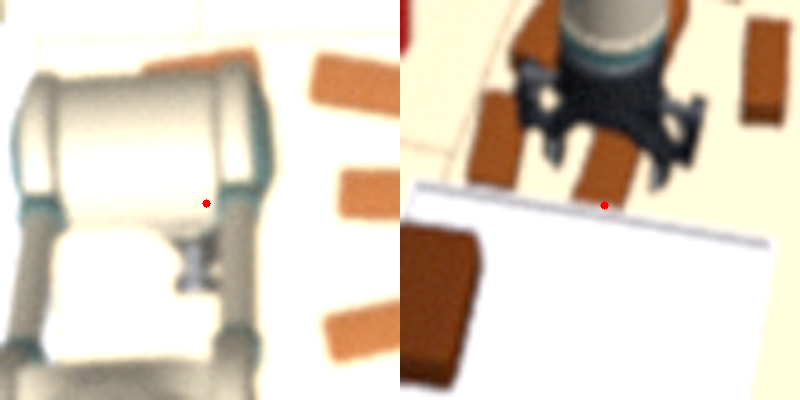

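```bash
python3 -m inch '[[-1,0,0,0,0],[-1,0,0,0,0],[-1,0,0,0,0],[-1,0,0,0,0],[-1,0,0,0,0]]' 70; python3 q.py
```

```text
clock: 34.87
position: [0.5414, 0.0969, -0.0227]
ee_rot: [-0.004, 1.0, 0.01, 0.013]
contact_force: [0.2, 0.8, -1.2]
width: 0.0347
34.87 [ 0.5414  0.0969 -0.0227] [0.046 0.434 1.878 0.009 0.803 0.021] 0.0347 (array([1.51, 0.44]), np.float64(1.08))
```

```bash
python3 -m inch '[[-1,0,0,-20,0],[-1,0,0,-38,0],[-1,0,0,-38,0],[-1,0,0,-30,0],[-1,0,0,-20,0],[-1,0,-4,-12,0],[-1,0,-8,-8,0],[-1,-1,-15,-4,0],[-1,-2,-22,0,0],[-1,-3,-28,0,-1.6],[-1,-4,-28,0,-1.6],[-1,-5,-28,0,0],[-1,-6,-28,0,0],[-1,-6,-28,0,0],[-1,-5,-22,0,0],[-1,-3,-14,0,0],[-1,-1,-8,0,0],[-1,0,-4,0,0],[-1,0,0,0,0]]' 70; python3 q.py; python3 -c "
from h import *
print(togo(.507,.3529,.092,.075))"; python3 look.py l6
```

```text
clock: 36.45
position: [0.4781, 0.3429, 0.1467]
ee_rot: [-0.002, 0.999, 0.038, 0.005]
contact_force: [0.6, -0.8, -1.0]
width: 0.0345
36.45 [0.4781 0.3429 0.1467] [ 5.050e-01  3.190e-01  1.561e+00 -1.000e-03  1.252e+00  4.290e-01] 0.0345 (array([0.52, 0.23]), np.float64(4.36))
(array([29. , -7.6, 55. ]), np.float64(0.06027345686270565), np.float64(4.4))
top [144.13892416 224.37734255] [104 184]
side [260.39302671 276.83717385] [220 236]
```

View pics/l6.png

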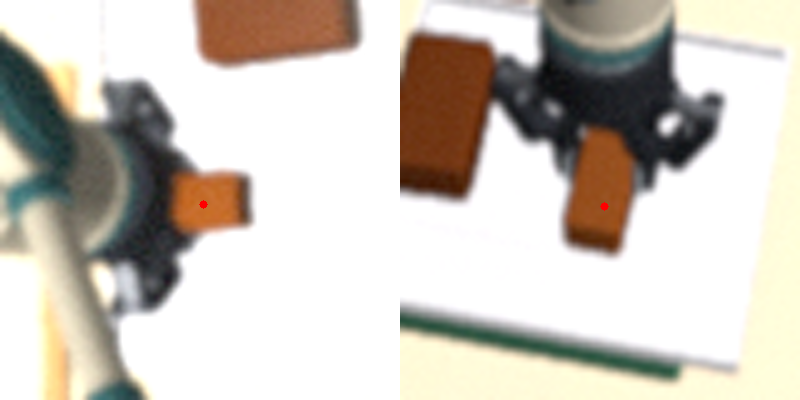

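```bash
python3 -m inch '[[-1,6,-2,0,0],[-1,9,-3,2,0],[-1,8,-2,4,0],[-1,4,-1,6,0],[-1,2,0,7,0],[-1,0,0,7,0],[-1,0,0,6,0],[-1,0,0,5,0],[-1,0,0,4,0],[-1,0,0,4,0],[-1,0,0,3,0],[-1,0,0,2,0],[-1,0,0,0,0]]'; python3 q.py; python3 -c "
from h import *
print(togo(.507,.3529,.092,.075))"; python3 look.py l7
```

```text
clock: 37.63
position: [0.5119, 0.3476, 0.0901]
ee_rot: [0.0, 0.999, 0.034, 0.004]
contact_force: [0.1, 0.1, -0.9]
width: 0.0345
37.63 [0.5119 0.3476 0.0901] [ 0.486  0.408  1.571 -0.004  1.157  0.419] 0.0345 (array([ 0.41, -0.  ]), np.float64(3.92))
(array([-4.5, -5.7, -1.9]), np.float64(-0.37430060133801607), np.float64(3.9))
top [148.15925319 215.02797316] [108 175]
side [249.9500548  284.14597008] [209 244]
```

View pics/l7.png

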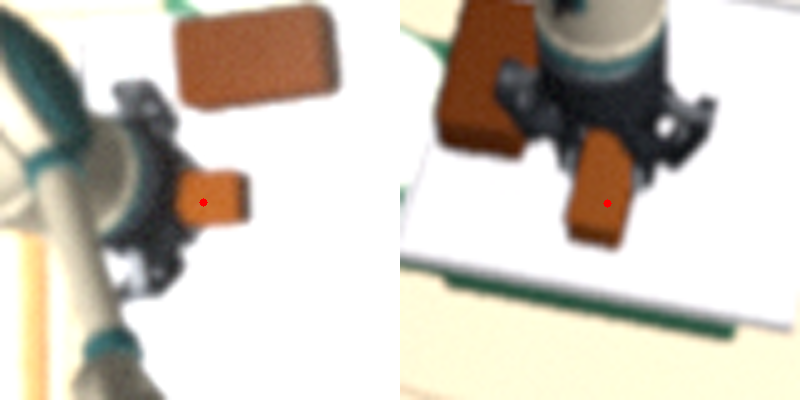

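```bash
python3 -m inch '[[-1,-1,-1,2,0],[-1,-1,-1,2,0],[-1,0,0,1,0],[-1,0,0,0,0]]'
python3 - <<'E'
from scale import *
t=eyes.get_image("top"); save(t,"dt1",(125,125,80,70),8)
E
```

```text
clock: 38.07
position: [0.5107, 0.3504, 0.0867]
ee_rot: [-0.001, 0.999, 0.034, 0.005]
contact_force: [0.2, -0.6, -1.6]
width: 0.0347
```

View pics/dt1.png

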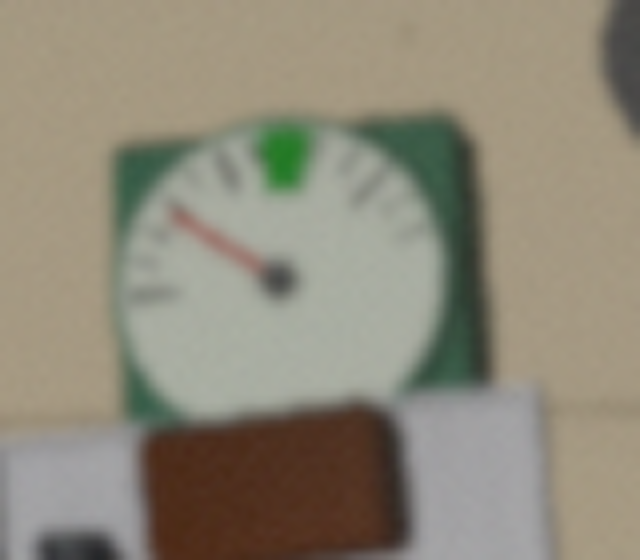

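```bash
cat > ptr.py <<'E'
from h import *
from scipy.ndimage import map_coordinates
def read(p,z=.075):
    """angle via redness along rays vs green band centre; hub fitted from dial"""
    yaw=.075; f=p["frame"].astype(float); red=f[:,:,0]-np.maximum(f[:,:,1],f[:,:,2]); grn=f[:,:,1]-np.maximum(f[:,:,0],f[:,:,2])
    best=None
    def prof(ch,hub,th,r0,r1):
        rs=np.linspace(r0,r1,12); out=[]
        for a in th:
            ang=yaw+np.pi/2-a
            X=np.stack([hub[0]+rs*np.cos(ang),hub[1]+rs*np.sin(ang),np.full_like(rs,z)],1); q=P(p,X)
            out.append(np.clip(map_coordinates(ch,[q[:,1],q[:,0]],order=1),0,None).mean())
        return np.array(out)
    th=np.linspace(-.2,3.0,321)
    hub=HUB
    pr=prof(red,hub,th,.02,.052); i=pr.argmax(); k=slice(max(i-12,0),i+13); w=np.clip(pr[k]-pr[k].max()*.3,0,None); a=(th[k]*w).sum()/w.sum()
    pg=prof(grn,hub,th,.045,.065); w=np.clip(pg-pg.max()*.3,0,None); g=(th*w).sum()/w.sum()
    return a,g,a-g+1.67
HUB=np.array([.7036,.3165])
if __name__=="__main__":
    for n in ("top","side"):
        p=eyes.get_image(n); print(n,np.round(read(p),3),round(p.get("t",0),2))
E
python3 ptr.py; python3 -m inch '[[-1,0,0,2,0],[-1,0,0,1,0],[-1,0,0,0,0],[-1,0,0,0,0]]';python3 ptr.py
python3 - <<'E'
from ptr import *
class D(dict): pass
t=eyes.get_image("top")
t=dict(t); t["frame"]=cv2.imread("pics/top0.png")[:,:,::-1]; print("start",read(t))
s=dict(eyes.get_image("side")); s["frame"]=cv2.imread("pics/side0.png")[:,:,::-1]; print("start",read(s))
E
```

```text
top [0.616 1.635 0.65 ] 0
side [0.605 1.557 0.718] 0
clock: 38.55
position: [0.5111, 0.3505, 0.0843]
ee_rot: [-0.001, 0.999, 0.034, 0.006]
contact_force: [0.7, -1.0, 0.6]
width: 0.0345
top [0.883 1.635 0.917] 0
side [0.859 1.557 0.972] 0
start (np.float64(0.6093729945139101), np.float64(1.6345783622533185), np.float64(0.6447946322605915))
start (np.float64(0.5976276923602168), np.float64(1.5569679326453931), np.float64(0.7106597597148236))
```

```bash
python3 -m inch '[[0.2,0,0,0,0],[0.2,0,0,0,0],[0.2,0,0,0,0],[0.2,0,0,-4,0],[0.2,0,0,-10,0],[0.2,0,0,-25,0],[0.2,0,4,-40,0],[0.2,0,10,-30,0],[0.4,0,20,-20,0],[0.6,2,30,-10,0],[0.6,4,34,-4,0],[0.6,6,34,0,0],[0.6,8,34,0,0],[0.6,8,34,0,0],[0.6,8,30,0,0],[0.6,6,20,0,0],[0.6,4,12,0,0],[0.6,2,6,0,0],[0.6,0,0,0,0]]'; python3 q.py; python3 ptr.py;  python3 look.py l8
```

```text
clock: 40.33
position: [0.582, 0.076, 0.251]
ee_rot: [-0.002, 0.999, 0.036, 0.017]
contact_force: [0.2, 1.8, 0.6]
width: 0.0681
40.33 [0.582 0.076 0.251] [ 0.009  0.248  1.404  0.004  1.457 -0.065] 0.0681 (array([1.89, 0.25]), np.float64(4.17))
top [0.868 1.636 0.902] 0
side [0.841 1.557 0.954] 0
top [224.51801299 184.8699769 ] [184 144]
side [252.88275811 186.28431473] [212 146]
```

View pics/l8.png

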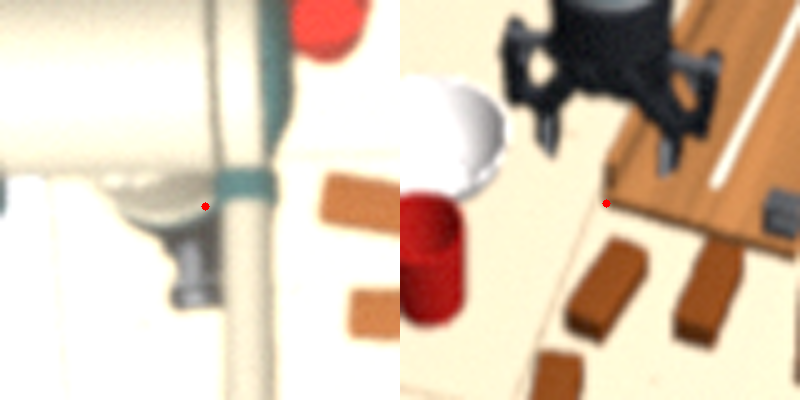

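```bash
cat > where.py <<'E'
from h import *
s=eyes.get_image("side")
pri={"A":(.6234,.0936,-1.4285),"B":(.6166,-.0235,1.3748),"C":(.5388,-.0412,1.5482),"E":(.4462,-.0298,-1.3795)}
for r in regions_of(s,"block1"):
    if r["confidence"]<.35: continue
    ys,xs=np.where(r["mask"]); c=unproj(s,(xs.mean(),ys.mean()),.018); print("side",round(r["confidence"],2),c[:2].round(3))
for k,v in pri.items():
    a,f=fitbox2([s],v,0); print(k,a.round(4),round(f,1))
E
python3 where.py
```

```text
side 0.73 [ 0.446 -0.026]
side 0.72 [ 0.54  -0.039]
side 0.7 [0.528 0.302]
side 0.59 [ 0.618 -0.021]
side 0.51 [0.623 0.094]
A [ 0.627   0.0813 -1.3386] 174.1
B [ 0.6186 -0.0235  1.4451] 199.5
C [ 0.5397 -0.0514 -1.5514] 184.8
E [ 0.4475 -0.0311 -1.3984] 37.4
```

```bash
python3 -c "
from h import *
print(togo(.6255,.0936,.03,.142))"
```

```text
(array([ 38.6, -10.9, 221.6]), np.float64(-3.7645080655363303), np.float64(4.4))
```

```bash
python3 -m inch '[[0.6,24,-5,3,-3.7],[0.6,12,-4,6,0],[0.6,3,-2,12,0],[0.6,0,0,18,0],[0.6,0,0,24,0],[0.6,0,0,28,0],[0.6,0,0,28,0],[0.6,0,0,28,0],[0.6,0,0,24,0],[0.6,0,0,20,0],[0.6,0,0,14,0],[0.6,0,0,8,0],[0.6,0,0,4,0],[0.6,0,0,0,0]]'; python3 q.py; python3 -c "
from h import *
print(togo(.6255,.0936,-.022,.142))"
```

```text
clock: 41.8
position: [0.623, 0.1093, 0.0217]
ee_rot: [-0.003, 0.997, 0.071, 0.013]
contact_force: [-0.3, 0.9, 1.1]
width: 0.0683
41.8 [0.623  0.1093 0.0217] [ 0.06   0.48   1.641  0.007  0.995 -0.086] 0.0683 (array([1.44, 0.43]), np.float64(8.16))
(array([-0.9, 16.1, 43.7]), np.float64(0.027279948671222458), np.float64(8.2))
```

```bash
python3 -m inch '[[0.6,0,3,4,0],[0.6,0,5,5,0],[0.6,0,4,6,0],[0.6,0,2,6,0],[0.6,0,1,6,0],[0.6,0,0,5,0],[0.6,0,0,5,0],[0.6,0,0,4,0],[0.6,0,0,2,0]]'; python3 q.py; python3 look.py l9;python3 -c "
from h import *
print(togo(.6255,.0936,-.022,.142))"
```

```text
clock: 42.55
position: [0.6308, 0.0931, -0.0207]
ee_rot: [-0.003, 0.997, 0.07, 0.018]
contact_force: [-1.1, 0.4, 0.5]
width: 0.0685
42.55 [ 0.6308  0.0931 -0.0207] [ 0.033  0.528  1.681  0.008  0.898 -0.113] 0.0685 (array([1.98, 0.44]), np.float64(8.08))
top [227.43793994 183.51359899] [187 143]
side [241.05720151 231.85529141] [201 191]
(array([-5. , -1.1,  1.2]), np.float64(-0.05336131795975047), np.float64(8.1))
```

View pics/l9.png

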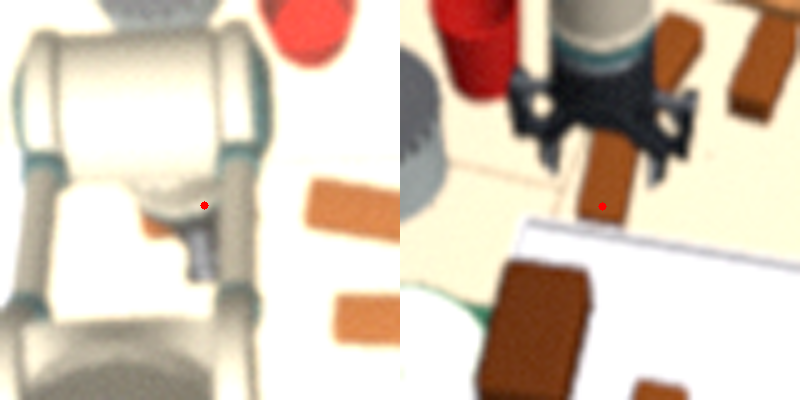

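```bash
python3 -m inch '[[0.6,-4,0,1,0],[0.6,-2,0,0,0],[-1,0,0,0,0],[-1,0,0,0,0],[-1,0,0,0,0],[-1,0,0,0,0],[-1,0,0,0,0]]' 70; python3 q.py; python3 -c "
from h import *
u=np.array([np.cos(.075),np.sin(.075)]); v=np.array([-u[1],u[0]]); c=np.array([.510,.301])
for a,b in ((0,.052),(0,-.052),(-.072,.052),(-.072,-.052)):
    p=c+u*a+v*b; print(a,b,p.round(4),togo(p[0],p[1],.13,.075))"
```

```text
clock: 43.23
position: [0.6254, 0.0929, -0.0199]
ee_rot: [-0.003, 0.997, 0.071, 0.019]
contact_force: [0.3, -0.5, -0.9]
width: 0.0346
43.23 [ 0.6254  0.0929 -0.0199] [ 0.033  0.519  1.696  0.009  0.888 -0.114] 0.0346 (array([2.17, 0.46]), np.float64(8.12))
0 0.052 [0.5061 0.3529] (array([ -75.5, -274.6, -152.2]), np.float64(3.826398710057927), np.float64(8.1))
0 -0.052 [0.5139 0.2491] (array([ -82.4, -170.9, -152.7]), np.float64(3.826398710057927), np.float64(8.1))
-0.072 0.052 [0.4343 0.3475] (array([-147.3, -279.4, -155. ]), np.float64(3.826398710057927), np.float64(8.1))
-0.072 -0.052 [0.4421 0.2438] (array([-154.2, -175.7, -155.5]), np.float64(3.826398710057927), np.float64(8.1))
```

```bash
python3 -m inch '[[-1,0,0,-25,0],[-1,0,0,-40,0],[-1,0,0,-40,0],[-1,0,0,-30,0],[-1,0,0,-18,0],[-1,-3,-4,-10,0],[-1,-8,-10,-6,3.8],[-1,-12,-20,-3,0],[-1,-16,-30,0,0],[-1,-18,-34,0,0],[-1,-18,-36,0,0],[-1,-18,-36,0,0],[-1,-16,-34,0,0],[-1,-14,-28,0,0],[-1,-10,-18,0,0],[-1,-6,-10,0,0],[-1,-3,-5,0,0],[-1,0,0,0,0]]'; python3 q.py; python3 -c "
from h import *
print(togo(.437,.3475,.09,.075))"; python3 look.py m1
```

```text
clock: 44.73
position: [0.4393, 0.3538, 0.1433]
ee_rot: [-0.001, 0.999, 0.034, 0.007]
contact_force: [-0.3, -0.9, -1.6]
width: 0.0343
44.73 [0.4393 0.3538 0.1433] [ 0.558  0.285  1.62  -0.006  1.223  0.492] 0.0343 (array([0.76, 0.12]), np.float64(3.89))
(array([-3.5,  6.2, 53.3]), np.float64(-0.4050946248709354), np.float64(3.9))
top [140.70478142 236.80849882] [100 196]
side [271.21572306 283.48599659] [231 243]
```

View pics/m1.png

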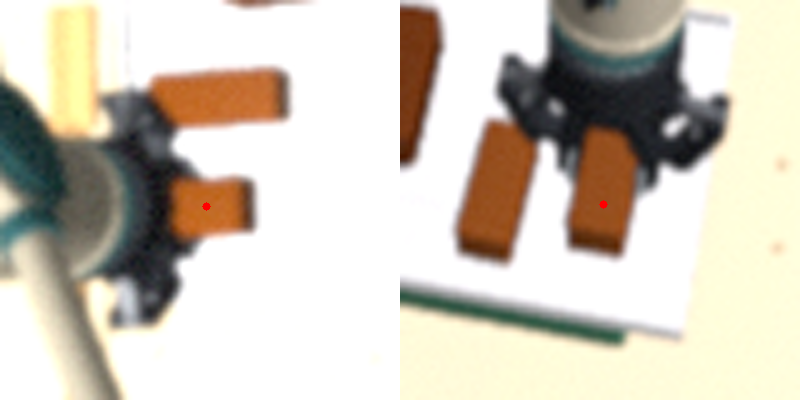

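```bash
python3 -m inch '[[-1,-1,2,4,0],[-1,-1,2,8,0],[-1,-1,2,8,0],[-1,0,0,8,0],[-1,0,0,7,0],[-1,0,0,6,0],[-1,0,0,5,0],[-1,0,0,4,0],[-1,0,0,3,0],[-1,0,0,2,0],[-1,0,0,2,0],[-1,0,0,0,0]]'; python3 q.py; python3 ptr.py
```

```text
clock: 45.83
position: [0.4418, 0.3403, 0.0801]
ee_rot: [0.001, 1.0, 0.03, 0.007]
contact_force: [-1.1, -1.0, 2.5]
width: 0.0346
45.83 [0.4418 0.3403 0.0801] [ 0.538  0.332  1.725 -0.01   1.074  0.483] 0.0346 (array([ 0.8 , -0.09]), np.float64(3.38))
top [1.709 1.589 1.79 ] 0
side [1.648 1.5   1.818] 0
```

```bash
python3 -m inch '[[-1,0,0,-3,0],[-1,0,0,-2,0],[0.2,0,0,0,0],[0.2,0,0,0,0],[0.2,0,0,0,0],[0.2,0,0,-4,0],[0.2,0,0,-10,0],[0.2,0,0,-25,0],[0.2,0,4,-40,0],[0.2,0,10,-30,0],[0.4,2,20,-20,0],[0.6,6,30,-10,0],[0.6,10,34,-4,0],[0.6,14,34,0,0],[0.6,14,36,0,0],[0.6,14,36,0,0],[0.6,12,36,0,0],[0.6,10,36,0,0],[0.6,6,24,0,0],[0.6,2,12,0,0]]'; python3 -m inch '[[0.6,0,24,0,0],[0.6,0,20,0,0],[0.6,0,12,0,0],[0.6,0,6,0,0],[0.6,0,0,0,0]]';python3 q.py; python3 ptr.py;  python3 where.py; python3 look.py m2
```

```text
clock: 47.6
position: [0.5556, 0.0265, 0.2524]
ee_rot: [-0.001, 0.999, 0.035, 0.017]
contact_force: [0.6, 0.0, 0.1]
width: 0.068
clock: 48.02
position: [0.5613, -0.0425, 0.2561]
ee_rot: [-0.001, 0.999, 0.032, 0.02]
contact_force: [-0.6, 0.5, -0.3]
width: 0.0683
48.02 [ 0.5613 -0.0425  0.2561] [-0.207  0.205  1.449  0.011  1.45  -0.271] 0.0683 (array([2.25, 0.15]), np.float64(3.64))
top [1.139 1.636 1.173] 0
side [1.108 1.557 1.221] 0
side 0.79 [ 0.538 -0.036]
side 0.76 [0.452 0.295]
side 0.6 [0.528 0.304]
side 0.57 [ 0.616 -0.023]
side 0.55 [ 0.447 -0.028]
A [0.5412 0.2008 0.4509] 56.5
B [ 0.6176 -0.0228  1.4168] 113.1
C [ 0.5396 -0.0507 -1.5504] 183.8
E [ 0.4477 -0.0313 -1.3959] 37.4
top [265.57655115 190.50235625] [225 150]
side [268.23550814 161.49535178] [228 121]
```

View pics/m2.png

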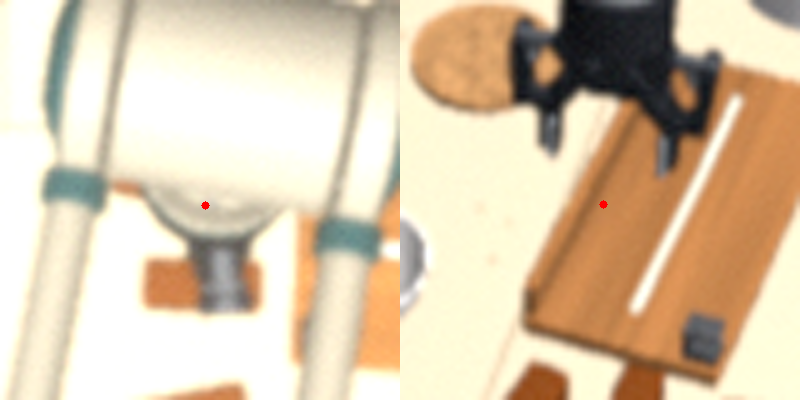

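Run:
```python
from h import *
s=eyes.get_image("side")
for k in ("cup","bowl","canister"):
    m=mark_of(s,k); print(k,[(round(a["confidence"],2),unproj(s,a["point"][::-1],0).round(3)) for a in m[:2]])
t=dict(eyes.get_image("top")); 
for uv in ((248,139),(248,150),(243,152)): print(unproj(t,uv,.095).round(3),unproj(t,uv,0).round(3))
print(togo(.6185,-.0235,.05,-.196))
```

```text
cup [(0.81, array([0.762, 0.017, 0.   ])), (0.37, array([0.525, 0.307, 0.   ]))]
bowl [(0.91, array([ 0.792, -0.114,  0.   ]))]
canister [(0.61, array([ 0.494, -0.6  ,  0.   ]))]
[0.763 0.012 0.095] [0.791 0.014 0.   ]
[0.724 0.012 0.095] [0.75  0.015 0.   ]
[0.718 0.029 0.095] [0.742 0.033 0.   ]
(array([ 50.3, -13.6, 207.7]), np.float64(15.005000288856662), np.float64(3.8))
```

```bash
python3 -m inch '[[0.4,30,-2,3,5],[0.4,16,-3,6,5],[0.4,5,-2,12,5],[0.4,2,0,18,0],[0.4,0,0,24,0],[0.4,0,0,28,0],[0.4,0,0,28,0],[0.4,0,0,26,0],[0.4,0,0,22,0],[0.4,0,0,16,0],[0.4,0,0,10,0],[0.4,0,0,5,0],[0.4,0,0,0,0]]'; python3 q.py; python3 -c "
from h import *
print(togo(.6185,-.0235,-.022,-.196))"
```

```text
clock: 49.65
position: [0.628, -0.0308, 0.0534]
ee_rot: [-0.003, 0.994, -0.103, 0.022]
contact_force: [-0.3, -0.2, 0.2]
width: 0.0596
49.65 [ 0.628  -0.0308  0.0534] [-0.166  0.434  1.631  0.011  1.032  0.036] 0.0596 (array([2.59, 0.13]), np.float64(-11.89))
(array([-14.1,  -4.3,  74.9]), np.float64(-0.6603216352122456), np.float64(-11.9))
```

```bash
python3 -m inch '[[0.4,-3,-1,4,0],[0.4,-4,-1,7,0],[0.4,-4,-1,8,0],[0.4,-2,-1,8,0],[0.4,-1,0,8,0],[0.4,0,0,7,0],[0.4,0,0,6,0],[0.4,0,0,6,0],[0.4,0,0,5,0],[0.4,0,0,5,0],[0.4,0,0,4,0],[0.4,0,0,3,0],[0.4,0,0,2,0]]'; python3 q.py; python3 look.py m3;python3 -c "
from h import *
print(togo(.6185,-.0235,-.022,-.196))"
```

```text
clock: 50.73
position: [0.6217, -0.0237, -0.023]
ee_rot: [-0.003, 0.994, -0.103, 0.027]
contact_force: [-1.0, 0.9, -0.3]
width: 0.0601
50.73 [ 0.6217 -0.0237 -0.023 ] [-0.156  0.504  1.738  0.012  0.846  0.043] 0.0601 (array([3.11, 0.05]), np.float64(-11.88))
top [259.32935264 185.27798654] [219 145]
side [252.21897866 209.41209025] [212 169]
(array([-3. ,  0.5, -1. ]), np.float64(-0.6542424571158353), np.float64(-11.9))
```

View pics/m3.png

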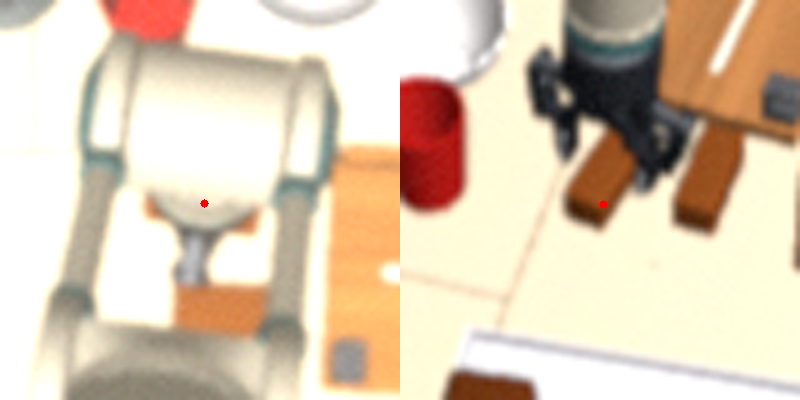

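```bash
python3 -m inch '[[0.4,-2,0,0,0],[-1,-1,0,0,0],[-1,0,0,0,0],[-1,0,0,0,0],[-1,0,0,0,0],[-1,0,0,0,0]]' 70; python3 q.py; python3 -c "
from h import *
print(togo(.5150,.2471,.15,.075))"
```

```text
clock: 51.33
position: [0.6196, -0.0232, -0.0213]
ee_rot: [-0.003, 0.994, -0.103, 0.029]
contact_force: [-0.1, -0.2, -2.0]
width: 0.0348
51.33 [ 0.6196 -0.0232 -0.0213] [-0.156  0.498  1.745  0.012  0.842  0.043] 0.0348 (array([3.3 , 0.01]), np.float64(-11.88))
(array([-148.2, -245.2, -176.9]), np.float64(-16.176374065462774), np.float64(-11.9))
```

```bash
python3 -m inch '[[-1,0,0,-25,0],[-1,0,0,-40,0],[-1,0,0,-40,0],[-1,0,0,-30,0],[-1,0,0,-18,0],[-1,-3,-4,-10,0],[-1,-8,-10,-6,0],[-1,-13,-20,-3,0],[-1,-17,-28,0,0],[-1,-19,-30,0,0],[-1,-20,-32,0,0],[-1,-20,-32,0,0],[-1,-18,-30,0,0],[-1,-14,-26,0,0],[-1,-10,-16,0,0],[-1,-4,-8,0,-5],[-1,0,-2,0,-6],[-1,0,0,0,-5],[-1,0,0,0,0]]'; python3 q.py; python3 -c "
from h import *
print(togo(.516,.247,.083,.075))"; python3 look.py m4
```

```text
clock: 52.92
position: [0.4868, 0.2593, 0.1336]
ee_rot: [0.0, 0.999, 0.043, 0.007]
contact_force: [0.3, -0.1, -1.2]
width: 0.0349
52.92 [0.4868 0.2593 0.1336] [ 0.367  0.274  1.662 -0.005  1.192  0.283] 0.0349 (array([0.79, 0.01]), np.float64(4.91))
(array([27.4, 14.7, 51. ]), np.float64(0.6095449467810202), np.float64(4.9))
top [171.55989226 221.37952418] [131 181]
side [265.02438329 256.045034  ] [225 216]
```

View pics/m4.png

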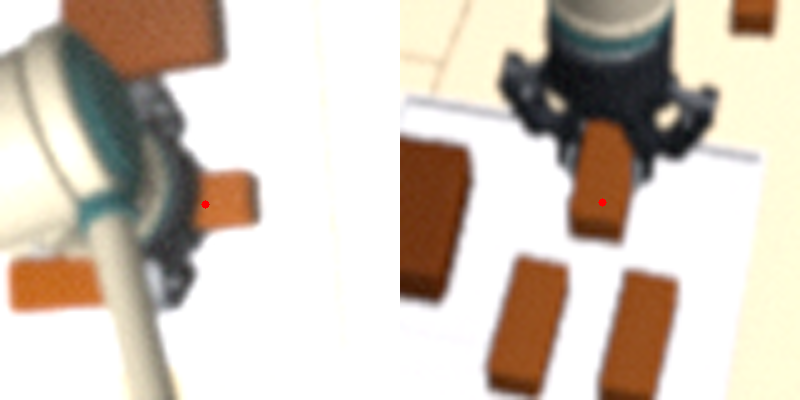

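```bash
python3 -m inch '[[-1,5,3,0,0],[-1,8,4,2,0],[-1,8,4,4,0],[-1,4,2,6,0],[-1,2,1,7,0],[-1,0,0,7,0],[-1,0,0,6,0],[-1,0,0,5,0],[-1,0,0,4,0],[-1,0,0,3,0],[-1,0,0,2,0],[-1,0,0,0,0]]'; python3 q.py; python3 ptr.py
```

```text
clock: 54.02
position: [0.5193, 0.2429, 0.0811]
ee_rot: [0.001, 0.999, 0.035, 0.006]
contact_force: [0.4, -0.8, 0.5]
width: 0.0345
54.02 [0.5193 0.2429 0.0811] [ 0.32   0.352  1.689 -0.006  1.09   0.252] 0.0345 (array([ 0.68, -0.1 ]), np.float64(4.07))
top [1.486 1.683 1.473] 0
side [1.418 1.617 1.471] 0
```

```bash
python3 -m inch '[[0.2,0,0,0,0],[0.2,0,0,0,0],[0.2,0,0,0,0],[0.2,0,0,-4,0],[0.2,0,0,-10,0],[0.2,0,0,-25,0],[0.2,0,4,-40,0],[0.2,0,10,-30,0],[0.4,0,20,-20,0],[0.6,0,30,-10,0],[0.6,0,34,-4,0],[0.6,0,34,0,0],[0.6,0,36,0,0],[0.6,0,36,0,0],[0.6,0,30,0,0],[0.6,0,20,0,0],[0.6,0,10,0,0],[0.6,0,0,0,0],[0.6,0,0,0,0]]';python3 q.py; python3 ptr.py;  python3 where.py; python3 look.py m5
```

```text
clock: 55.7
position: [0.5404, -0.0286, 0.25]
ee_rot: [0.001, 0.999, 0.038, 0.018]
contact_force: [-0.7, 0.5, -0.6]
width: 0.0687
55.7 [ 0.5404 -0.0286  0.25  ] [-0.186  0.176  1.502  0.007  1.43  -0.264] 0.0687 (array([ 2.03, -0.  ]), np.float64(4.38))
top [1.421 1.667 1.424] 0
side [1.365 1.612 1.423] 0
side 0.77 [0.536 0.188]
side 0.68 [0.527 0.307]
side 0.64 [0.452 0.291]
side 0.6 [0.547 0.004]
side 0.47 [ 0.446 -0.026]
side 0.39 [ 0.806 -0.132]
side 0.39 [ 0.518 -0.639]
A [0.6689 0.0807 1.488 ] 3639.2
B [ 0.6082 -0.0159  1.1523] 2748.4
C [ 0.5468  0.004  -1.568 ] 197.8
E [ 0.4475 -0.0313 -1.3961] 37.5
top [261.28727728 198.07374702] [221 158]
side [273.01201871 166.52262555] [233 126]
```

View pics/m5.png

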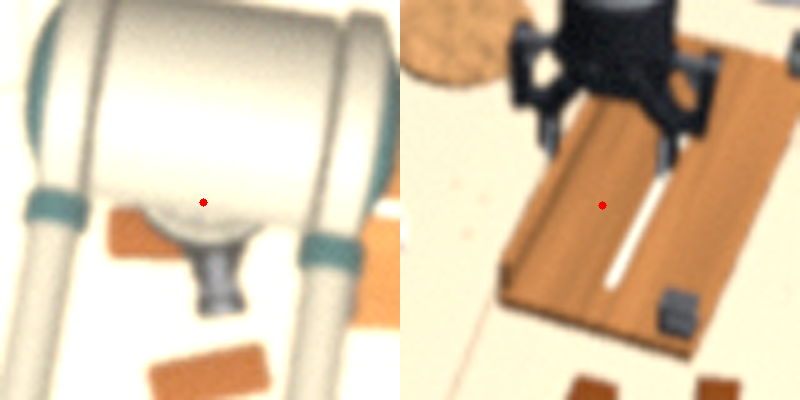

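Run:
```python
from h import *
t=eyes.get_image("top"); s=eyes.get_image("side")
a=cv2.resize(t["frame"][130:180,130:180],(400,400),interpolation=2);b=cv2.resize(s["frame"][240:300,165:225],(400,400),interpolation=2)
cv2.imwrite("pics/d3.png",np.hstack([a,b])[:,:,::-1])
```

```text
(no output)
```

View pics/d3.png

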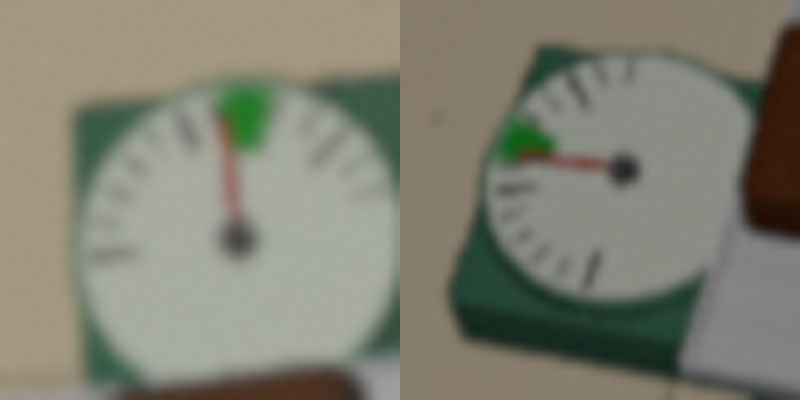

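```bash
python3 -c "
from h import *
print(togo(.548,.006,.05,-.02))"; python3 -m inch '[[0.6,8,-6,3,5.5],[0.6,4,-12,6,0],[0.6,0,-12,12,0],[0.6,0,-4,18,0],[0.6,0,0,24,0],[0.6,0,0,28,0],[0.6,0,0,28,0],[0.6,0,0,24,0],[0.6,0,0,18,0],[0.6,0,0,12,0],[0.6,0,0,8,0],[0.6,0,0,5,0],[0.6,0,0,2,0],[0.6,0,0,0,0]]'; python3 q.py; python3 -c "
from h import *
print(togo(.548,.006,-.022,-.02))"; python3 look.py m6
```

```text
(array([  3.6, -33.8, 199.4]), np.float64(5.671872426270242), np.float64(4.5))
clock: 57.27
position: [0.5629, 0.0143, 0.0557]
ee_rot: [-0.0, 1.0, -0.007, 0.02]
contact_force: [-1.2, 0.2, 0.2]
width: 0.0684
57.27 [0.5629 0.0143 0.0557] [-0.101  0.348  1.772  0.005  0.982 -0.09 ] 0.0684 (array([2.33, 0.  ]), np.float64(-0.77))
(array([-17.9,   8.5,  77. ]), np.float64(0.3718606360812461), np.float64(-0.8))
top [248.67001506 198.66766508] [208 158]
side [263.44365501 207.81739637] [223 167]
```

View pics/m6.png

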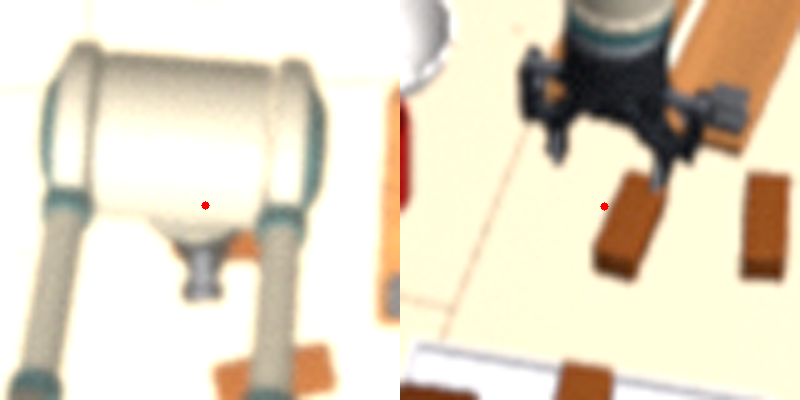

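```bash
python3 -m inch '[[0.6,-4,2,2,0],[0.6,-7,3,4,0],[0.6,-6,3,6,0],[0.6,-3,1,7,0],[0.6,-1,0,7,0],[0.6,0,0,7,0],[0.6,0,0,7,0],[0.6,0,0,6,0],[0.6,0,0,6,0],[0.6,0,0,5,0],[0.6,0,0,5,0],[0.6,0,0,5,0],[0.6,0,0,4,0],[0.6,0,0,3,0],[0.6,0,0,1,0]]'; python3 q.py; python3 look.py m7;python3 -c "
from h import *
print(togo(.548,.006,-.022,-.02))"
```

```text
clock: 58.62
position: [0.546, 0.004, -0.0251]
ee_rot: [0.0, 1.0, -0.007, 0.024]
contact_force: [0.0, 0.3, 0.3]
width: 0.0684
58.62 [ 0.546   0.004  -0.0251] [-0.124  0.424  1.908  0.007  0.763 -0.115] 0.0684 (array([ 2.72, -0.04]), np.float64(-0.8))
top [252.21635688 206.02419857] [212 166]
side [268.45594774 219.28606228] [228 179]
(array([ 2. , -2.1, -2.7]), np.float64(0.3449027400774402), np.float64(-0.8))
```

View pics/m7.png

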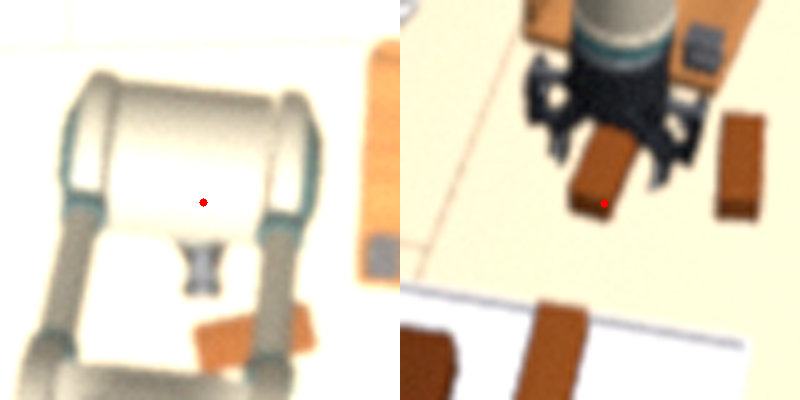

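```bash
python3 -m inch '[[0.6,1,0,-1,0],[-1,0,0,0,0],[-1,0,0,0,0],[-1,0,0,0,0],[-1,0,0,0,0],[-1,0,0,0,0]]' 70; python3 q.py; python3 -c "
from h import *
print(togo(.445,.242,.15,.075))"
```

```text
clock: 59.22
position: [0.5493, 0.0038, -0.0212]
ee_rot: [0.0, 1.0, -0.007, 0.026]
contact_force: [-0.3, 0.1, -0.4]
width: 0.0351
59.22 [ 0.5493  0.0038 -0.0212] [-0.124  0.42   1.901  0.008  0.768 -0.115] 0.0351 (array([ 3.02, -0.07]), np.float64(-0.82))
(array([ -98.5, -236.6, -176.8]), np.float64(-5.116859862585535), np.float64(-0.8))
```

```bash
python3 -m inch '[[-1,0,0,-25,0],[-1,0,0,-40,0],[-1,0,0,-40,0],[-1,0,0,-30,0],[-1,0,0,-18,0],[-1,-2,-4,-10,0],[-1,-5,-10,-6,0],[-1,-8,-20,-3,-5],[-1,-11,-26,0,0],[-1,-12,-28,0,0],[-1,-12,-28,0,0],[-1,-12,-28,0,0],[-1,-10,-26,0,0],[-1,-8,-22,0,0],[-1,-5,-14,0,0],[-1,-2,-8,0,0],[-1,0,-3,0,0],[-1,0,0,0,0]]'; python3 q.py; python3 -c "
from h import *
print(togo(.447,.237,.081,.075))"; python3 look.py m8
```

```text
clock: 60.72
position: [0.4211, 0.226, 0.1436]
ee_rot: [0.002, 0.999, 0.038, 0.014]
contact_force: [-0.0, -0.4, -0.5]
width: 0.035
60.72 [0.4211 0.226  0.1436] [ 0.357  0.152  1.802 -0.013  1.163  0.286] 0.035 (array([ 1.57, -0.13]), np.float64(4.33))
(array([24.9, -9.2, 63.2]), np.float64(0.02844184602762572), np.float64(4.3))
top [181.16717245 241.88312544] [141 201]
side [287.22267301 250.73819318] [247 210]
```

View pics/m8.png

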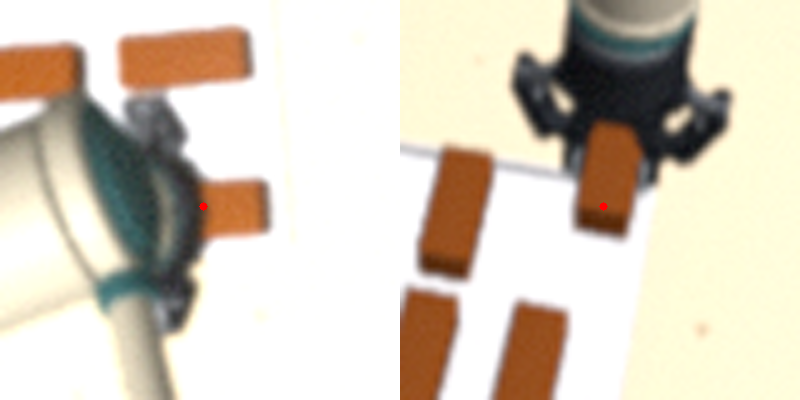

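```bash
python3 -m inch '[[-1,4,-2,0,0],[-1,7,-3,2,0],[-1,7,-3,5,0],[-1,5,-2,7,0],[-1,2,-1,8,0],[-1,0,0,8,0],[-1,0,0,7,0],[-1,0,0,6,0],[-1,0,0,5,0],[-1,0,0,4,0],[-1,0,0,4,0],[-1,0,0,3,0],[-1,0,0,2,0],[-1,0,0,0,0]]'; python3 q.py; python3 ptr.py; python3 look.py m9
```

```text
clock: 61.98
position: [0.4531, 0.2355, 0.0761]
ee_rot: [0.002, 0.999, 0.034, 0.014]
contact_force: [-0.0, -0.1, 0.7]
width: 0.0347
61.98 [0.4531 0.2355 0.0761] [ 0.354  0.265  1.84  -0.016  1.012  0.294] 0.0347 (array([ 1.6 , -0.22]), np.float64(3.87))
top [2.034 1.634 2.071] 0
side [1.956 1.557 2.069] 0
top [182.59117658 232.29022993] [142 192]
side [276.6140852  261.50446723] [236 221]
```

View pics/m9.png

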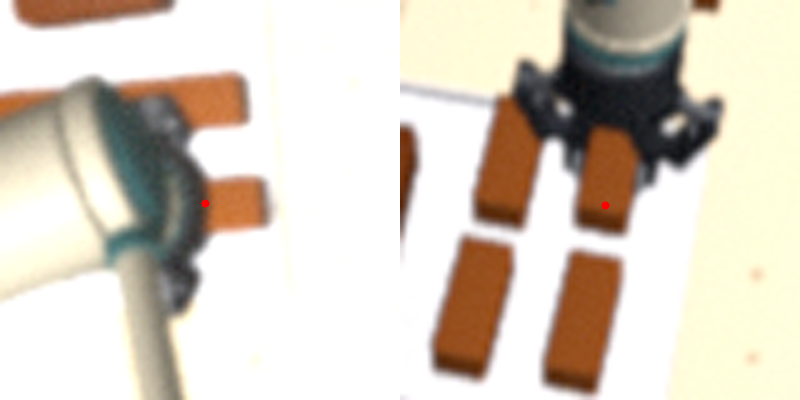

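```bash
python3 -m inch '[[-1,0,0,-3,0],[-1,0,0,-2,0],[0.15,0,0,0,0],[0.15,0,0,0,0],[0.15,0,0,0,0],[0.15,0,0,-4,0],[0.15,0,0,-10,0],[0.15,0,0,-25,0],[0.15,0,4,-40,0],[0.2,0,10,-30,0],[0.4,0,20,-20,0],[0.6,0,30,-10,0],[0.6,0,34,-4,0],[0.6,0,36,0,0],[0.6,0,36,0,0],[0.6,0,30,0,0],[0.6,0,20,0,0],[0.6,0,10,0,0],[0.6,0,0,0,0],[0.6,0,0,0,0]]';python3 q.py; python3 ptr.py
python3 - <<'E'
from h import *
t=eyes.get_image("top"); s=eyes.get_image("side")
save(t,"n0t",(110,120,300,170),2.6)
a=cv2.resize(t["frame"][130:180,130:180],(400,400),interpolation=2);b=cv2.resize(s["frame"][240:300,165:225],(400,400),interpolation=2)
cv2.imwrite("pics/d4.png",np.hstack([a,b])[:,:,::-1])
E
```

```text
clock: 63.85
position: [0.4679, -0.0031, 0.248]
ee_rot: [0.004, 0.999, 0.036, 0.024]
contact_force: [-0.3, 0.9, 0.0]
width: 0.068
63.85 [ 0.4679 -0.0031  0.248 ] [-1.56e-01  5.40e-02  1.65e+00  1.00e-03  1.39e+00 -2.28e-01] 0.068 (array([ 2.71, -0.37]), np.float64(4.11))
top [1.767 1.589 1.848] 0
side [1.724 1.529 1.865] 0
```

View pics/d4.png

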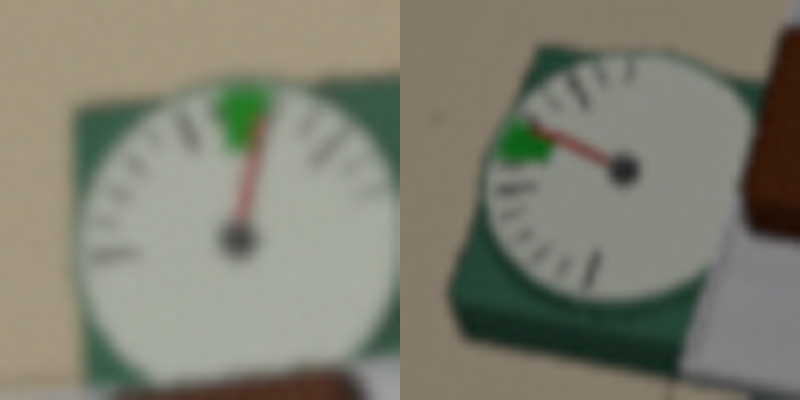

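View pics/n0t.png

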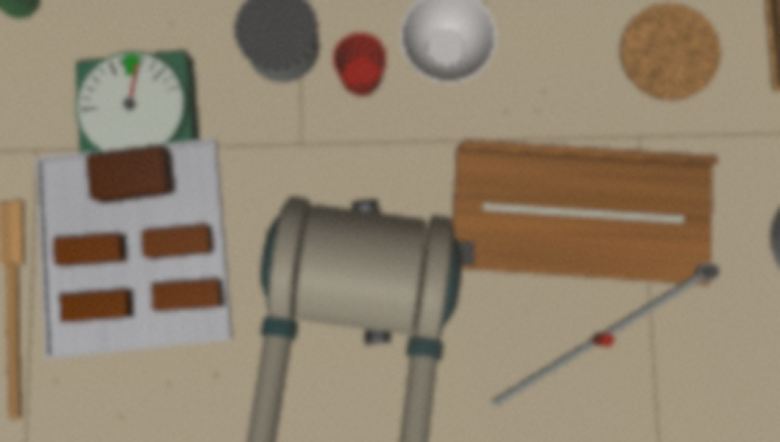

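```bash
python3 -m inch '[[0.6,0,0,0,0],[0.6,0,0,0,0],[0.6,0,0,0,0]]' | head -1
python3 - <<'E'
import ptr; from ptr import *
t=eyes.get_image("top"); s=eyes.get_image("side")
for p,n in ((t,"top"),(s,"side")):
    q=P(p,[*HUB,.077])[0]; x,y=int(q[0])-4,int(q[1])-4; g=p["frame"][y:y+9,x:x+9].astype(float).mean(2)
    w=np.clip(np.percentile(g,70)-25-g,0,None); yy,xx=np.mgrid[0:9,0:9]; c=((xx*w).sum()/w.sum()+x,(yy*w).sum()/w.sum()+y)
    h=unproj(p,c,.077); print(n,c,h)
    ptr.HUB=h[:2]; print(np.round(read(p,.077),3))
    for nm in ("dt0",):pass
# compare start images with the same hub
for n,p in (("top0",t),("side0",s)):
    d=dict(p); d["frame"]=cv2.imread(f"pics/{n}.png")[:,:,::-1]
    q=P(p,[.7036,.3165,.077])[0]; x,y=int(q[0])-4,int(q[1])-4; g=d["frame"][y:y+9,x:x+9].astype(float).mean(2)
    w=np.clip(np.percentile(g,70)-25-g,0,None); yy,xx=np.mgrid[0:9,0:9]; c=((xx*w).sum()/w.sum()+x,(yy*w).sum()/w.sum()+y)
    ptr.HUB=unproj(p,c,.077)[:2]; print(n,c,ptr.HUB,np.round(read(d,.077),3))
E
```

```text
clock: 64.3
top (np.float64(159.39241706161138), np.float64(159.15165876777252)) [0.70437875 0.31788114 0.077     ]
[1.828 1.628 1.871]
side (np.float64(197.82146935668064), np.float64(264.91282832127905)) [0.70473039 0.32234723 0.077     ]
[1.87  1.62  1.919]
top0 (np.float64(159.09369771332962), np.float64(159.35805911879532)) [0.70367644 0.31889571] [0.64  1.689 0.621]
side0 (np.float64(197.97494866529775), np.float64(265.1634496919918)) [0.70387543 0.32309619] [0.656 1.66  0.666]
```

```bash
cat > ptr2.py <<'E'
from h import *
from scipy.ndimage import map_coordinates
import sys
def avg(n,k=5):
    ps=[eyes.get_image(n) for _ in range(k)]; p=dict(ps[-1]); p["frame"]=np.mean([q["frame"].astype(float) for q in ps],0); return p
def samp(p,ch,hub,yaw,a,r,z=.073):
    ang=yaw+np.pi/2-a
    X=np.stack(np.broadcast_arrays(hub[0]+r*np.cos(ang),hub[1]+r*np.sin(ang),z),-1); q=P(p,X.reshape(-1,3))
    return map_coordinates(ch,[q[:,1],q[:,0]],order=1).reshape(X.shape[:-1])
ticks=np.array([0,.24,.48,.72,.96,1.2,2.16,2.4,2.64])
def calib(p,skip):
    g=p["frame"].astype(float)[:,:,1]; tk=np.array([t for t in ticks if abs(t-skip)>.12]); mid=np.array([t+d for t in tk for d in(-.12,.12)])
    r=np.linspace(.052,.060,5)
    def cost(v):
        on=samp(p,g,v[:2],v[2],tk[:,None],r[None]); off=samp(p,g,v[:2],v[2],mid[:,None],r[None])
        # rim symmetry: dial edge ring brightness
        return on.mean()-off.mean()
    best=None
    for dy in (-.004,0,.004):
      for dx in (-.003,.0,.003):
        for dw in (-.04,0,.04):
          s=np.array([.7038+dx,.3185+dy,.075+dw])
          m=minimize(cost,s,method="Nelder-Mead",options=dict(initial_simplex=np.vstack([s,s+[.002,0,0],s+[0,.002,0],s+[0,0,.03]])))
          if best is None or m.fun<best.fun: best=m
    return best
def ptr(p,v):
    f=p["frame"].astype(float); red=f[:,:,0]-f[:,:,2]; th=np.linspace(-.1,2.9,601); r=np.linspace(.02,.05,16)
    pr=samp(p,red,v[:2],v[2],th[:,None],r[None]).mean(1); pr=pr-np.median(pr); i=pr.argmax(); k=slice(i-30,i+31); w=np.clip(pr[k]-.3*pr[i],0,None); a=(th[k]*w).sum()/w.sum()
    gr=f[:,:,1]-f[:,:,0]; pg=samp(p,gr,v[:2],v[2],th[:,None],np.linspace(.058,.063,5)[None]).mean(1); h=(pg.max()+np.median(pg))/2; e=th[pg>h]
    return a,e.min(),e.max()
if __name__=="__main__":
    for n in ("top","side"):
        p=avg(n); np.save(f"pics/avg_{n}.npy",p["frame"])
        b=calib(p,1.7); print(n,b.x.round(4),round(b.fun,2),np.round(ptr(p,b.x),3))
        q=dict(p); q["frame"]=cv2.imread(f"pics/{n}0.png")[:,:,::-1].astype(float)
        print(" start",np.round(ptr(q,b.x),3))
E
python3 ptr2.py
```

```text
top [0.7037 0.3195 0.069 ] -12.36 [1.797 1.5   1.805]
 start [0.647 1.505 1.83 ]
side [0.704  0.3226 0.0731] -19.3 [1.899 1.505 1.83 ]
 start [0.705 1.505 1.85 ]
```

Run:
```python
from ptr2 import *
T=dict(eyes.get_image("top")); Sd=dict(eyes.get_image("side"))
vt=np.array([.7037,.3195,.069]); vs=np.array([.704,.3226,.0731])
def pt(p,v,z):
    f=p["frame"].astype(float); red=f[:,:,0]-f[:,:,2]; th=np.linspace(-.1,2.9,601); r=np.linspace(.02,.05,16)
    pr=samp(p,red,v[:2],v[2],th[:,None],r[None],z).mean(1); pr=pr-np.median(pr); i=pr.argmax(); k=slice(i-30,i+31); w=np.clip(pr[k]-.3*pr[i],0,None); return (th[k]*w).sum()/w.sum(), pr[i]
for dz in (0,.002,.004,.006,.008):
    o=[]
    for p,v,n in ((T,vt,"top"),(Sd,vs,"side")):
        for fr in (cv2.imread(f"pics/{n}0.png")[:,:,::-1].astype(float),np.load(f"pics/avg_{n}.npy")):
            q=dict(p); q["frame"]=fr; o.append(pt(q,v,.073+dz))
    print(dz,np.round(o,3).tolist())
```

```text
0 [[0.648, 29.154], [1.797, 29.534], [0.705, 31.617], [1.9, 30.39]]
0.002 [[0.646, 29.124], [1.816, 29.517], [0.674, 32.109], [1.876, 30.673]]
0.004 [[0.642, 28.928], [1.834, 29.52], [0.643, 32.129], [1.851, 30.9]]
0.006 [[0.638, 28.745], [1.851, 29.449], [0.612, 32.254], [1.826, 31.048]]
0.008 [[0.636, 28.45], [1.869, 29.272], [0.582, 32.299], [1.801, 31.064]]
```

Run:
```python
from ptr2 import *
T=dict(eyes.get_image("top")); Sd=dict(eyes.get_image("side"))
d3=cv2.imread("pics/d3.png")[:,:,::-1]; d4=cv2.imread("pics/d4.png")[:,:,::-1]
def back(d,n):
    if n=="top": f=np.zeros((384,512,3)); f[130:180,130:180]=cv2.resize(d[:,:400],(50,50),interpolation=cv2.INTER_AREA)
    else: f=np.zeros((384,512,3)); f[240:300,165:225]=cv2.resize(d[:,400:],(60,60),interpolation=cv2.INTER_AREA)
    return f
vt=np.array([.7037,.3195,.069]); vs=np.array([.704,.3226,.0731])
def pt(p,v,z):
    f=p["frame"].astype(float); red=f[:,:,0]-f[:,:,2]; th=np.linspace(-.1,2.9,601); r=np.linspace(.02,.05,16)
    pr=samp(p,red,v[:2],v[2],th[:,None],r[None],z).mean(1); pr=pr-np.median(pr); i=pr.argmax(); k=slice(i-30,i+31); w=np.clip(pr[k]-.3*pr[i],0,None); return (th[k]*w).sum()/w.sum()
for dz in (0,.002,.004,.006):
    print(dz,[[round(pt(dict(p,frame=fr),v,.073+dz),3) for fr in (cv2.imread(f"pics/{n}0.png")[:,:,::-1].astype(float),back(d3,n),back(d4,n),np.load(f"pics/avg_{n}.npy"))] for p,v,n in ((T,vt,"top"),(Sd,vs,"side"))])
f=cv2.imread("pics/top0.png")[:,:,::-1]; print(f[140:150,158:162].reshape(10,-1,3)[:,1], f[165,150])
print(f[150,158],f[152,152])
```

```text
0 [[np.float64(0.648), np.float64(1.51), np.float64(1.797), np.float64(1.797)], [np.float64(0.705), np.float64(1.603), np.float64(1.901), np.float64(1.9)]]
0.002 [[np.float64(0.646), np.float64(1.524), np.float64(1.816), np.float64(1.816)], [np.float64(0.674), np.float64(1.573), np.float64(1.877), np.float64(1.876)]]
0.004 [[np.float64(0.642), np.float64(1.538), np.float64(1.834), np.float64(1.834)], [np.float64(0.643), np.float64(1.542), np.float64(1.852), np.float64(1.851)]]
0.006 [[np.float64(0.638), np.float64(1.552), np.float64(1.851), np.float64(1.851)], [np.float64(0.612), np.float64(1.513), np.float64(1.828), np.float64(1.826)]]
[[ 97 118  88]
 [ 69 118  70]
 [ 46 114  46]
 [ 35 114  36]
 [ 38 117  39]
 [ 39 115  40]
 [ 48 119  49]
 [ 57 121  58]
 [ 92 134  91]
 [132 150 126]] [160 164 152]
[157 163 150] [161 164 152]
```

```bash
cat > line.py <<'E'
from h import *
def line(p):
    f=p["frame"].astype(float); 
    # ROI around rack projected
    c=P(p,[[.47,-.1,.02],[.47,-.46,.02],[.64,-.46,.02],[.64,-.1,.02]]); m=np.zeros(f.shape[:2],np.uint8); cv2.fillConvexPoly(m,cv2.convexHull(c.astype(np.float32)).astype(np.int32).reshape(-1,2),1)
    g=f[:,:,2]; sel=(g>95)&(m>0)&(f[:,:,0]-f[:,:,2]<45)
    n,lab,stt,cen=cv2.connectedComponentsWithStats(sel.astype(np.uint8),connectivity=8)
    best=max(range(1,n),key=lambda i:max(stt[i,2],stt[i,3]) if stt[i,4]<500 else 0)
    ys,xs=np.where(lab==best); w=g[ys,xs]-60
    W=np.array([unproj(p,(x,y),.02)[:2] for x,y in zip(xs,ys)]); mu=(W*w[:,None]).sum(0)/w.sum(); ev,E=np.linalg.eigh(np.cov(W.T,aweights=w)); d=E[:,1]; d=d*np.sign(d[1]); s=(W-mu)@d
    return mu,mu+d*(s.max()+s.min())/2,s.max()-s.min(),np.arctan2(d[1],d[0])-np.pi/2,len(xs)
if __name__=="__main__":
    for n in ("top","side"):
        p=eyes.get_image(n); print(n,[np.round(a,4) for a in line(p)])
E
python3 line.py
```

```text
top [array([ 0.5507, -0.2823]), array([ 0.5505, -0.284 ]), np.float64(0.2666), np.float64(-0.089), np.int64(247)]
side [array([ 0.56  , -0.1903]), array([ 0.5599, -0.1914]), np.float64(0.0767), np.float64(-0.0869), np.int64(26)]
```

```bash
python3 - <<'E'
from h import *
t=eyes.get_image("top"); zb=.0997
for v in ((.509,.35,1.64),(.44,.34,1.64),(.517,.243,1.64),(.451,.2355,1.64)):
    print([np.round(x,4) for x in fitbox2([t],v,zb)])
print(fitbox2([eyes.get_image("side")],(.4462,-.0298,-1.38),0))
print(togo(.4545,.2355,.10,np.radians(4.2)))
E
python3 q.py
```

```text
[array([ 0.5086,  0.3523, -1.5365]), np.float64(43.045)]
[array([ 0.4396,  0.3408, -1.512 ]), np.float64(30.867)]
[array([ 0.5167,  0.2425, -1.5065]), np.float64(47.4696)]
[array([ 0.4503,  0.2268, -1.5449]), np.float64(57.4576)]
(array([ 0.44769802, -0.03117542, -1.39440243]), np.float64(37.27976045922708))
(array([  -1.4, -237.1,  145.3]), np.float64(0.24332841244879888), np.float64(4.4))
65.3 [0.4675 0.     0.2473] [-0.15   0.055  1.651  0.002  1.39  -0.228] 0.0685 (array([ 2.64, -0.31]), np.float64(4.44))
```

```bash
python3 -m inch '[[0.2,-8,0,0,0],[0.2,-18,-5,0,0],[0.2,-30,-10,0,0],[0.2,-41,-15,0,0],[0.2,41,-20,0,0],[0.2,30,-25,0,0],[0.2,16,-30,0,3],[0.2,8,-34,0,0],[0.2,0,-30,0,0],[0.2,0,-24,0,0],[0.2,0,-14,0,0],[0.2,0,-8,0,0],[0.2,0,-3,0,0],[0.2,0,0,0,0]]';python3 q.py;  python3 -c "
from h import *
print(togo(.453,.229,.09,.026))"
```

```text
clock: 66.47
position: [0.423, 0.2212, 0.2385]
ee_rot: [0.004, 1.0, 0.009, 0.015]
contact_force: [0.3, 0.5, -0.4]
width: 0.0507
66.47 [0.423  0.2212 0.2385] [ 0.352  0.089  1.634 -0.019  1.393  0.336] 0.0507 (array([ 1.74, -0.49]), np.float64(1.06))
(array([ 25.7,  -8.6, 149.3]), np.float64(-0.4282540826009929), np.float64(1.1))
```

```bash
python3 -m inch '[[0.3,10,-3,3,0],[0.3,8,-3,6,0],[0.3,4,-2,12,0],[0.3,2,-1,18,0],[0.3,0,0,22,0],[0.3,0,0,22,0],[0.3,0,0,16,0],[0.3,0,0,10,0],[0.3,0,0,5,0],[0.3,0,0,0,0]]';python3 q.py;  python3 -c "
from h import *
print(togo(.453,.229,.08,.026))"; python3 look.py o1
```

```text
clock: 67.3
position: [0.4615, 0.2215, 0.1181]
ee_rot: [0.006, 1.0, 0.003, 0.018]
contact_force: [-1.0, 0.2, -0.4]
width: 0.0555
67.3 [0.4615 0.2215 0.1181] [ 0.33   0.223  1.78  -0.026  1.11   0.336] 0.0555 (array([ 2.05, -0.69]), np.float64(0.3))
(array([-9.8, -8. , 37.7]), np.float64(-1.1884484995750522), np.float64(0.3))
top [184.21660298 229.09883789] [144 189]
side [275.30811396 250.89584163] [235 210]
```

View pics/o1.png

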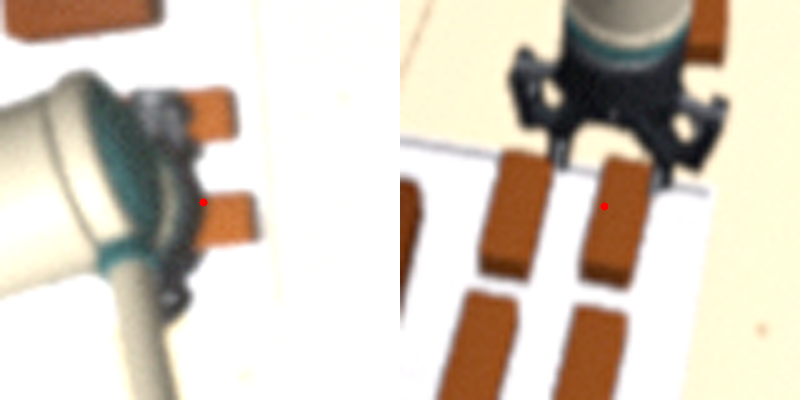

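```bash
python3 -m inch '[[0.3,-3,-2,0,0],[0.3,-4,-3,0,-1],[0.3,-3,-2,1,0],[0.3,-1,-1,2,0],[0.3,0,0,3,0],[0.3,0,0,2,0],[0.3,0,0,0,0]]';python3 q.py;  python3 -c "
from h import *
print(togo(.453,.229,.08,.026))"; python3 look.py o2
```

```text
clock: 67.98
position: [0.453, 0.2319, 0.1145]
ee_rot: [0.004, 1.0, 0.013, 0.023]
contact_force: [0.1, -0.7, 0.2]
width: 0.0554
67.98 [0.453  0.2319 0.1145] [ 0.355  0.216  1.8   -0.027  1.086  0.342] 0.0554 (array([ 2.67, -0.45]), np.float64(1.45))
(array([-1.7,  2.6, 34.5]), np.float64(-0.0422401197309503), np.float64(1.4))
top [181.23486591 231.9323111 ] [141 191]
side [277.1111454  254.76786713] [237 214]
```

View pics/o2.png

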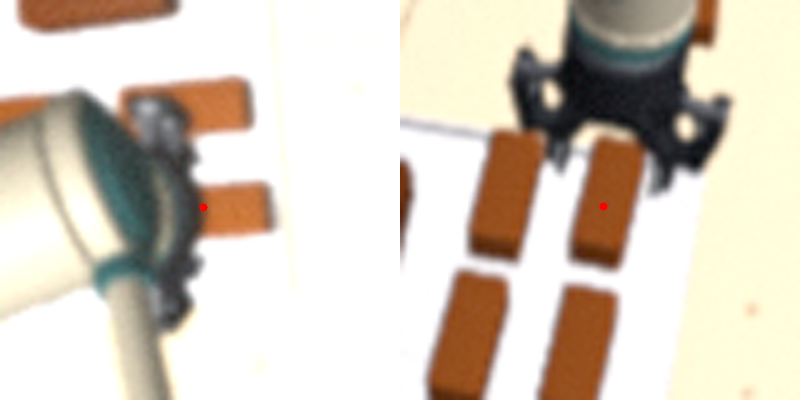

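```bash
python3 -m inch '[[0.3,-1,1,4,0],[0.3,-1,1,4,0],[0.3,0,0,5,0],[0.3,0,0,5,0],[0.3,0,0,5,0],[0.3,0,0,4,0],[0.3,0,0,4,0],[0.3,0,0,2,0],[0.3,0,0,0,0]]';python3 q.py; python3 ptr2.py
```

```text
clock: 68.83
position: [0.4527, 0.2288, 0.0772]
ee_rot: [0.005, 1.0, 0.012, 0.023]
contact_force: [0.3, -0.1, -0.5]
width: 0.0555
68.83 [0.4527 0.2288 0.0772] [ 0.349  0.252  1.857 -0.028  0.994  0.34 ] 0.0555 (array([ 2.59, -0.49]), np.float64(1.39))
top [0.7037 0.3195 0.0695] -12.49 [1.797 1.505 1.805]
 start [0.648 1.505 1.83 ]
side [0.704  0.3226 0.0731] -19.67 [1.9   1.505 1.83 ]
 start [0.705 1.505 1.85 ]
```

Not touching the tray (pointer unchanged). Close and lift.

```bash
python3 -m inch '[[-1,0,0,-1,0],[-1,0,0,0,0],[-1,0,0,0,0],[-1,0,0,0,0],[-1,0,0,0,0],[-1,0,0,0,0]]' 70; python3 q.py; python3 -m inch '[[-1,0,0,-20,0],[-1,0,0,-35,0],[-1,0,0,-35,0],[-1,0,0,-20,0],[-1,0,0,-10,0],[-1,0,0,-5,0],[-1,0,0,0,0]]'; python3 q.py; python3 -c "
from h import *
# rack slot positions
c=np.array([.5506,-.283]); x=np.array([np.cos(-.089),np.sin(-.089)]); y=np.array([-x[1],x[0]])
for b in (-.03,.03):
    p=c+y*b; print(b,p.round(4),togo(p[0],p[1],.12,-.089+np.pi/2))"
```

```text
clock: 69.83
position: [0.4533, 0.229, 0.0797]
ee_rot: [0.004, 1.0, 0.012, 0.024]
contact_force: [-0.0, 0.1, 0.5]
width: 0.0348
69.83 [0.4533 0.229  0.0797] [ 0.35   0.249  1.854 -0.028  0.997  0.34 ] 0.0348 (array([ 2.72, -0.45]), np.float64(1.4))
clock: 70.42
position: [0.4442, 0.2295, 0.2064]
ee_rot: [0.005, 1.0, 0.012, 0.019]
contact_force: [-1.1, -0.0, -1.7]
width: 0.0347
70.42 [0.4442 0.2295 0.2064] [ 0.356  0.137  1.657 -0.023  1.315  0.337] 0.0347 (array([ 2.19, -0.56]), np.float64(1.38))
-0.03 [ 0.5479 -0.3129] (array([ 87.3, 543.7,  95.7]), np.float64(-83.51804695332746), np.float64(1.4))
0.03 [ 0.5533 -0.2531] (array([ 94. , 484.1,  95.3]), np.float64(-83.51804695332746), np.float64(1.4))
```

```bash
python3 -m inch '[[-1,1,8,0,0],[-1,3,18,0,0],[-1,5,28,0,0],[-1,6,36,0,0],[-1,6,38,0,0],[-1,6,38,0,0],[-1,6,38,0,0],[-1,6,38,0,0],[-1,6,38,0,0],[-1,6,38,0,0],[-1,6,38,0,0],[-1,6,38,0,0],[-1,6,38,0,0],[-1,5,36,0,0],[-1,4,30,0,0],[-1,3,22,0,0],[-1,2,14,0,0],[-1,1,8,0,0],[-1,0,3,0,0],[-1,0,0,0,0]]'; python3 q.py; python3 -m inch '[[-1,0,0,0,-4],[-1,0,0,0,-7],[-1,0,0,0,-7],[-1,0,0,0,-7],[-1,0,0,0,-7],[-1,0,0,0,-7],[-1,0,0,0,-7],[-1,0,0,0,-7],[-1,0,0,0,-7],[-1,0,0,0,-7],[-1,0,0,0,-6],[-1,0,0,0,-5],[-1,0,0,0,-3],[-1,0,0,0,0]]'; python3 q.py;python3 -c "
from h import *
# rack slot positions
c=np.array([.5506,-.283]); x=np.array([np.cos(-.089),np.sin(-.089)]); y=np.array([-x[1],x[0]])
for b in (-.03,.03):
    p=c+y*b; print(b,p.round(4),togo(p[0],p[1],.03,-.089+np.pi/2))"; python3 ptr2.py; python3 look.py o3
```

```text
clock: 72.08
position: [0.5253, -0.3444, 0.1793]
ee_rot: [-0.003, 1.0, 0.013, -0.007]
contact_force: [0.5, 0.7, -0.5]
width: 0.0344
72.08 [ 0.5253 -0.3444  0.1793] [-0.688  0.372  1.396 -0.005  1.387 -0.713] 0.0344 (array([-0.76,  0.29]), np.float64(1.47))
clock: 73.25
position: [0.522, -0.3133, 0.1812]
ee_rot: [-0.015, 0.733, 0.68, 0.0]
contact_force: [-0.6, 0.3, -2.0]
width: 0.0344
73.25 [ 0.522  -0.3133  0.1812] [-0.658  0.35   1.425  0.006  1.394 -2.156] 0.0344 (array([-1.11,  1.25]), np.float64(85.71))
-0.03 [ 0.5479 -0.3129] (array([ -0.7,  29. , 150.6]), np.float64(0.8105240152936449), np.float64(85.7))
0.03 [ 0.5533 -0.2531] (array([ 59.3,  29.8, 151.8]), np.float64(0.8105240152936449), np.float64(85.7))
top [0.7036 0.3197 0.0647] -12.89 [1.512 1.52  1.83 ]
 start [0.65  1.505 1.83 ]
side [0.704  0.3226 0.0731] -19.49 [1.603 1.515 1.855]
 start [0.705 1.505 1.85 ]
top [355.5173464  204.53843452] [315 164]
side [296.04911601 128.34084307] [256  88]
```

View pics/o3.png

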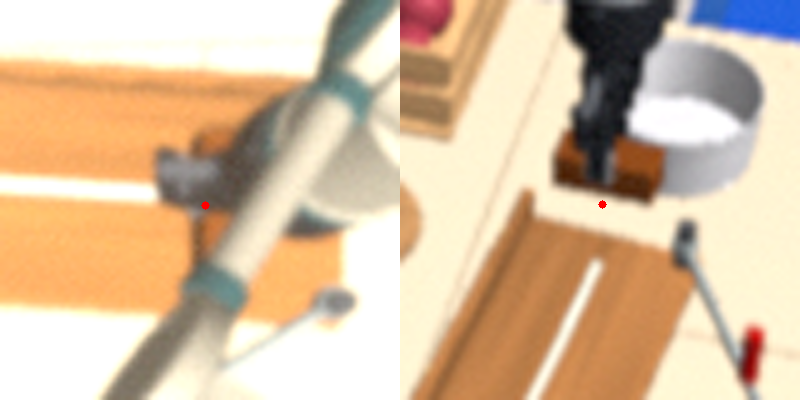

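```bash
python3 -m inch '[[-1,0,3,3,0.8],[-1,0,6,6,0],[-1,0,7,10,0],[-1,0,6,14,0],[-1,0,3,18,0],[-1,0,1,20,0],[-1,0,0,20,0],[-1,0,0,18,0],[-1,0,0,14,0],[-1,0,0,10,0],[-1,0,0,6,0],[-1,0,0,3,0],[-1,0,0,0,0]]'; python3 q.py;python3 -c "
from h import *
print(togo(.547,-.3129,.001,-.089+np.pi/2))"; python3 look.py o4
```

```text
clock: 74.93
position: [0.5526, -0.315, 0.0225]
ee_rot: [-0.015, 0.74, 0.673, 0.001]
contact_force: [0.6, 0.2, -1.5]
width: 0.0342
74.93 [ 0.5526 -0.315   0.0225] [-0.632  0.511  1.579  0.008  1.08  -2.113] 0.0342 (array([-1.09,  1.32]), np.float64(84.59))
(array([ 1.1, -5.3, 21.6]), np.float64(-0.30950403481148053), np.float64(84.6))
top [342.92167653 200.61533867] [302 160]
side [286.95026899 154.49424711] [246 114]
```

View pics/o4.png

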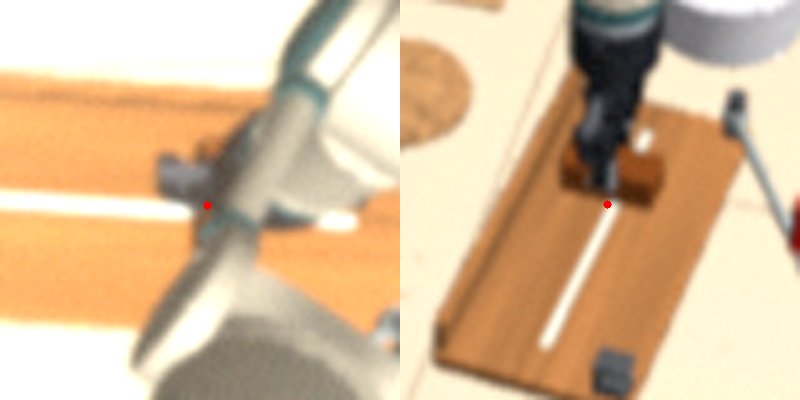

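```bash
python3 -m inch '[[-1,0,-2,3,0],[-1,0,-2,4,0],[-1,0,-1,4,0],[-1,0,0,4,0],[-1,0,0,3,0],[-1,0,0,2,0],[-1,0,0,1,0],[-1,0,0,0,0]]'; python3 q.py;python3 -c "
from h import *
print(togo(.547,-.3129,.001,-.089+np.pi/2))"; python3 look.py o5
```

```text
clock: 75.7
position: [0.5494, -0.3165, 0.0048]
ee_rot: [-0.01, 0.74, 0.673, 0.002]
contact_force: [-0.3, 0.0, -0.9]
width: 0.0342
75.7 [ 0.5494 -0.3165  0.0048] [-0.637  0.521  1.612  0.008  1.027 -2.117] 0.0342 (array([-0.63,  0.97]), np.float64(84.57))
(array([ 3.3, -2.7,  3.9]), np.float64(-0.3317759917335521), np.float64(84.6))
top [342.19844495 202.11504838] [302 162]
side [287.62611897 157.50685495] [247 117]
```

View pics/o5.png

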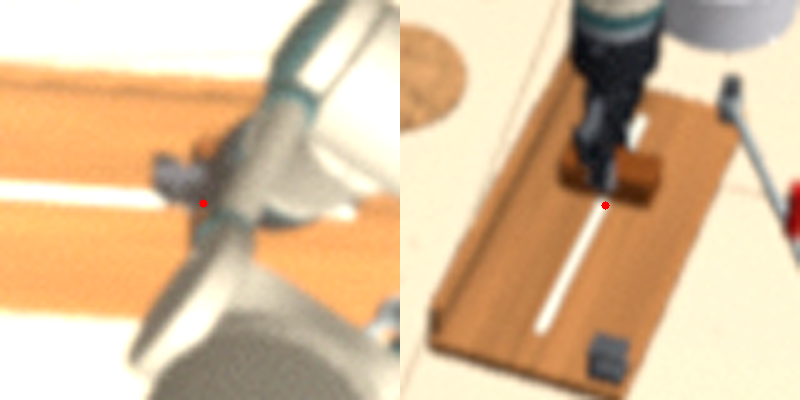

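```bash
python3 -m inch '[[-1,1,-1,2,0],[-1,1,-1,2,0],[-1,0,0,0,0]]'; python3 -m inch '[[-1,0,0,2,0],[-1,0,0,0,0]]';python3 -m inch '[[-1,0,0,2,0],[-1,0,0,0,0]]'; python3 q.py
```

```text
clock: 76.05
position: [0.5482, -0.3145, 0.0012]
ee_rot: [-0.009, 0.74, 0.673, 0.002]
contact_force: [-0.2, -0.4, -1.3]
width: 0.0341
clock: 76.22
position: [0.5483, -0.3148, 0.0012]
ee_rot: [-0.008, 0.74, 0.673, 0.002]
contact_force: [-0.4, 0.3, -1.1]
width: 0.0344
clock: 76.38
position: [0.5485, -0.315, 0.0012]
ee_rot: [-0.008, 0.739, 0.673, 0.002]
contact_force: [1.2, -0.0, -0.2]
width: 0.0347
76.38 [ 0.5485 -0.315   0.0012] [-0.636  0.521  1.624  0.008  1.011 -2.117] 0.0347 (array([-0.43,  0.79]), np.float64(84.62))
```

```bash
python3 -m inch '[[0.15,0,0,0,0],[0.15,0,0,0,0],[0.15,0,0,0,0],[0.15,0,0,-4,0],[0.15,0,0,-10,0],[0.15,0,0,-20,0],[0.15,0,0,-35,0],[0.3,0,0,-35,0],[0.6,4,-3,-30,0],[0.6,12,-6,-20,0],[0.6,20,-8,-10,0],[0.6,30,-10,-4,0],[0.6,36,-12,0,0],[0.6,36,-12,0,0],[0.6,36,-12,0,0],[0.6,34,-10,0,0],[0.6,24,-8,0,0],[0.6,14,-4,0,0],[0.6,6,-2,0,0],[0.6,0,0,0,0]]'; python3 q.py
python3 - <<'E'
from h import *
t=eyes.get_image("top"); save(t,"p1",(240,150,170,120),4.5); s=eyes.get_image("side"); save(s,"p1s",(230,100,130,140),4.5)
c=np.array([.5506,-.283]); x=np.array([np.cos(-.089),np.sin(-.089)]); y=np.array([-x[1],x[0]])
for ch in (0,1):
    v,f=fitbox2([t],(.549,-.314,-.089),.02,ch=ch); print(v.round(4),f,((v[:2]-c)@x).round(4),((v[:2]-c)@y).round(4),np.degrees(v[2]+.089).round(1))
for r in regions_of(s,"block1"):
    if r["confidence"]>.35:
        ys,xs=np.where(r["mask"]); print("side",round(r["confidence"],2),unproj(s,(xs.mean(),ys.mean()),.018)[:2].round(3))
print(fitbox2([s],(.4462,-.0298,-1.38),0))
E
```

```text
clock: 78.05
position: [0.4863, -0.0511, 0.1919]
ee_rot: [-0.001, 0.741, 0.672, 0.005]
contact_force: [-0.5, 0.4, 0.3]
width: 0.0682
78.05 [ 0.4863 -0.0511  0.1919] [-0.255  0.143  1.686  0.01   1.308 -1.73 ] 0.0682 (array([0.39, 0.47]), np.float64(84.38))
[ 0.5463 -0.3165 -0.0629] 72.73464295831499 -0.0013 -0.0337 1.5
[ 0.5462 -0.3165 -0.063 ] 163.70103810941617 -0.0014 -0.0337 1.5
side 0.82 [0.453 0.296]
side 0.79 [0.536 0.188]
side 0.66 [0.527 0.306]
side 0.47 [0.458 0.499]
side 0.46 [ 0.446 -0.025]
(array([ 0.44773637, -0.03135741, -1.39445236]), np.float64(37.355636632184726))
```

View pics/p1.png

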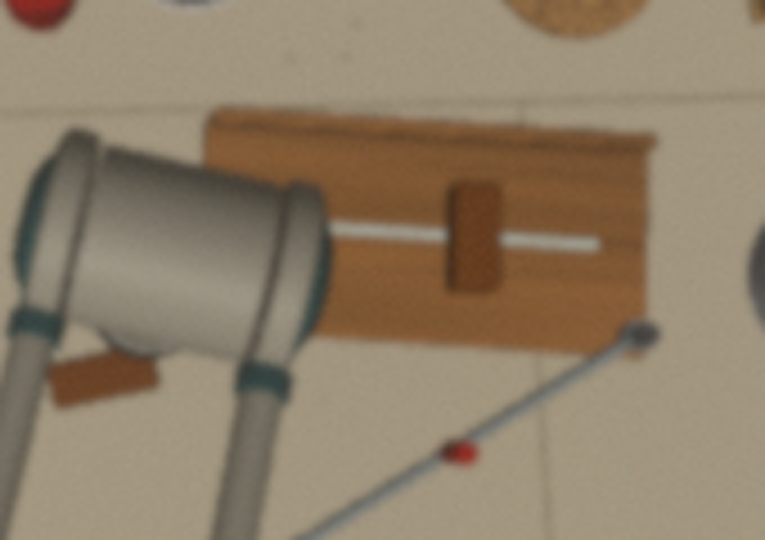

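View pics/p1s.png

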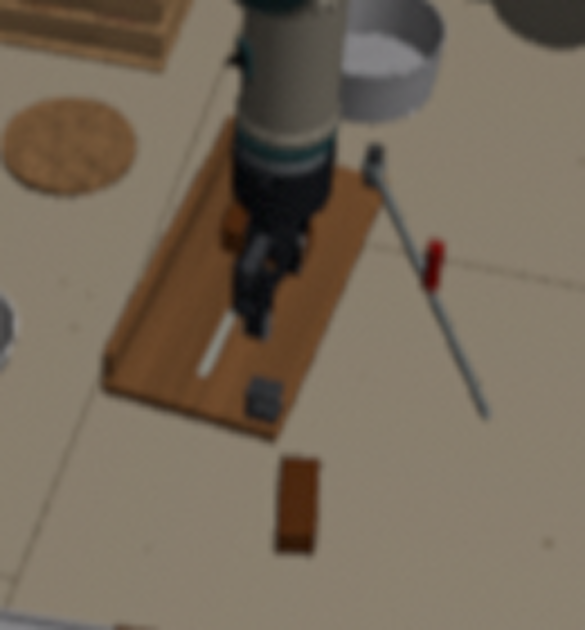

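```bash
python3 -m inch '[[0.6,0,0,0,4],[0.6,0,0,0,7],[0.6,0,0,0,7],[0.6,0,0,0,7],[0.6,0,0,0,7],[0.6,0,0,0,7],[0.6,0,0,0,7],[0.6,0,0,0,7],[0.6,0,0,0,7],[0.6,0,0,0,6],[0.6,0,0,0,4],[0.6,0,0,0,2],[0.6,0,0,0,0]]'; python3 q.py; python3 -c "
from h import *
print(togo(.4475,-.03,-.02,.19))"
```

```text
clock: 79.28
position: [0.4936, -0.0749, 0.1882]
ee_rot: [0.0, 0.997, 0.08, 0.002]
contact_force: [0.8, 0.3, 0.7]
width: 0.0684
79.28 [ 0.4936 -0.0749  0.1882] [-2.910e-01  1.630e-01  1.671e+00  1.000e-03  1.305e+00 -4.510e-01] 0.0684 (array([ 0.19, -0.02]), np.float64(9.18))
(array([-39. , -51.8, 208.1]), np.float64(-1.7012688706602515), np.float64(9.2))
```

```bash
python3 -m inch '[[0.6,-4,-6,3,-1.7],[0.6,-9,-13,6,0],[0.6,-11,-15,10,0],[0.6,-8,-10,14,0],[0.6,-4,-5,18,0],[0.6,-2,-2,20,0],[0.6,0,0,20,0],[0.6,0,0,18,0],[0.6,0,0,14,0],[0.6,0,0,10,0],[0.6,0,0,6,0],[0.6,0,0,3,0],[0.6,0,0,0,0]]'; python3 q.py; python3 -c "
from h import *
print(togo(.4475,-.03,-.021,.19))"; python3 look.py p2
```

```text
clock: 80.37
position: [0.4434, -0.0356, 0.038]
ee_rot: [0.001, 0.995, 0.104, 0.001]
contact_force: [-0.3, 0.3, -0.1]
width: 0.0681
80.37 [ 0.4434 -0.0356  0.038 ] [-2.360e-01  2.340e-01  2.007e+00 -1.000e-03  8.980e-01 -4.430e-01] 0.0681 (array([ 0.1 , -0.09]), np.float64(11.93))
(array([ 5. , -4.7, 59. ]), np.float64(1.0433021653846344), np.float64(11.9))
top [264.04188224 233.6326529 ] [224 193]
side [296.91757287 207.4901102 ] [256 167]
```

View pics/p2.png

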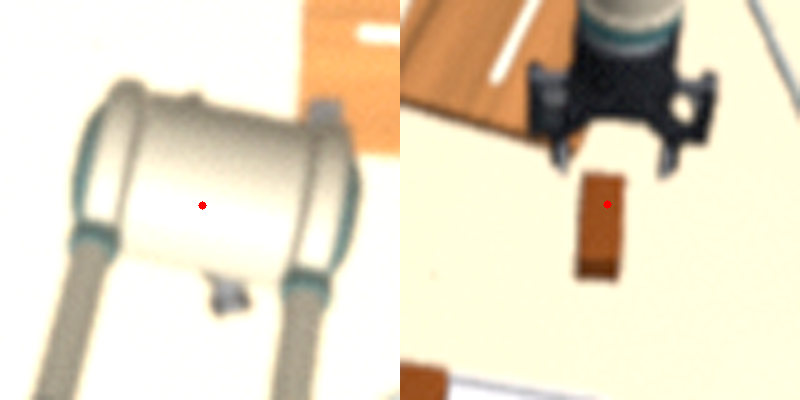

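```bash
python3 -m inch '[[0.6,1,-1,4,1],[0.6,2,-2,6,0],[0.6,1,-1,6,0],[0.6,1,-1,7,0],[0.6,0,0,7,0],[0.6,0,0,6,0],[0.6,0,0,5,0],[0.6,0,0,5,0],[0.6,0,0,5,0],[0.6,0,0,4,0],[0.6,0,0,3,0],[0.6,0,0,0,0]]'; python3 q.py; python3 -c "
from h import *
print(togo(.4475,-.03,-.021,.19))"; python3 look.py p3
```

```text
clock: 81.47
position: [0.4512, -0.0298, -0.0237]
ee_rot: [0.002, 0.995, 0.095, 0.004]
contact_force: [0.5, -0.2, -0.3]
width: 0.0682
81.47 [ 0.4512 -0.0298 -0.0237] [-2.190e-01  3.340e-01  2.074e+00 -2.000e-03  7.250e-01 -4.070e-01] 0.0682 (array([ 0.46, -0.17]), np.float64(10.87))
(array([-3.7, -0.4, -2.8]), np.float64(-0.01620858330987842), np.float64(10.9))
top [262.12786286 231.97593568] [222 191]
side [293.81640632 217.72454092] [253 177]
```

View pics/p3.png

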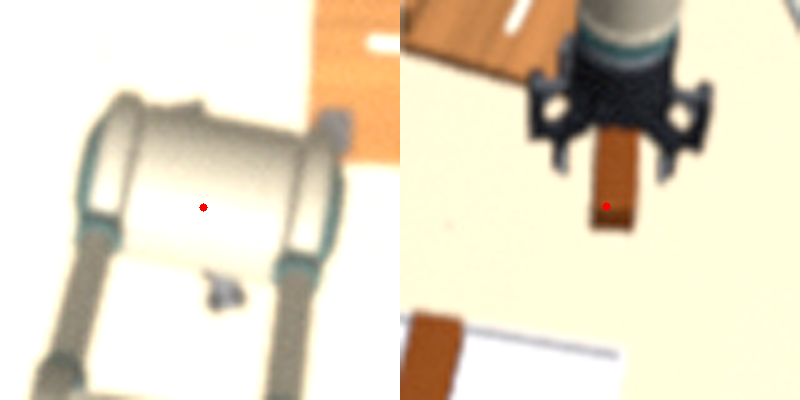

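```bash
python3 -m inch '[[0.6,-2,0,-1,0],[-1,-1,0,0,0],[-1,0,0,0,0],[-1,0,0,0,0],[-1,0,0,0,0],[-1,0,0,0,0]]' 70; python3 q.py; python3 -m inch '[[-1,0,0,-20,0],[-1,0,0,-35,0],[-1,0,0,-40,0],[-1,0,0,-40,0],[-1,0,0,-30,0],[-1,0,0,-18,0],[-1,0,0,-10,0],[-1,0,0,-5,0],[-1,0,0,0,0]]'; python3 q.py; python3 -c "
from h import *
c=np.array([.5506,-.283]); x=np.array([np.cos(-.089),np.sin(-.089)]); y=np.array([-x[1],x[0]])
p=c+y*.028; print(p.round(4),togo(p[0],p[1],.15,-.089+np.pi/2))"
```

```text
clock: 82.07
position: [0.4497, -0.0308, -0.0203]
ee_rot: [0.003, 0.995, 0.095, 0.006]
contact_force: [-0.1, 0.5, -0.6]
width: 0.0344
82.07 [ 0.4497 -0.0308 -0.0203] [-2.220e-01  3.240e-01  2.077e+00 -2.000e-03  7.270e-01 -4.100e-01] 0.0344 (array([ 0.73, -0.23]), np.float64(10.86))
clock: 82.82
position: [0.4444, -0.0294, 0.1855]
ee_rot: [0.002, 0.996, 0.095, 0.003]
contact_force: [-0.0, -0.1, -1.3]
width: 0.0345
82.82 [ 0.4444 -0.0294  0.1855] [-2.220e-01  8.000e-02  1.777e+00 -1.000e-03  1.278e+00 -4.110e-01] 0.0345 (array([ 0.37, -0.14]), np.float64(10.86))
[ 0.5531 -0.2551] (array([ 64. , 242. ,  36.8]), np.float64(-74.04016887567718), np.float64(10.9))
```

```bash
python3 -m inch '[[-1,0,0,0,-4],[-1,0,0,0,-7],[-1,0,0,0,-7],[-1,0,0,0,-7],[-1,0,0,0,-7],[-1,0,0,0,-7],[-1,0,0,0,-7],[-1,0,0,0,-7],[-1,0,0,0,-7],[-1,0,0,0,-6],[-1,0,0,0,-4],[-1,0,0,0,-2],[-1,0,0,0,0]]'; python3 q.py; python3 -c "
from h import *
print(togo(.5535,-.2551,.15,-.089+np.pi/2))"
```

```text
clock: 83.9
position: [0.4314, -0.0266, 0.1664]
ee_rot: [-0.012, 0.736, 0.677, -0.009]
contact_force: [0.7, -0.2, -0.8]
width: 0.0348
83.9 [ 0.4314 -0.0266  0.1664] [-2.220e-01  9.700e-02  1.808e+00 -1.000e-03  1.267e+00 -1.709e+00] 0.0348 (array([-1.7 ,  0.32]), np.float64(85.24))
(array([-217.6,  141.1,   11.5]), np.float64(0.3397369226223538), np.float64(85.2))
```

```bash
python3 -m inch '[[-1,-6,4,0,0],[-1,-14,9,0,0],[-1,-22,14,0,0],[-1,-26,17,0,0],[-1,-28,18,0,0],[-1,-28,18,0,0],[-1,-28,18,2,0],[-1,-24,16,4,0],[-1,-18,12,8,0],[-1,-12,8,12,0],[-1,-7,4,16,0],[-1,-3,2,18,0],[-1,0,0,18,0],[-1,0,0,16,0],[-1,0,0,12,0],[-1,0,0,8,0],[-1,0,0,4,0],[-1,0,0,0,0]]'; python3 q.py; python3 -c "
from h import *
print(togo(.5535,-.2551,.001,-.089+np.pi/2))"; python3 look.py p4
```

```text
clock: 85.4
position: [0.5481, -0.2738, 0.0182]
ee_rot: [-0.02, 0.742, 0.67, -0.014]
contact_force: [-0.2, -0.7, -0.9]
width: 0.0348
85.4 [ 0.5481 -0.2738  0.0182] [-0.566  0.496  1.622 -0.019  1.069 -2.025] 0.0348 (array([-2.7 ,  0.59]), np.float64(84.16))
(array([19.1,  4.3, 17.2]), np.float64(-0.7446178726496063), np.float64(84.2))
top [330.97491664 202.28630585] [290 162]
side [285.51121014 162.05889383] [245 122]
```

View pics/p4.png

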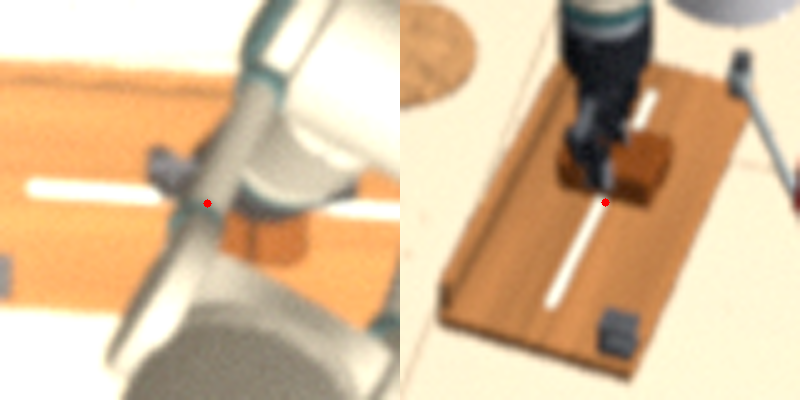

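```bash
python3 -m inch '[[-1,4,0,-6,0],[-1,7,1,-4,-0.7],[-1,6,1,0,0],[-1,4,1,0,0],[-1,2,1,0,0],[-1,0,0,0,0]]'; python3 q.py; python3 -c "
from h import *
print(togo(.5535,-.2551,.001,-.089+np.pi/2))"; python3 look.py p5
```

```text
clock: 86.0
position: [0.5596, -0.2501, 0.0357]
ee_rot: [-0.014, 0.737, 0.675, -0.012]
contact_force: [0.0, -0.5, -2.0]
width: 0.0343
86.0 [ 0.5596 -0.2501  0.0357] [-0.524  0.472  1.613 -0.016  1.09  -2.   ] 0.0343 (array([-2.09,  0.26]), np.float64(84.99))
(array([-5.6, -4.3, 34.9]), np.float64(0.08712616806850318), np.float64(85.0))
top [324.92819134 198.67944957] [284 158]
side [281.88164231 162.8937445 ] [241 122]
```

View pics/p5.png

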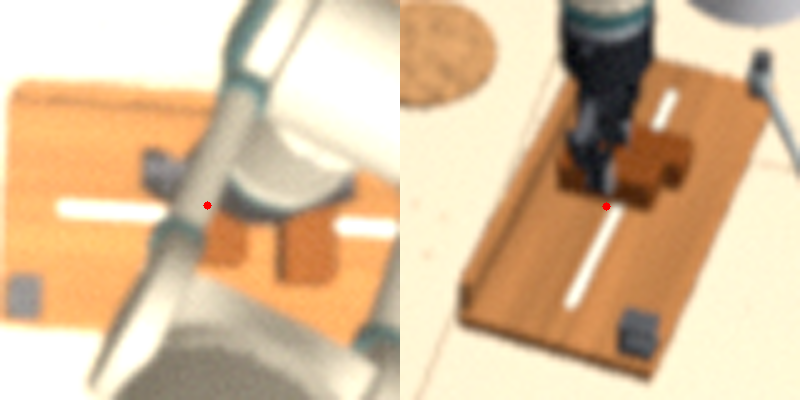

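```bash
python3 -m inch '[[-1,-1,-2,3,0],[-1,-1,-2,5,0],[-1,0,-1,5,0],[-1,0,0,5,0],[-1,0,0,4,0],[-1,0,0,4,0],[-1,0,0,3,0],[-1,0,0,0,0]]'; python3 q.py; python3 -c "
from h import *
print(togo(.5535,-.2530,.001,-.089+np.pi/2))"; python3 look.py p6
```

```text
clock: 86.77
position: [0.5505, -0.2527, 0.0018]
ee_rot: [-0.016, 0.738, 0.675, -0.013]
contact_force: [-0.1, 0.3, -1.2]
width: 0.0347
86.77 [ 0.5505 -0.2527  0.0018] [-0.535  0.5    1.663 -0.018  1.015 -2.006] 0.0347 (array([-2.31,  0.33]), np.float64(84.89))
(array([-0.1,  3. ,  0.7]), np.float64(-0.011155080412983376), np.float64(84.9))
top [324.0579436  202.29615273] [284 162]
side [283.65919123 168.22173552] [243 128]
```

View pics/p6.png

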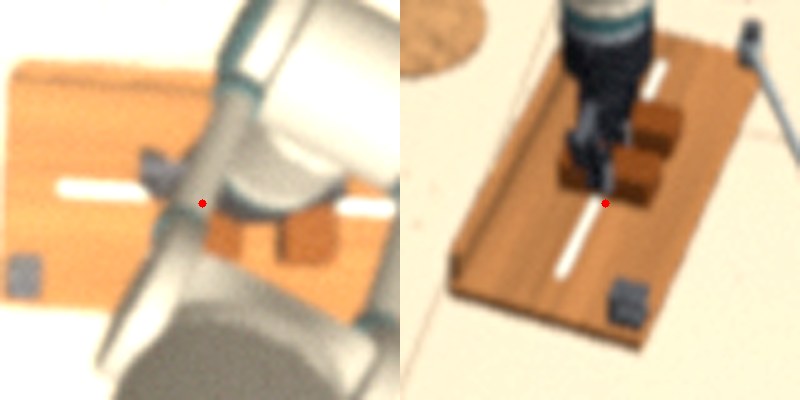

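```bash
python3 -m inch '[[-1,0,1,2,0],[-1,0,1,2,0],[-1,0,0,2,0],[-1,0,0,0,0]]'; python3 q.py; python3 -m inch '[[0.1,0,0,0,0],[0.1,0,0,0,0],[0.1,0,0,0,0],[0.1,0,0,-4,0],[0.1,0,0,-10,0],[0.1,0,0,-20,0],[0.1,0,0,-35,0],[0.1,0,0,-35,0],[0.1,0,-4,-30,0],[0.1,0,-10,-20,0],[0.1,4,-20,-10,0],[0.1,8,-26,-4,0],[0.1,8,-26,0,0],[0.1,8,-20,0,0],[0.1,4,-12,0,0],[0.1,2,-6,0,0],[0.1,0,0,0,0]]'; python3 q.py
python3 - <<'E'
from h import *
t=eyes.get_image("top"); save(t,"p7",(240,150,170,120),4.5); s=eyes.get_image("side"); save(s,"p7s",(230,100,130,140),4.5)
c=np.array([.5506,-.283]); x=np.array([np.cos(-.089),np.sin(-.089)]); y=np.array([-x[1],x[0]])
for g in ((.546,-.316,-.063),(.553,-.253,-.089)):
    v,f=fitbox2([t],g,.02,ch=0,pad=4); print(v.round(4),f,((v[:2]-c)@x).round(4),((v[:2]-c)@y).round(4),np.degrees(v[2]+.089).round(1))
E
```

```text
clock: 87.2
position: [0.5526, -0.2534, 0.0017]
ee_rot: [-0.014, 0.737, 0.675, -0.013]
contact_force: [-0.9, -0.9, -0.6]
width: 0.0345
87.2 [ 0.5526 -0.2534  0.0017] [-0.533  0.502  1.66  -0.02   1.014 -2.005] 0.0345 (array([-2.22,  0.21]), np.float64(84.94))
clock: 88.62
position: [0.4375, -0.2091, 0.1921]
ee_rot: [-0.008, 0.737, 0.675, -0.012]
contact_force: [0.3, -0.0, -0.9]
width: 0.0469
88.62 [ 0.4375 -0.2091  0.1921] [-0.574  0.155  1.671 -0.019  1.338 -2.053] 0.0469 (array([-1.61, -0.2 ]), np.float64(84.99))
[ 0.5576 -0.2954 -0.9961] 111.85867453786821 0.0081 -0.0117 -52.0
[ 0.5448 -0.2632  0.1914] 252.01175302601874 -0.0075 0.0192 16.1
```

View pics/p7.png

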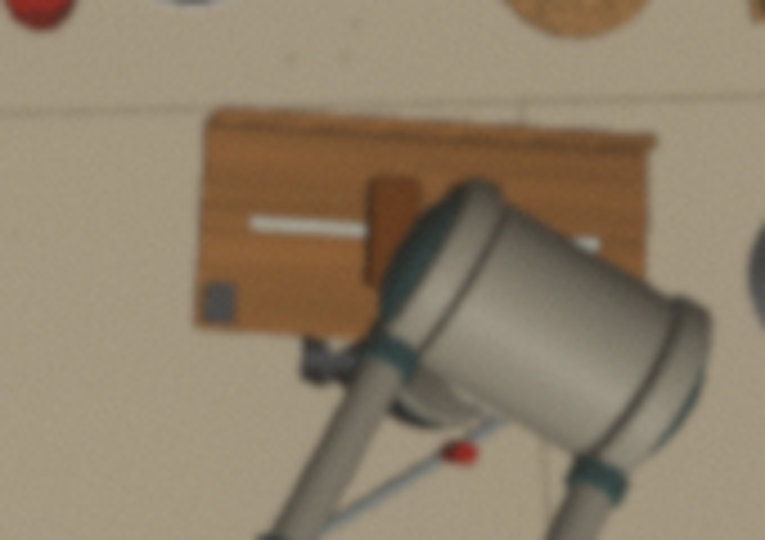

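View pics/p7s.png

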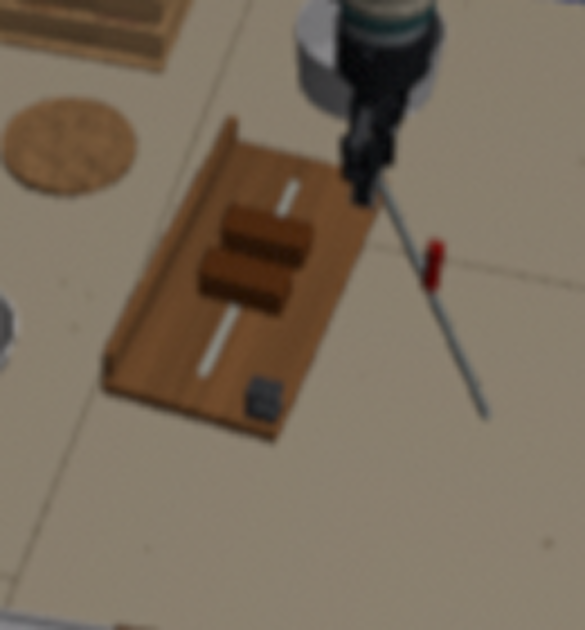

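```bash
cat > handle.py <<'E'
from h import *
def cyl(x,y,z0,z1,r=.009):
    a=np.linspace(0,2*np.pi,16,endpoint=False); return np.array([[x+r*np.cos(t),y+r*np.sin(t),z] for t in a for z in (z0,z1)])
def fit(p,g,z0=.05,z1=.1):
    q=P(p,cyl(*g,z0,z1)); a=np.floor(q.min(0)-7).astype(int); b=np.ceil(q.max(0)+7).astype(int); roi=(a[0],a[1],b[0]-a[0],b[1]-a[1]); x,y,w,h=roi
    f=p["frame"][y:y+h,x:x+w].astype(float); red=np.clip(f[:,:,0]-(f[:,:,1]+f[:,:,2])/2-25,0,None); red/=red.max()
    c=lambda v:((render(p,cyl(v[0],v[1],z0,z1),roi)-red)**2).sum()
    s=np.array(g); m=minimize(c,s,method="Nelder-Mead",options=dict(initial_simplex=np.vstack([s,s+[.006,0],s+[0,.006]]),xatol=1e-4)); return m.x,m.fun
hinge=np.array([.4667,-.436])
if __name__=="__main__":
    import sys
    g=(float(sys.argv[1]),float(sys.argv[2]))
    for n in ("top","side"):
        v,f=fit(eyes.get_image(n),g); d=v-hinge; print(n,v.round(4),round(f,2),"r",np.linalg.norm(d).round(4),"open",(np.arctan2(d[1],d[0])-(np.pi/2-.089)).round(3))
E
python3 handle.py .381 -.283
```

```text
top [ 0.3818 -0.2914] 14.06 r 0.1677 open 0.62
side [ 0.3835 -0.2898] 18.79 r 0.1682 open 0.607
```

```bash
python3 -c "
from h import *
print(togo(.345,-.305,.1,np.radians(95)))"
```

```text
(array([-102.1,  -83.4,   94.1]), np.float64(-10.002971287342358), np.float64(85.0))
```

```bash
python3 -m inch '[[-0.72,-5,-4,0,0],[-0.72,-12,-9,0,0],[-0.72,-18,-14,0,0],[-0.72,-20,-16,0,0],[-0.72,-18,-15,0,0],[-0.72,-14,-12,0,0],[-0.72,-9,-8,0,0],[-0.72,-4,-4,0,0],[-0.72,-1,-1,0,-5],[-0.72,0,0,0,-5],[-0.72,0,0,0,0]]'; python3 q.py; python3 -c "
from h import *
print(togo(.345,-.305,.038,np.radians(95)))"
python3 - <<'E'
from h import *
t=eyes.get_image("top"); save(t,"p8",(240,150,170,120),4.5)
c=np.array([.5506,-.283]); x=np.array([np.cos(-.089),np.sin(-.089)]); y=np.array([-x[1],x[0]])
for g in ((.546,-.316,-.063),(.553,-.253,-.089)):
    v,f=fitbox2([t],g,.02,ch=0,pad=4); print(v.round(4),f,((v[:2]-c)@x).round(4),((v[:2]-c)@y).round(4),np.degrees(v[2]+.089).round(1))
E
```

```text
clock: 89.73
position: [0.3482, -0.3151, 0.1897]
ee_rot: [-0.011, 0.672, 0.74, -0.011]
contact_force: [-0.1, 0.3, -0.3]
width: 0.0119
89.73 [ 0.3482 -0.3151  0.1897] [-0.862  0.133  1.704 -0.026  1.324 -2.523] 0.0119 (array([-1.83, -0.06]), np.float64(95.54))
(array([ 10. ,   2.6, 151.7]), np.float64(0.5358886425365011), np.float64(95.5))
[ 0.5461 -0.3163 -0.061 ] 50.88678418247884 -0.0015 -0.0336 1.6
[ 0.5506 -0.2537 -0.1086] 45.87340703751694 -0.0026 0.0292 -1.1
```

View pics/p8.png

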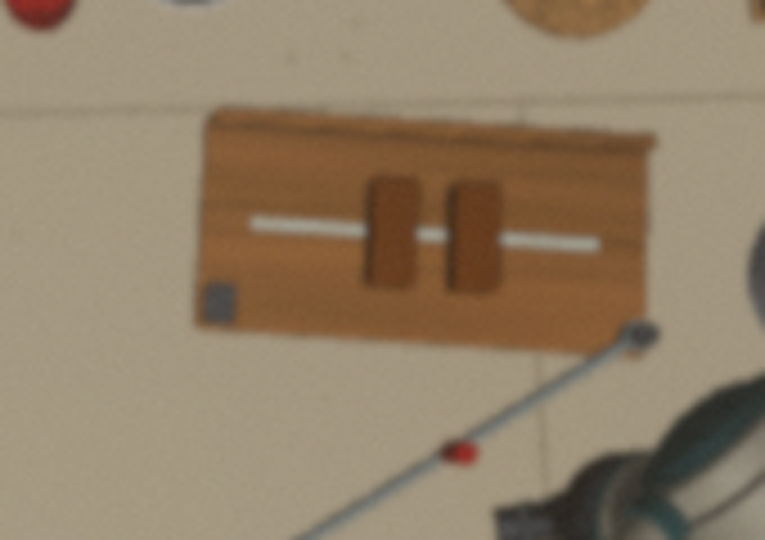

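```bash
python3 -m inch '[[-0.72,2,0,4,0],[-0.72,3,0,8,0],[-0.72,3,0,12,0],[-0.72,1,0,16,0],[-0.72,0,0,18,0],[-0.72,0,0,18,0],[-0.72,0,0,18,0],[-0.72,0,0,16,0],[-0.72,0,0,12,0],[-0.72,0,0,8,0],[-0.72,0,0,5,0],[-0.72,0,0,3,0],[-0.72,0,0,0,0]]'; python3 q.py; python3 -c "
from h import *
print(togo(.345,-.305,.038,np.radians(95)))"; python3 look.py r1
```

```text
clock: 90.87
position: [0.3443, -0.2991, 0.0403]
ee_rot: [-0.013, 0.676, 0.737, -0.01]
contact_force: [1.0, 0.5, -0.8]
width: 0.0118
90.87 [ 0.3443 -0.2991  0.0403] [-0.848  0.262  1.959 -0.028  0.946 -2.487] 0.0118 (array([-1.89,  0.17]), np.float64(94.89))
(array([-5.9,  0.3,  2.2]), np.float64(-0.11430215523263901), np.float64(94.9))
top [343.13700067 261.60470793] [303 221]
side [334.79669915 163.90397813] [294 123]
```

View pics/r1.png

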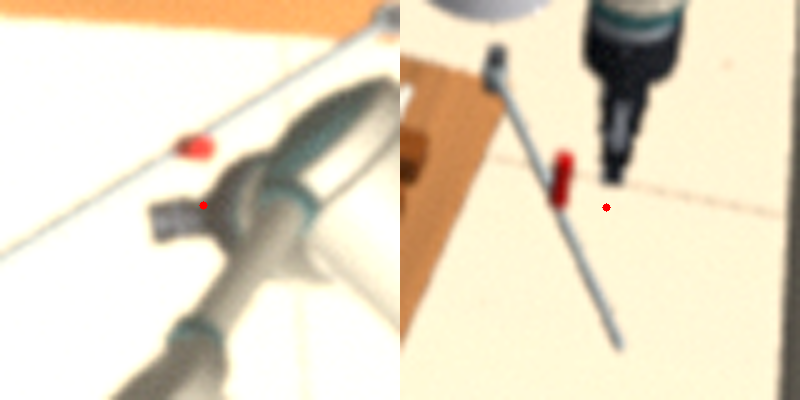

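```bash
cat > arc.py <<'E'
from h import *
hinge=np.array([.4667,-.436]); 
def T(phi,jaw,off=.0185):
    a=np.pi/2-.089+phi; H=hinge+.1685*np.array([np.cos(a),np.sin(a)]); n=np.array([np.cos(jaw-np.pi/2),np.sin(jaw-np.pi/2)]); return H-off*n,H
if __name__=="__main__":
    for phi,j in ((.61,95),(.5,93),(.4,91),(.3,89),(.2,87),(.1,85),(0,85),(-.03,85)):
        t,H=T(phi,np.radians(j)); print(phi,j,t.round(4),H.round(4),togo(t[0],t[1],.034,np.radians(j)))
E
python3 arc.py
```

```text
0.61 95 [ 0.3644 -0.2915] [ 0.3828 -0.2899] (array([ 6.6, 20.5,  6.5]), np.float64(-0.10822444541610482), np.float64(94.9))
0.5 93 [ 0.3809 -0.2825] [ 0.3994 -0.2815] (array([14.1, 37.7,  6. ]), np.float64(1.891775554583898), np.float64(94.9))
0.4 91 [ 0.3966 -0.2759] [ 0.4151 -0.2756] (array([19.3, 53.9,  5.5]), np.float64(3.891775554583901), np.float64(94.9))
0.3 89 [ 0.4129 -0.2709] [ 0.4314 -0.2712] (array([22.9, 70.6,  5. ]), np.float64(5.891775554583903), np.float64(94.9))
0.2 87 [ 0.4296 -0.2676] [ 0.448  -0.2685] (array([24.8, 87.4,  4.4]), np.float64(7.891775554583907), np.float64(94.9))
0.1 85 [ 0.4464 -0.2659] [ 0.4648 -0.2675] (array([ 25. , 104.4,   3.9]), np.float64(9.891775554583896), np.float64(94.9))
0 85 [ 0.4632 -0.2666] [ 0.4817 -0.2682] (array([ 23. , 121.1,   3.4]), np.float64(9.891775554583896), np.float64(94.9))
-0.03 85 [ 0.4683 -0.2671] [ 0.4867 -0.2687] (array([ 22. , 126. ,   3.2]), np.float64(9.891775554583896), np.float64(94.9))
```

First the approach to the peg plus a bit of the push.

```bash
python3 -m inch '[[-0.72,2,3,2,0],[-0.72,2,5,2,0],[-0.72,2,6,1,0],[-0.72,2,6,1,0],[-0.72,2,5,0,0],[-0.72,2,5,0,1],[-0.72,2,5,0,1],[-0.72,1,3,0,0]]'; python3 q.py; python3 arc.py; python3 handle.py .40 -.28; python3 look.py r2
```

```text
clock: 91.63
position: [0.3858, -0.2805, 0.0358]
ee_rot: [-0.01, 0.69, 0.724, -0.01]
contact_force: [-0.0, 0.5, 0.5]
width: 0.0118
91.63 [ 0.3858 -0.2805  0.0358] [-0.757  0.293  1.924 -0.026  0.945 -2.361] 0.0118 (array([-1.68, -0.06]), np.float64(92.78))
0.61 95 [ 0.3644 -0.2915] [ 0.3828 -0.2899] (array([ -9.9, -21.9,   2.5]), np.float64(-2.2168039220776423), np.float64(92.8))
0.5 93 [ 0.3809 -0.2825] [ 0.3994 -0.2815] (array([-1.7, -5. ,  2. ]), np.float64(-0.21680392207763957), np.float64(92.8))
0.4 91 [ 0.3966 -0.2759] [ 0.4151 -0.2756] (array([ 4.1, 11.1,  1.5]), np.float64(1.7831960779223632), np.float64(92.8))
0.3 89 [ 0.4129 -0.2709] [ 0.4314 -0.2712] (array([ 8.3, 27.5,  1. ]), np.float64(3.783196077922366), np.float64(92.8))
0.2 87 [ 0.4296 -0.2676] [ 0.448  -0.2685] (array([10.8, 44.3,  0.5]), np.float64(5.783196077922369), np.float64(92.8))
0.1 85 [ 0.4464 -0.2659] [ 0.4648 -0.2675] (array([11.7, 61.2,  0. ]), np.float64(7.783196077922359), np.float64(92.8))
0 85 [ 0.4632 -0.2666] [ 0.4817 -0.2682] (array([10.2, 78. , -0.5]), np.float64(7.783196077922359), np.float64(92.8))
-0.03 85 [ 0.4683 -0.2671] [ 0.4867 -0.2687] (array([ 9.4, 83. , -0.6]), np.float64(7.783196077922359), np.float64(92.8))
top [ 0.4056 -0.2642] 29.87 r 0.1823 open 0.431
side [ 0.4051 -0.2785] 20.31 r 0.1691 open 0.462
top [336.70063138 249.29024452] [296 209]
side [324.18356988 165.96713327] [284 125]
```

View pics/r2.png

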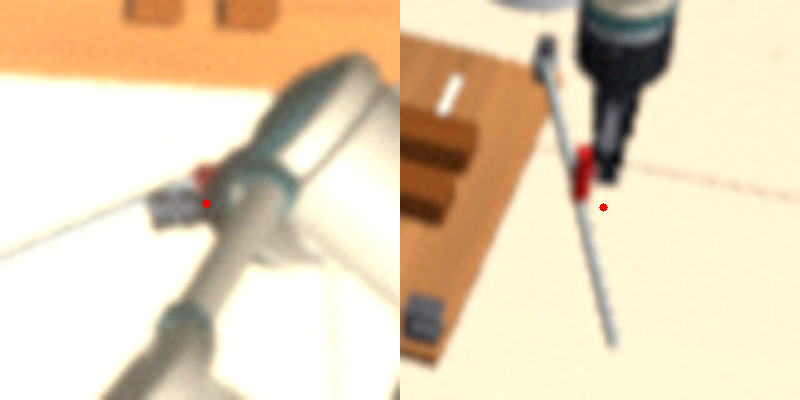

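```bash
python3 -m inch '[[-0.72,2,5,0,1],[-0.72,2,6,0,1],[-0.72,2,6,0,1],[-0.72,2,6,0,1],[-0.72,1,6,0,1],[-0.72,1,6,0,1],[-0.72,1,6,0,1],[-0.72,0,5,0,0],[-0.72,0,4,0,0],[-0.72,0,0,0,0]]'; python3 q.py; python3 arc.py | tail -4; python3 handle.py .455 -.268; python3 look.py r3
```

```text
clock: 92.67
position: [0.4319, -0.2691, 0.0337]
ee_rot: [-0.014, 0.735, 0.678, -0.012]
contact_force: [-0.2, 0.3, -0.4]
width: 0.0118
92.67 [ 0.4319 -0.2691  0.0337] [-0.678  0.341  1.852 -0.024  0.98  -2.155] 0.0118 (array([-2.09,  0.22]), np.float64(85.42))
0.2 87 [ 0.4296 -0.2676] [ 0.448  -0.2685] (array([ 1.3, -2.5, -0.2]), np.float64(-1.5826521737889492), np.float64(85.4))
0.1 85 [ 0.4464 -0.2659] [ 0.4648 -0.2675] (array([ 4.3, 14.2, -0.8]), np.float64(0.4173478262110409), np.float64(85.4))
0 85 [ 0.4632 -0.2666] [ 0.4817 -0.2682] (array([ 5. , 31. , -1.4]), np.float64(0.4173478262110409), np.float64(85.4))
-0.03 85 [ 0.4683 -0.2671] [ 0.4867 -0.2687] (array([ 4.9, 36.1, -1.6]), np.float64(0.4173478262110409), np.float64(85.4))
top [ 0.4796 -0.2558] 59.61 r 0.1807 open 0.017
side [ 0.4837 -0.3075] 68.08 r 0.1296 open -0.043
top [332.22148379 235.89101656] [292 195]
side [312.75300693 166.2154434 ] [272 126]
```

View pics/r3.png

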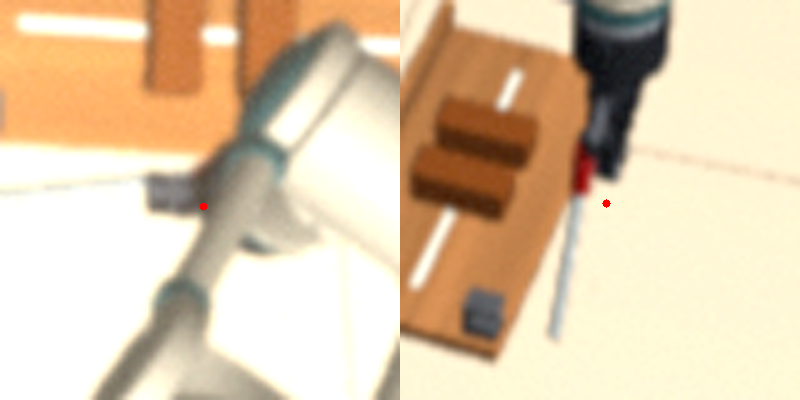

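```bash
python3 -m inch '[[-0.72,1,5,0,0],[-0.72,1,6,0,0],[-0.72,1,6,0,0],[-0.72,1,5,0,0],[-0.72,0,4,0,0],[-0.72,0,3,0,0],[-0.72,0,2,0,0]]'; python3 q.py; python3 arc.py | tail -2;  python3 look.py r4
```

```text
clock: 93.45
position: [0.4628, -0.2666, 0.0326]
ee_rot: [-0.016, 0.735, 0.678, -0.013]
contact_force: [-6.7, 0.9, 3.1]
width: 0.0119
93.45 [ 0.4628 -0.2666  0.0326] [-0.638  0.377  1.794 -0.024  1.007 -2.115] 0.0119 (array([-2.37,  0.31]), np.float64(85.41))
0 85 [ 0.4632 -0.2666] [ 0.4817 -0.2682] (array([ 0.1,  0.4, -1.5]), np.float64(0.40618982918043406), np.float64(85.4))
-0.03 85 [ 0.4683 -0.2671] [ 0.4867 -0.2687] (array([-0. ,  5.4, -1.7]), np.float64(0.40618982918043406), np.float64(85.4))
top [330.92818538 226.63380374] [290 186]
side [305.1442711  165.30711583] [265 125]
```

View pics/r4.png

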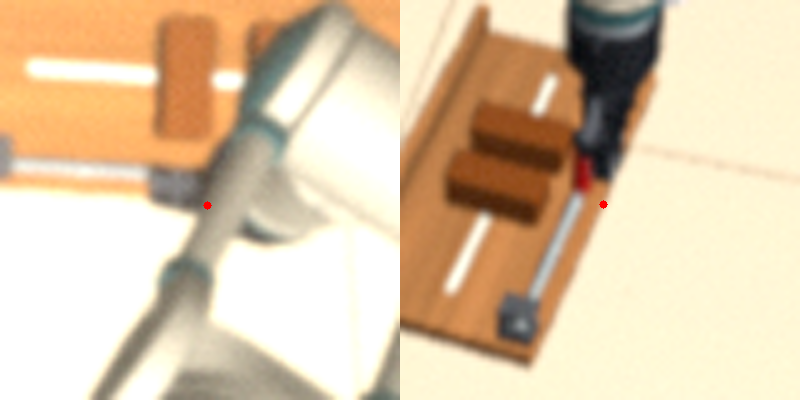

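```bash
python3 -m inch '[[-0.72,0,2,0,0],[-0.72,0,1,0,0]]'; python3 -m inch '[[-0.72,0,-6,0,0],[-0.72,0,-15,0,0],[-0.72,0,-20,-4,0],[-0.72,0,-20,-12,0],[-0.72,0,-15,-20,0],[-0.72,0,-10,-30,0],[-0.72,0,-5,-30,0],[-0.72,0,0,-25,0],[-0.72,0,0,-15,0],[-0.72,0,0,-8,0],[-0.72,0,0,0,0]]'; python3 q.py; python3 -m inch '[[0,-10,-10,0,0],[0,-20,-10,0,0],[0,-20,-10,0,0],[0,-20,-10,0,0],[0,-10,-5,0,0],[0,0,0,0,0]]'; python3 handle.py .482 -.268
python3 - <<'E'
from ptr2 import *
t=avg("top",4); save(dict(t,frame=t["frame"].astype(np.uint8)),"u1",(110,120,300,170),2.6); s=eyes.get_image("side"); save(s,"u1s",(160,80,200,220),2.6)
c=np.array([.5506,-.283]); x=np.array([np.cos(-.089),np.sin(-.089)]); y=np.array([-x[1],x[0]])
for g in ((.546,-.316,-.063),(.553,-.253,-.089)):
    v,f=fitbox2([t],g,.02,ch=0,pad=4); print(v.round(4),round(f,1),((v[:2]-c)@x).round(4),((v[:2]-c)@y).round(4),np.degrees(v[2]+.089).round(1))
for p,v0 in ((t,[.7037,.3195,.069]),(s,[.704,.3226,.0731])): print("pointer dz0",np.round(ptr(p,np.array(v0)),3))
E
python3 q.py
```

```text
clock: 93.72
position: [0.463, -0.2655, 0.0319]
ee_rot: [-0.019, 0.735, 0.678, -0.014]
contact_force: [-3.5, 1.2, 1.4]
width: 0.0121
clock: 94.63
position: [0.3811, -0.2628, 0.1862]
ee_rot: [-0.007, 0.736, 0.677, -0.009]
contact_force: [0.6, 0.9, 0.1]
width: 0.0117
94.63 [ 0.3811 -0.2628  0.1862] [-0.739  0.121  1.727 -0.018  1.308 -2.221] 0.0117 (array([-1.31, -0.18]), np.float64(85.18))
clock: 95.13
position: [0.3294, -0.3401, 0.1827]
ee_rot: [-0.006, 0.735, 0.678, -0.008]
contact_force: [-0.1, -0.2, -0.6]
width: 0.0429
top [ 0.486  -0.2721] 48.78 r 0.1651 open -0.028
side [ 0.4844 -0.2725] 41.05 r 0.1645 open -0.019
[ 0.546  -0.3165 -0.0676] 51.2 -0.0016 -0.0337 1.2
[ 0.5507 -0.2538 -0.1068] 45.7 -0.0025 0.0291 -1.0
pointer dz0 [1.51  1.525 1.83 ]
pointer dz0 [1.604 1.515 1.855]
95.48 [ 0.3308 -0.338   0.1838] [-0.93   0.135  1.716 -0.016  1.301 -2.419] 0.0426 (array([-1.08, -0.06]), np.float64(85.59))
```

View pics/u1.png

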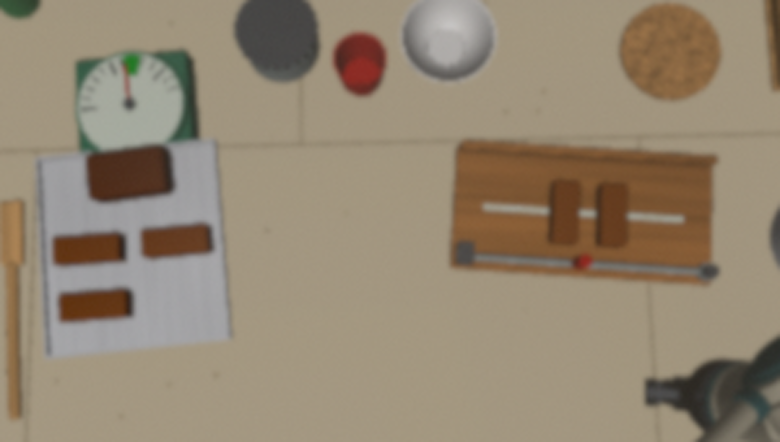

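View pics/u1s.png

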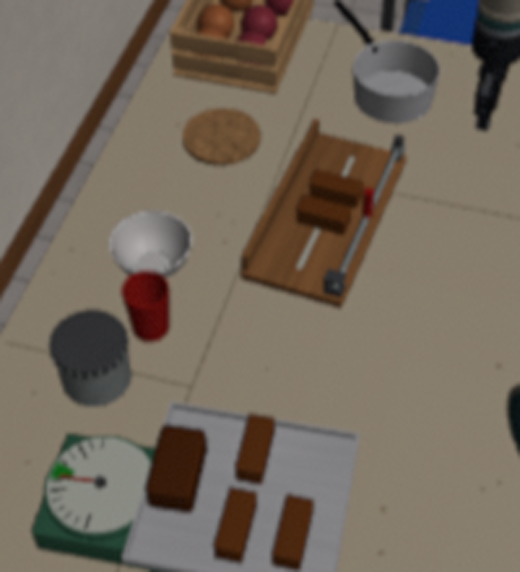

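```bash
cat > ptr3.py <<'E'
from ptr2 import *
def direct(p,hub,yaw,z,a0):
    f=p["frame"].astype(float); rb=f[:,:,0]-f[:,:,2]
    r=np.linspace(.018,.050,33); o=np.linspace(-.009,.009,73)
    # cross-section centroid at each radius perpendicular to nominal direction a0
    cs=[];ws=[]
    ang=yaw+np.pi/2-a0; d=np.array([np.cos(ang),np.sin(ang)]); n=np.array([d[1],-d[0]])  # n: clockwise side (+a)
    for ri in r:
        X=np.array([[*(hub+d*ri+n*oi),z] for oi in o]); q=P(p,X); v=map_coordinates(rb,[q[:,1],q[:,0]],order=1)
        b=np.interp(o,[o[0],o[-1]],[v[:6].mean(),v[-6:].mean()]); w=np.clip(v-b,0,None); w[w<.25*w.max()]=0
        cs.append((o*w).sum()/w.sum()); ws.append(w.sum())
    k=np.polyfit(r,cs,1,w=np.sqrt(ws)); res=np.std(np.array(cs)-np.polyval(k,r))
    return a0+np.arctan(k[0]),k[1],res,np.round(np.array(cs)[::8]*1000,2)
if __name__=="__main__":
    for n,v in (("top",[.7037,.3195,.069]),("side",[.704,.3226,.0731])):
        p=avg(n,12); np.save(f"pics/avg3_{n}.npy",p["frame"])
        v=np.array(v)
        for lab,fr,a0 in (("start",cv2.imread(f"pics/{n}0.png")[:,:,::-1].astype(float),.64),("4blk",np.load(f"pics/avg_{n}.npy") if 0 else None,1.83),("now",p["frame"],1.54)):
            if fr is None: continue
            for z in (.073,.078): print(n,lab,z,[np.round(t,4) for t in direct(dict(p,frame=fr),v[:2],v[2],z,a0)])
        b=calib(p,1.54); print("calib now",b.x.round(4),b.fun.round(2))
E
python3 ptr3.py
```

```text
top start 0.073 [np.float64(0.6326), np.float64(0.0005), np.float64(0.0001), array([0.56, 0.37, 0.35, 0.17, 0.03])]
top start 0.078 [np.float64(0.6332), np.float64(0.0003), np.float64(0.0001), array([ 0.22,  0.1 , -0.04,  0.05,  0.  ])]
top now 0.073 [np.float64(1.5531), np.float64(-0.0012), np.float64(0.0001), array([-0.87, -0.86, -0.62, -0.64, -0.65])]
top now 0.078 [np.float64(1.5558), np.float64(-0.0003), np.float64(0.0001), array([-0.06,  0.17,  0.43,  0.42,  0.43])]
calib now [0.7037 0.3195 0.0696] -12.43
side start 0.073 [np.float64(0.627), np.float64(0.0024), np.float64(0.0002), array([2.13, 2.12, 1.88, 1.69, 1.52])]
side start 0.078 [np.float64(0.6277), np.float64(0.0001), np.float64(0.0002), array([-0.11, -0.35, -0.36, -0.65, -0.64])]
side now 0.073 [np.float64(1.5683), np.float64(0.0011), np.float64(0.0003), array([2.29, 1.7 , 1.57, 2.35, 2.64])]
side now 0.078 [np.float64(1.5696), np.float64(-0.0011), np.float64(0.0003), array([ 0.03, -0.55, -0.62,  0.32,  0.31])]
calib now [0.704  0.3227 0.0727] -19.43
```

Run:
```python
from h import *
t=eyes.get_image("top"); a=cv2.imread("pics/top0.png")[:,:,::-1].astype(int); d=np.abs(t["frame"].astype(int)-a).max(2)
for n,(x,y,w,h) in dict(canister=(198,112,36,42),cup=(236,130,26,30),bowl=(262,112,40,42),stick=(106,190,18,95),pan=(402,160,80,75),jar=(66,192,36,30)).items(): print(n,d[y:y+h,x:x+w].max(),(d[y:y+h,x:x+w]>45).sum())
print(manip.get_state()["clock"]); print(manip.sign_off())
```

```text
canister 8 0
cup 9 0
bowl 9 0
stick 10 0
pan 9 0
jar 8 0
96.7333
the job is handed in; nothing more can be done
None
```

I handed the job in at 96.7 s. The scale reads inside the green band, the two leftover blocks are on the rack, and the bar is shut in its catch.

**What I did**
- Five blocks were on the ledge. I put four on the tray, but the pointer then read about 1.80–1.84 rad, too close to the 1.85 limit. I took one off again, leaving the lump and three blocks.
- That block and the remaining ledge block went onto the rack. I then pushed the bar shut by its handle and moved the arm clear.
- One block was knocked about 45 mm aside mid-run. I found it again and placed it on the tray; it is now one of the two on the rack.

**Last checks**

| Check | Result |
|---|---|
| Pointer (band 1.49–1.85 rad) | 1.55 from the top camera, 1.57 from the side camera, stable |
| Rack blocks, distance from the white line | −1.6 mm and −2.5 mm |
| Rack blocks, angle off straight | +1.2° and −1.0° |
| Gap between the two rack blocks | about 27 mm |
| Bar | Seen lying in the catch; it reached its stop, about 7 N at the handle. Handle fits gave −0.02 to −0.03 rad (0 = closed), within measuring error |
| Canister, cup, bowl, stick, saucepan, salt jar | No visible change from the first picture |

**What disagreed or went wrong**
- **Pointer:** a cruder early reading for three blocks gave about 1.42–1.46, just below the band. I trusted the later method, which uses only the pointer's direction, because both cameras agreed on it.
- **Arm height:** the reported tool height was about 25–35 mm lower than the real fingertip. The first grasp closed on nothing, so I worked to heights corrected with the cameras and a touch on the ledge. The tool also kept picking up a few degrees of tilt, which I corrected as I went.

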